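# Put the guest laundry's supply counter back in order

## Task

The laundry supplies have been knocked about: lift the lid off the crock by its knob and lay it flat on the counter, put every loose blue tablet into the crock, then put the lid back on so that it is seated. Stand every fallen white bottle upright on the wooden tray, at any time before or after that, and leave the other things where they are.

Things in the scene. Friction and masses are not known exactly. Their poses are not given: they have to be found in the camera images.
- bottle1: square white bottle, round grey cap; 48 x 48 mm, 140 mm tall (flat-sided body 105 mm, then cap 30 mm across), about 250 g. Starts lying on a flat side on the counter. Origin on its long axis at mid-height, 70 mm from base and from cap top; its z axis runs from base to cap (up when it stands), x and y square to the flat sides. May be absent (None).
- bottle2: square white bottle, round grey cap; 48 x 48 mm, 140 mm tall (flat-sided body 105 mm, then cap 30 mm across), about 250 g. Starts lying on a flat side on the counter. Origin on its long axis at mid-height, 70 mm from base and from cap top; its z axis runs from base to cap (up when it stands), x and y square to the flat sides. May be absent (None).
- bottle3: square white bottle, round grey cap; 48 x 48 mm, 140 mm tall (flat-sided body 105 mm, then cap 30 mm across), about 250 g. Starts lying on a flat side on the counter. Origin on its long axis at mid-height, 70 mm from base and from cap top; its z axis runs from base to cap (up when it stands), x and y square to the flat sides. May be absent (None).
- tablet1: round laundry tablet, a flat disc 40 mm across and 22 mm high, 40 g, lying flat on the counter; origin at the centre of its underside, z axis up. May be absent (None).
- tablet2: round laundry tablet, a flat disc 40 mm across and 22 mm high, 40 g, lying flat on the counter; origin at the centre of its underside, z axis up. May be absent (None).
- tablet3: round laundry tablet, a flat disc 40 mm across and 22 mm high, 40 g, lying flat on the counter; origin at the centre of its underside, z axis up. May be absent (None).
- crock: low white ceramic crock without handles, fixed on the counter, 130 mm across outside, 118 mm across inside, 72 mm high, 6 mm floor; origin at the centre of its underside, z up.
- lid: loose round wooden lid, 132 mm across, plate 8 mm thick, 150 g, on the crock at the start. Beneath: a plug 108 mm across, 6 mm deep, that drops into the mouth with 5 mm play. On top: a round knob 24 mm across, 14 to 38 mm above the origin. Origin: centre of the plate's underside (72 mm up, at the rim, when seated; 6 mm up when laid on the counter); z up.
- tray: flat wooden tray board without a rim, fixed on the counter, 120 mm (its x) x 420 mm (its y) x 12 mm high; origin at the centre of its underside, z up. The bottles belong on it.
- jar: bystander, to be left alone: small glass jar 56 mm across, 50 mm high, standing on the tray; origin under its centre.
- mug: bystander, to be left alone: white mug 76 mm across, 72 mm high, handle to its +y; origin under its centre.
- brush: bystander, to be left alone: clothes brush lying flat behind the tray; origin under its middle.
- carton: bystander, to be left alone: cardboard carton 90 x 130 x 60 mm; origin under its centre.
- bowl: bystander, to be left alone: white bowl 100 mm across, 45 mm high; origin under its centre.
- can: bystander, to be left alone: squat metal tin 64 mm across, 60 mm high; origin under its centre.
Not all that is in view belongs to the job. What is shaped like the bottle3 but purple is not meant.

How it is judged:
By the outcome, as a careful person would: the job done as asked, in the order asked, and still so for the second after the job is handed in, with the robot touching nothing.
Of bottle1, bottle2, bottle3 only 2 to 3 are there at a start; the rules pass over those that are not, and their reading is None.
Of tablet1, tablet2, tablet3 only 2 to 3 are there at a start; the rules pass over those that are not, and their reading is None.
At some moment in a run one of bottle1, bottle2, bottle3, tablet1, tablet2, tablet3 may be knocked a few centimetres aside while the robot is not near it.
Once in a run the grip may slacken for a moment while it holds something.
It also fails if it takes over 210 s, if anything falls off the work surface, if the arm or the gripper's body presses on something with over 40 N, if the wrist force passes 120 N, or if a joint passes its speed limit or range.

## Robot

A 6-joint arm with a two-finger parallel gripper is mounted at the origin on the work surface. World frame = base frame: x ahead of the robot, y to its left, z up, the work surface at z = 0. Lengths are in m, angles in rad, forces in N, time in s.
With the tool pointing down it reaches from about 0.325 to 0.9 m from the base axis. Payload 6.1 kg.
Tool frame: the origin (TCP) lies at the very end of the fingers, on their centre line; the grasp point (between the pads) lies 19 mm behind it (grip_depth is the distance from the TCP to the grasp point, in m); z points along the fingers, y is the direction in which the jaws open and shut (so a half turn about z gives the same grasp; the last joint's range is limited). The gripper opens to 87 mm and grips with 3 to 60 N. Pads are 19 mm wide; open, the fingers measure 117 mm over their backs; the gripper's body (75 mm by 190 mm) begins 51 mm behind the grasp point.
Start: joints at [-1.436, 0.22, 1.526, -0, 1.395, -0.126], TCP at [0.161, -0.604, 0.223] pointing down, gripper open.
Joint ranges: [-2.98, 2.98], [-0.91, 2.08], [0.09, 2.57], [-1.24, 4.39], [0.2, 2.65], [-2.68, 2.68]. Speed limits (rad/s): [2.57, 2.57, 3.01, 3.14, 3.14, 3.14].

## Interface

Orientations are given as a unit quaternion [w, x, y, z].
In Python, from workcell import * gives the robot as it stands.
- The arm moves only by the tool play_rows, never from a script. Its argument "increments" is a list of rows, each an object of numbers: "dx", "dy", "dz": the shift along the tool's x, y, z in mm; "rx", "ry", "rz": the turn, a rotation vector about the tool's x, y, z in rad; "grip": the opening in per cent of the stroke, from 0 (shut) to 100 (fully open). A call has 1 to 20 rows; each row is the pose to reach, as a shift and turn from the pose measured when the call began, along the tool's axes at that moment; what a row does not reach only later rows make up. A row lasts 1/10 s, in which the tool goes at most 50 mm and 8.59 degrees, less where a joint would pass 70% of its speed; a pose out of reach is approached as far as the arm can. A call with a gripper value outside its range is refused whole. The fingers move at their own pace and stop on an object; "grip_force" is the grip in N (left out, the last holds). Time passes only in rows, so rows that repeat a pose let the fingers close. It gives the time, the measured TCP pose, the force and the opening at its end, in the units of the state.
- observe(): the state, without advancing time (a new reading comes with each control period).
- capture(name): name is "scene" or "top" or "wrist"; returns the picture (400x640x3 uint8, blue, green, red); there is no depth.
- calibration(name): a dict with "fx", "fy", "cx", "cy" (pixels), "T" (4x4, takes a point from camera to world coordinates). Camera axes: x right, y down, z forward; pixel columns grow to the right and rows downward; lengths in m; the calibration is good to about 2 mm. The wrist camera is an equidistant fisheye: a pixel r from the principal point sees the ray r / f radians off the axis. A picture is of the moment at which its call begins: read the wrist's pose just before it. calibration takes no time and is no camera call; for the wrist camera it gives the pose at the moment of the call.
- finish_job(): hands the job in, once; it reports no verdict.
Trained networks look in the newest picture that a camera, given by its name, has taken for a name from the list of things; names that differ only in an ending like _2 or _b are one class to them, and where a whole thing is asked for, a point or a joint stands for the part that bears it (a point fixed in the world has none). Each returns a list of dicts, best first, with "p" (0 to 1); they miss things now and then, are a little off and sometimes report something else, mostly with a low value. They report only what shows in the picture. A call takes as long as a camera call. They do not tell look-alikes from the thing itself.
- cut_out(camera, name): "mask" (400x640 bool, what is visible of it) and "bbox" ([left, top, right, bottom] in pixels, round what is visible of it).
- spot_point(camera, name): "xy" ([column, row] in pixels: a listed point, or the origin of a listed thing).
The state is a dict: "t": time; "joint_positions": joint angles; "joint_velocities": joint speeds; "tau": joint torques, N m; "ee_pos": TCP position; "ee_rot": TCP orientation; "contact_force": force on the tool from outside, world axes, zero at the start; "wrist_torque": the same for the moment, N m; "width": finger opening in m.
Only numpy, scipy, OpenCV 4.12 (cv2) and the standard library are available. Lean on these libraries where they do the work, as an engineer would, in place of code of your own. Each camera call takes 0.05 s, during which the arm holds its last target.

## Working session

There is one attempt and no reset: what is moved stays moved. The work goes in short steps, Python scripts to look and compute and a tool call to move; the robot and the scene stay as the last step left them, time stands still between calls to the robot, and variables do not carry over. Pictures are saved under pics/ and viewed, and the job is handed in when it is done.

Besides the shell and the picture viewer there is one more tool, called by a JSON object that holds its "fn" and its "kwargs", one argument or row to a line. play_rows: Moves the arm, as the interface text tells. Its arguments: {"type":"object","properties":{"increments":{"type":"array"},"grip_force":{"type":"number"}},"required":["increments"]}

```bash
ls; mkdir -p pics; cat > h.py <<'E'
from workcell import *
import numpy as np, cv2
from scipy.spatial.transform import Rotation as R
def ray(c,u,v):
    x=(u-c['cx'])/c['fx'];y=(v-c['cy'])/c['fy'];T=np.array(c['T'])
    return T[:3,3],T[:3,:3]@np.array([x,y,1.0])
def onz(c,u,v,z):
    o,d=ray(c,u,v);return o+d*(z-o[2])/d[2]
def proj(c,p):
    T=np.linalg.inv(np.array(c['T']));q=T[:3,:3]@np.array(p)+T[:3,3]
    return c['fx']*q[0]/q[2]+c['cx'],c['fy']*q[1]/q[2]+c['cy']
E
python3 - <<'E'
from h import *
for n in ("scene","top","wrist"):
    im=capture(n);cv2.imwrite(f"pics/{n}0.png",im)
    c=calibration(n);print(n,c['fx'],c['cx'],c['cy'],np.round(c['T'],3).tolist())
print(observe())
E
```

```text
pics
scene 427.10326094851587 324.1023088061289 196.56377112574103 [[-0.174, 0.685, -0.707, 1.588], [0.985, 0.12, -0.125, 0.143], [-0.001, -0.718, -0.696, 1.131], [0.0, 0.0, 0.0, 1.0]]
top 484.9360080480525 313.7558707834777 196.65508175948617 [[-0.007, -0.984, 0.177, 0.285], [-1.0, 0.008, 0.01, -0.048], [-0.011, -0.177, -0.984, 1.575], [0.0, 0.0, 0.0, 1.0]]
wrist 309.70691628693146 318.5643995120746 195.9172391108933 [[0.257, -0.926, -0.278, 0.237], [-0.966, -0.246, -0.073, -0.583], [-0.001, 0.287, -0.958, 0.384], [0.0, 0.0, 0.0, 1.0]]
{'t': 0.15, 'joint_positions': array([-1.43611644e+00,  2.21072545e-01,  1.52736556e+00,  2.08891862e-07,
        1.39471959e+00, -1.26110425e-01]), 'joint_velocities': array([ 2.52592010e-03,  2.63960126e-05, -4.07140649e-03, -1.22615352e-03,
        1.69709268e-04, -2.70255873e-04]), 'tau': array([ 1.24415448e-03, -4.95190465e+01, -3.87880790e+01,  6.99719111e-02,
        5.30397682e-02, -9.55254768e-05]), 'ee_pos': array([ 0.16107574, -0.60337498,  0.22166236]), 'ee_rot': array([-7.82510051e-04,  9.91510290e-01,  1.30025894e-01, -3.25004668e-06]), 'contact_force': array([-0.30493564,  0.55874355,  0.67518264]), 'wrist_torque': array([ 0.01361802,  0.02129912, -0.03683997]), 'width': 0.08698297584778793}
```

View pics/scene0.png

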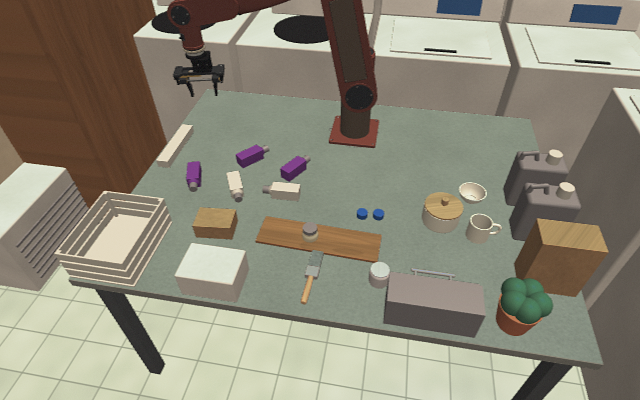

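View pics/top0.png

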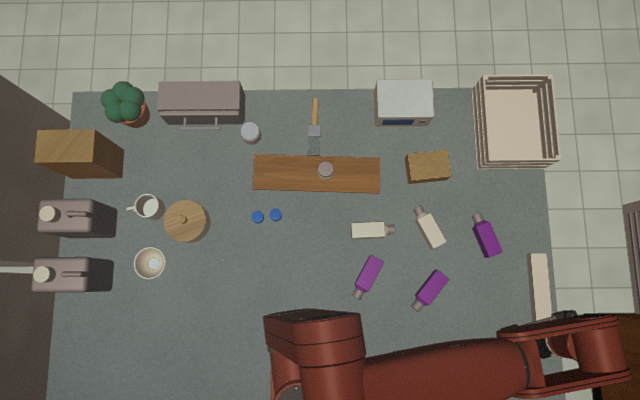

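View pics/wrist0.png

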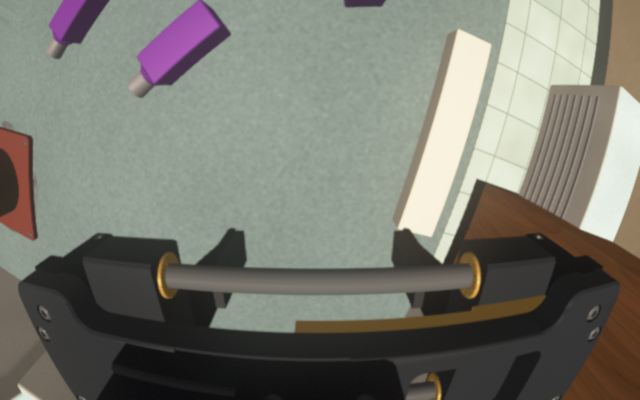

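```bash
python3 - <<'E'
from h import *
im=capture("top");c=calibration("top");s=capture("scene");cs=calibration("scene")
Z=dict(bottle1=.024,tablet1=0,lid=.072,crock=0,tray=0,jar=0,mug=0,brush=0,carton=0,bowl=0,can=0)
for n in Z:
    for cam,cc in (("top",c),("scene",cs)):
        for d in spot_point(cam,n):
            if d['p']>.2: print(n,cam,round(d['p'],2),np.round(d['xy'],1),np.round(onz(cc,*d['xy'],Z[n]),3))
cr=im[140:320,120:520];cv2.imwrite("pics/topcrop.png",cv2.resize(cr,None,fx=2,fy=2,interpolation=cv2.INTER_CUBIC))
cr=s[120:300,120:520];cv2.imwrite("pics/scenecrop.png",cv2.resize(cr,None,fx=2,fy=2,interpolation=cv2.INTER_CUBIC))
E
```

```text
bottle1 top 0.94 [373.  230.8] [ 0.452 -0.222  0.024]
bottle1 top 0.82 [368.2 275.2] [ 0.311 -0.203  0.024]
bottle1 top 0.81 [428.4 227.3] [ 0.461 -0.4    0.024]
bottle1 top 0.81 [484.7 237.1] [ 0.429 -0.578  0.024]
bottle1 top 0.74 [429.  287.8] [ 0.271 -0.393  0.024]
bottle1 scene 0.92 [254.2 148.9] [ 0.229 -0.396  0.024]
bottle1 scene 0.91 [281.7 189.9] [ 0.454 -0.221  0.024]
bottle1 scene 0.79 [297.1 166.3] [ 0.308 -0.193  0.024]
bottle1 scene 0.68 [239.1 186. ] [ 0.461 -0.386  0.024]
bottle1 scene 0.59 [191.7 175.5] [ 0.435 -0.589  0.024]
tablet1 top 0.64 [275.6 216.2] [0.505 0.093 0.   ]
tablet1 top 0.5 [257.7 216.8] [0.503 0.151 0.   ]
tablet1 scene 0.67 [360.5 214. ] [0.505 0.086 0.   ]
tablet1 scene 0.66 [377.7 217.8] [0.513 0.15  0.   ]
tablet1 scene 0.66 [476.2 234.6] [0.533 0.495 0.   ]
tablet1 scene 0.45 [218.2 228.6] [ 0.663 -0.401  0.   ]
lid top 0.64 [184.8 217.8] [0.492 0.371 0.072]
lid scene 0.63 [441.7 205.5] [0.484 0.364 0.072]
crock top 0.54 [194.1 222.5] [0.486 0.36  0.   ]
crock scene 0.75 [440.5 220.4] [0.486 0.374 0.   ]
tray top 0.78 [314.  171.7] [ 0.653 -0.034  0.   ]
tray scene 0.9 [314.1 239.3] [ 0.652 -0.058  0.   ]
jar top 0.55 [323.  173.2] [ 0.648 -0.064  0.   ]
jar scene 0.55 [305.8 240. ] [ 0.66  -0.085  0.   ]
mug top 0.96 [154.1 205.9] [0.542 0.494 0.   ]
mug scene 0.71 [474.3 233.1] [0.527 0.489 0.   ]
brush top 0.73 [372.  231.6] [ 0.452 -0.222  0.   ]
brush scene 0.57 [311.4 276.4] [ 0.805 -0.037  0.   ]
brush scene 0.51 [439.4 222.5] [0.497 0.37  0.   ]
carton top 0.8 [425.3 167.6] [ 0.664 -0.405  0.   ]
carton scene 0.57 [215.9 229.5] [ 0.668 -0.407  0.   ]
carton scene 0.35 [475.2 233.5] [0.529 0.492 0.   ]
bowl top 0.76 [153.  263.6] [0.353 0.488 0.   ]
bowl scene 0.98 [470.9 200.8] [0.364 0.488 0.   ]
can top 0.57 [254.2 135.9] [0.779 0.167 0.   ]
can scene 0.57 [377.3 277.8] [0.774 0.171 0.   ]
```

View pics/topcrop.png

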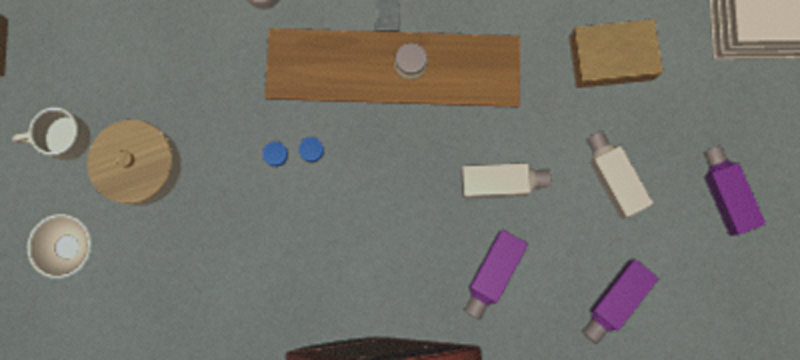

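View pics/scenecrop.png

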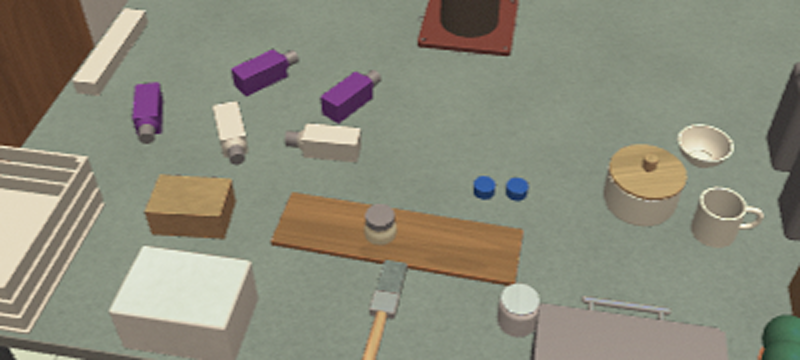

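Candidates: white bottles at top-crop (497,180)→px(368,230) and (622,181)→px(431,230); purple look-alikes at px(368,275), (430,290), (487,237) are excluded. Two blue tablets at px(257,216) and (275,214); one lid with its knob at px(183,219). I measure them precisely.

```bash
cat > meas.py <<'E'
from h import *
def tablets(im,c):
    hsv=cv2.cvtColor(im,cv2.COLOR_BGR2HSV)
    m=cv2.inRange(hsv,(105,120,60),(122,255,255))
    n,l,st,ce=cv2.connectedComponentsWithStats(m)
    return [(st[i,4],np.round(onz(c,*ce[i],.014),4)) for i in range(1,n) if st[i,4]>30]
def bottles(im,c,box):
    a,b,x,y=box
    hsv=cv2.cvtColor(im,cv2.COLOR_BGR2HSV)
    m=cv2.inRange(hsv,(5,0,170),(40,70,255));k=np.zeros_like(m);k[b:y,a:x]=m[b:y,a:x]
    n,l,st,ce=cv2.connectedComponentsWithStats(k)
    out=[]
    for i in range(1,n):
        if st[i,4]>250:
            cn=cv2.findContours((l==i).astype(np.uint8),0,2)[0][0][:,0]
            P=np.array([onz(c,*p,.04)[:2] for p in cn],np.float32)*1000
            r=cv2.minAreaRect(P);out.append((st[i,4],np.round(ce[i],1),[np.round(q,1) for q in r]))
    return out
E
python3 - <<'E'
from meas import *
im=capture("top");c=calibration("top")
print(tablets(im,c)); print(bottles(im,c,(340,190,460,260)))
s=capture("scene");cs=calibration("scene");print("scene",tablets(s,cs))
# lid knob and disc, tray corners
for n in("lid","tray","jar"):
    d=cut_out("top",n)[0];m=d['mask'].astype(np.uint8)
    cn=max(cv2.findContours(m,0,2)[0],key=cv2.contourArea)[:,0]
    z={"lid":.078,"tray":.012,"jar":.062}[n]
    P=np.array([onz(c,*p,z)[:2] for p in cn],np.float32)*1000
    print(n,d['p'],cv2.minEnclosingCircle(P) if n!="tray" else cv2.minAreaRect(P))
    np.save(n+".npy",m)
for n,cc,I in(("top",c,im),("scene",cs,s)):
    x,y=map(int,proj(cc,(.49,.372,.1)));cr=I[y-45:y+45,x-60:x+60];cv2.imwrite(f"pics/lid_{n}.png",cv2.resize(cr,None,fx=5,fy=5,interpolation=cv2.INTER_CUBIC));print(n,x-60,y-45)
E
```

```text
[(np.int32(110), array([0.5089, 0.0931, 0.014 ])), (np.int32(112), array([0.5024, 0.1518, 0.014 ]))]
[(np.int32(468), array([431.4, 230.2]), [array([ 451. , -405.1]), array([102.5,  45.6]), np.float64(26.7)]), (np.int32(465), array([367.7, 229.3]), [array([ 454.8, -203.9]), array([ 45.5, 102.2]), np.float64(2.2)])]
scene [(np.int32(602), array([-1.5817,  0.5386,  0.014 ])), (np.int32(797), array([-1.6027,  1.4298,  0.014 ])), (np.int32(96), array([0.5138, 0.0906, 0.014 ])), (np.int32(96), array([0.5068, 0.1492, 0.014 ]))]
lid 0.71 ((483.4830017089844, 371.0966796875), 66.36276245117188)
tray 0.8 ((645.8243408203125, -40.03398132324219), (418.1271057128906, 120.92200469970703), 87.63172912597656)
jar 0.64 ((642.4818115234375, -68.44156646728516), 29.030391693115234)
top 122 172
scene 385 156
```

View pics/lid_top.png

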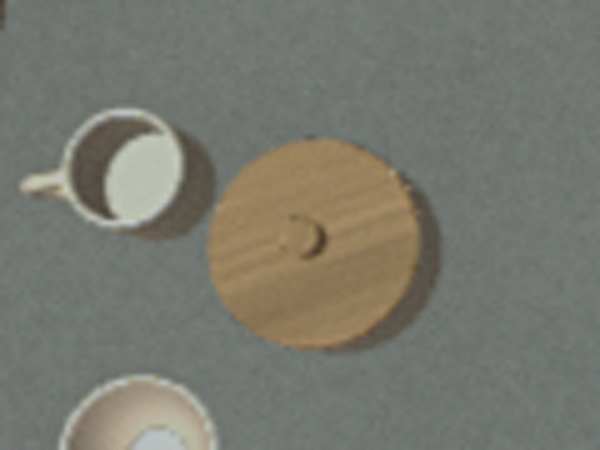

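View pics/lid_scene.png

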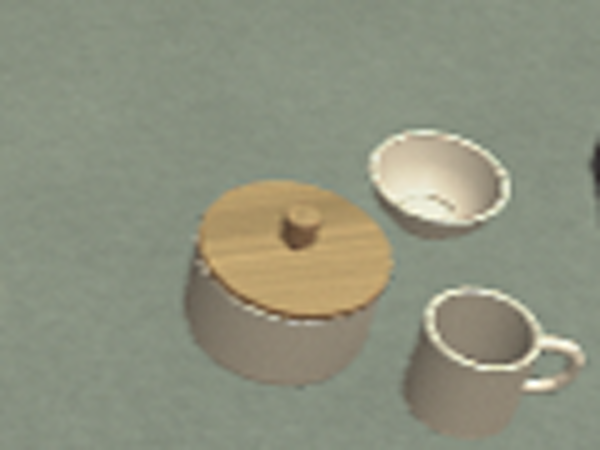

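```bash
cat >> h.py <<'E'
def pose():
    s=observe();q=s['ee_rot'];return np.array(s['ee_pos']),R.from_quat([q[1],q[2],q[3],q[0]]),s
def rot(az,down):
    """tool x azimuth az (deg), approach elevation: down=90 vertical; down<90: tool z leans toward az direction (pointing outwards along az), down>90 opposite"""
    a=np.deg2rad(az);h=np.array([np.cos(a),np.sin(a),0]);e=np.deg2rad(down);zv=np.array([0,0,1.])
    z=h*np.cos(e)-zv*np.sin(e); x=h*np.sin(e)+zv*np.cos(e); y=np.cross(z,x)
    return R.from_matrix(np.stack([x,y,z],1))
def go(p,Rt,verbose=True,grasp=False):
    """print row to reach TCP p (or grasp point p)"""
    p0,R0,s=pose(); p=np.array(p,float)
    if grasp: p=p+.019*Rt.as_matrix()[:,2]
    d=R0.inv().apply(p-p0)*1000; r=(R0.inv()*Rt).as_rotvec()
    print("from",np.round(p0,4),"to",np.round(p,4)); print("row dx %.1f dy %.1f dz %.1f rx %.3f ry %.3f rz %.3f | rows>= %.1f lin, %.1f rot"%(*d,*r,np.linalg.norm(d)/50,np.rad2deg(np.linalg.norm(r))/8.59))
    return d,r
def st():
    p,Rr,s=pose();m=Rr.as_matrix()
    print("t %.2f p"%s['t'],np.round(p,4),"x",np.round(m[:,0],3),"z",np.round(m[:,2],3),"q",np.round(s['joint_positions'],3),"F",np.round(s['contact_force'],1),"w %.4f"%s['width'])
E
python3 - <<'E'
from h import *
st(); go((.45,-.40,.30),rot(26.7,90))
E
```

```text
t 1.60 p [ 0.1612 -0.6039  0.2225] x [ 0.966  0.258 -0.   ] z [-0. -0. -1.] q [-1.436  0.22   1.526 -0.     1.395 -0.126] F [ 0.5  0.8 -0.7] w 0.0870
from [ 0.1612 -0.6039  0.2225] to [ 0.45 -0.4   0.3 ]
row dx 331.6 dy -122.5 dz -77.5 rx 0.000 ry 0.000 rz -0.205 | rows>= 7.2 lin, 1.4 rot
```

{"fn": "play_rows", "kwargs": {
  "increments": [
    {"dx": 332, "dy": -122, "dz": -78, "rz": -0.205, "grip": 100},
    {"dx": 332, "dy": -122, "dz": -78, "rz": -0.205, "grip": 100},
    {"dx": 332, "dy": -122, "dz": -78, "rz": -0.205, "grip": 100},
    {"dx": 332, "dy": -122, "dz": -78, "rz": -0.205, "grip": 100},
    {"dx": 332, "dy": -122, "dz": -78, "rz": -0.205, "grip": 100},
    {"dx": 332, "dy": -122, "dz": -78, "rz": -0.205, "grip": 100},
    {"dx": 332, "dy": -122, "dz": -78, "rz": -0.205, "grip": 100},
    {"dx": 332, "dy": -122, "dz": -78, "rz": -0.205, "grip": 100},
    {"dx": 332, "dy": -122, "dz": -78, "rz": -0.205, "grip": 100},
    {"dx": 332, "dy": -122, "dz": -78, "rz": -0.205, "grip": 100}
  ]
}}

```text
validation failed for argument at $.in...
```

```bash
python3 - <<'E'
from h import *
st()
im=capture("wrist");cv2.imwrite("pics/w1.png",im)
im=capture("top");cv2.imwrite("pics/t1.png",im)
g=.03;b=np.array([np.cos(np.deg2rad(26.7)),np.sin(np.deg2rad(26.7)),0])
p=np.array([.451,-.405,.028])+g*b
print(p)
go(p+[0,0,.08],rot(26.7,115),grasp=True)
go(p,rot(26.7,115),grasp=True)
E
```

```text
t 1.60 p [ 0.1612 -0.6039  0.2225] x [ 0.966  0.258 -0.   ] z [-0. -0. -1.] q [-1.436  0.22   1.526 -0.     1.395 -0.126] F [ 0.5  0.8 -0.7] w 0.0870
[ 0.47780114 -0.39152043  0.028     ]
from [ 0.1612 -0.6039  0.2225] to [ 0.4706 -0.3951  0.0908]
row dx 352.8 dy -121.9 dz 131.8 rx -0.045 ry -0.435 rz -0.202 | rows>= 7.9 lin, 3.2 rot
from [ 0.1612 -0.6039  0.2225] to [ 0.4706 -0.3951  0.0108]
row dx 352.8 dy -121.9 dz 211.8 rx -0.045 ry -0.435 rz -0.202 | rows>= 8.6 lin, 3.2 rot
```

View pics/w1.png

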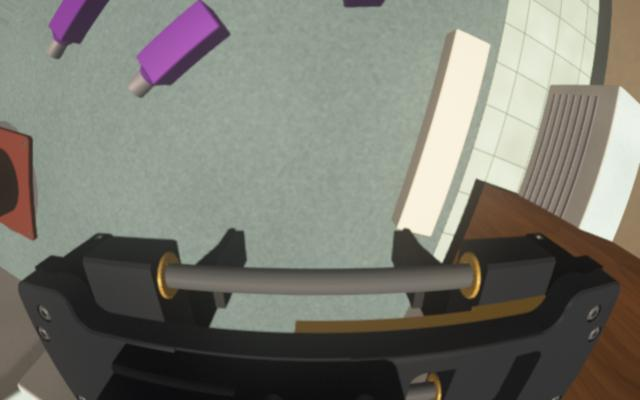

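{"fn": "play_rows", "kwargs": {
  "increments": [
    {"dx": 40, "dy": -15, "dz": -10, "rx": 0, "ry": 0, "rz": -0.025, "grip": 100}
  ]
}}

```text
t: 1.8
ee_pos: [0.1927, -0.5801, 0.2309]
ee_rot: [-0.001, 0.99, 0.14, -0.001]
contact_force: [1.3, 0.8, 0.8]
width: 0.0871
```

{"fn": "play_rows", "kwargs": {
  "increments": [
    {"dx": 292, "dy": -108, "dz": -68, "rx": 0, "ry": 0, "rz": -0.18, "grip": 100},
    {"dx": 292, "dy": -108, "dz": -68, "rx": 0, "ry": 0, "rz": -0.18, "grip": 100},
    {"dx": 292, "dy": -108, "dz": -68, "rx": 0, "ry": 0, "rz": -0.18, "grip": 100},
    {"dx": 292, "dy": -108, "dz": -68, "rx": 0, "ry": 0, "rz": -0.18, "grip": 100},
    {"dx": 292, "dy": -108, "dz": -68, "rx": 0, "ry": 0, "rz": -0.18, "grip": 100},
    {"dx": 292, "dy": -108, "dz": -68, "rx": 0, "ry": 0, "rz": -0.18, "grip": 100},
    {"dx": 292, "dy": -108, "dz": -68, "rx": 0, "ry": 0, "rz": -0.18, "grip": 100},
    {"dx": 292, "dy": -108, "dz": -68, "rx": 0, "ry": 0, "rz": -0.18, "grip": 100}
  ]
}}

```text
t: 2.6
ee_pos: [0.4454, -0.3941, 0.2994]
ee_rot: [-0.0, 0.973, 0.23, -0.0]
contact_force: [0.3, -0.7, -0.3]
width: 0.0869
```

```bash
python3 - <<'E'
from h import *
st()
im=capture("wrist");cv2.imwrite("pics/w1.png",im)
b=np.array([np.cos(np.deg2rad(26.7)),np.sin(np.deg2rad(26.7)),0])
p=np.array([.451,-.405,.028])+.03*b
go(p+[0,0,.08],rot(26.7,115),grasp=True)
go(p,rot(26.7,115),grasp=True)
E
```

```text
t 2.60 p [ 0.4454 -0.3941  0.2994] x [ 0.894  0.448 -0.001] z [-0.001  0.001 -1.   ] q [-0.857  0.11   1.508 -0.     1.525  0.249] F [ 0.3 -0.7 -0.3] w 0.0869
from [ 0.4439 -0.3951  0.2987] to [ 0.4706 -0.3951  0.0908]
row dx 24.3 dy 12.4 dz 207.8 rx -0.002 ry -0.435 rz -0.002 | rows>= 4.2 lin, 2.9 rot
from [ 0.4439 -0.3951  0.2987] to [ 0.4706 -0.3951  0.0108]
row dx 24.5 dy 12.5 dz 287.8 rx -0.002 ry -0.435 rz -0.002 | rows>= 5.8 lin, 2.9 rot
```

View pics/w1.png

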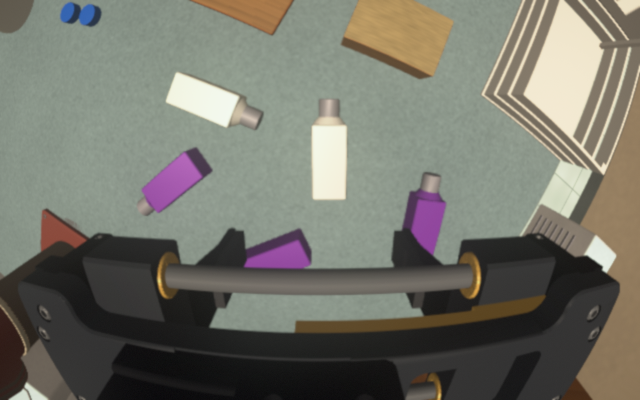

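{"fn": "play_rows", "kwargs": {
  "increments": [
    {"dx": 24, "dy": 12, "dz": 180, "rx": 0, "ry": -0.435, "rz": 0, "grip": 100},
    {"dx": 24, "dy": 12, "dz": 180, "rx": 0, "ry": -0.435, "rz": 0, "grip": 100},
    {"dx": 24, "dy": 12, "dz": 180, "rx": 0, "ry": -0.435, "rz": 0, "grip": 100},
    {"dx": 24, "dy": 12, "dz": 180, "rx": 0, "ry": -0.435, "rz": 0, "grip": 100},
    {"dx": 24, "dy": 12, "dz": 180, "rx": 0, "ry": -0.435, "rz": 0, "grip": 100},
    {"dx": 24, "dy": 12, "dz": 215, "rx": 0, "ry": -0.435, "rz": 0, "grip": 100},
    {"dx": 24, "dy": 12, "dz": 245, "rx": 0, "ry": -0.435, "rz": 0, "grip": 100},
    {"dx": 24, "dy": 12, "dz": 265, "rx": 0, "ry": -0.435, "rz": 0, "grip": 100},
    {"dx": 24, "dy": 12, "dz": 280, "rx": 0, "ry": -0.435, "rz": 0, "grip": 100},
    {"dx": 24, "dy": 12, "dz": 287, "rx": 0, "ry": -0.435, "rz": 0, "grip": 100},
    {"dx": 24, "dy": 12, "dz": 287, "rx": 0, "ry": -0.435, "rz": 0, "grip": 100}
  ]
}}

```text
t: 3.75
ee_pos: [0.4697, -0.3954, 0.0118]
ee_rot: [0.049, 0.95, 0.224, -0.211]
contact_force: [-0.4, 0.7, 0.4]
width: 0.0873
```

```bash
python3 - <<'E'
from h import *
st()
im=capture("wrist");cv2.imwrite("pics/w2.png",im)
im=capture("scene");cv2.imwrite("pics/s2.png",cv2.resize(im[80:280,130:430],None,fx=2.5,fy=2.5))
E
```

```text
t 3.75 p [ 0.4697 -0.3954  0.0118] x [ 0.81   0.405 -0.423] z [-0.38  -0.187 -0.906] q [-0.62   0.613  1.495 -0.4    1.275  0.653] F [-0.4  0.7  0.4] w 0.0873
```

View pics/s2.png

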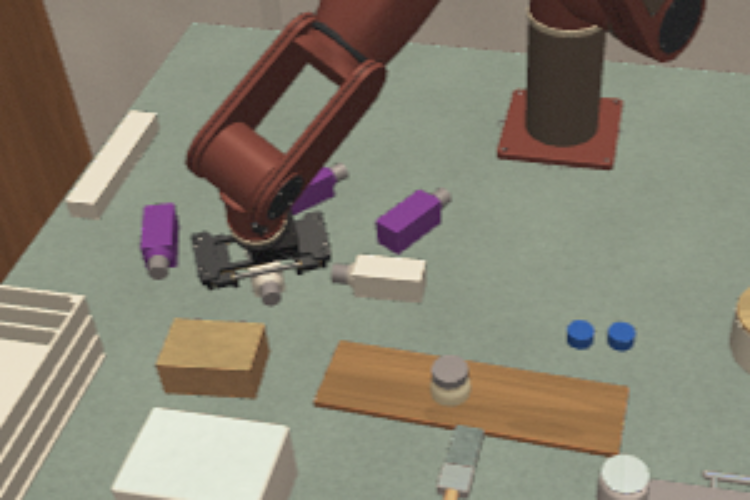

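View pics/w2.png

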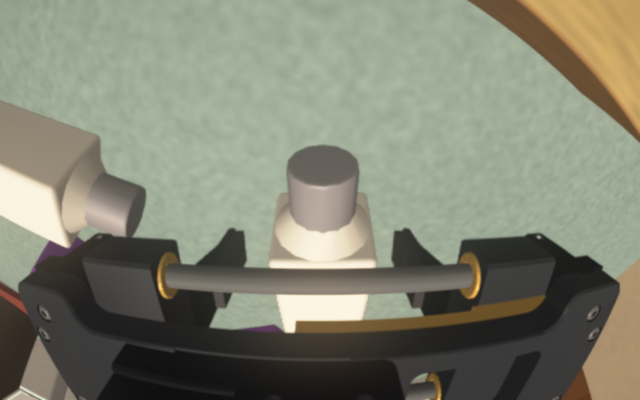

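{"fn": "play_rows", "kwargs": {
  "increments": [
    {"dx": 0, "dy": 0, "dz": 0, "rx": 0, "ry": 0, "rz": 0, "grip": 30},
    {"dx": 0, "dy": 0, "dz": 0, "rx": 0, "ry": 0, "rz": 0, "grip": 30},
    {"dx": 0, "dy": 0, "dz": 0, "rx": 0, "ry": 0, "rz": 0, "grip": 30},
    {"dx": 0, "dy": 0, "dz": 0, "rx": 0, "ry": 0, "rz": 0, "grip": 30},
    {"dx": 0, "dy": 0, "dz": 0, "rx": 0, "ry": 0, "rz": 0, "grip": 30},
    {"dx": -8, "dy": 0, "dz": -18, "rx": 0, "ry": 0, "rz": 0, "grip": 30},
    {"dx": -25, "dy": 0, "dz": -54, "rx": 0, "ry": 0, "rz": 0, "grip": 30},
    {"dx": -42, "dy": 0, "dz": -90, "rx": 0, "ry": 0, "rz": 0, "grip": 30},
    {"dx": -60, "dy": 0, "dz": -128, "rx": 0, "ry": 0, "rz": 0, "grip": 30},
    {"dx": -76, "dy": 0, "dz": -163, "rx": 0, "ry": 0, "rz": 0, "grip": 30},
    {"dx": -76, "dy": 0, "dz": -163, "rx": 0, "ry": 0, "rz": 0, "grip": 30}
  ],
  "grip_force": 40
}}

```text
t: 4.95
ee_pos: [0.4736, -0.3979, 0.2016]
ee_rot: [0.054, 0.951, 0.223, -0.207]
contact_force: [0.5, -0.7, -2.0]
width: 0.0476
```

```bash
python3 - <<'E'
from h import *
st()
P=(.642,-.19,.28)
# radial azimuth
az=np.rad2deg(np.arctan2(P[1],P[0]));print(az)
go((.5,-.3,.25),rot(az,60),grasp=True)
go((.6,-.19,.25),rot(az,25),grasp=True)
E
```

```text
t 4.95 p [ 0.4736 -0.3979  0.2016] x [ 0.815  0.402 -0.417] z [-0.369 -0.196 -0.909] q [-0.619  0.399  1.405 -0.383  1.543  0.542] F [ 0.5 -0.7 -2. ] w 0.0476
-16.48612786815189
from [ 0.4736 -0.3979  0.2016] to [ 0.5091 -0.3027  0.2335]
row dx 53.8 dy -68.9 dz -60.8 rx -0.025 ry 0.903 rz 0.779 | rows>= 2.1 lin, 8.0 rot
from [ 0.4736 -0.3979  0.2016] to [ 0.6165 -0.1949  0.242 ]
row dx 181.2 dy -117.2 dz -129.1 rx -0.275 ry 1.480 rz 0.783 | rows>= 5.0 lin, 11.3 rot
```

{"fn": "play_rows", "kwargs": {
  "increments": [
    {"dx": 54, "dy": -69, "dz": -61, "rx": -0.025, "ry": 0.9, "rz": 0.78, "grip": 30},
    {"dx": 54, "dy": -69, "dz": -61, "rx": -0.025, "ry": 0.9, "rz": 0.78, "grip": 30},
    {"dx": 54, "dy": -69, "dz": -61, "rx": -0.025, "ry": 0.9, "rz": 0.78, "grip": 30},
    {"dx": 54, "dy": -69, "dz": -61, "rx": -0.025, "ry": 0.9, "rz": 0.78, "grip": 30},
    {"dx": 54, "dy": -69, "dz": -61, "rx": -0.025, "ry": 0.9, "rz": 0.78, "grip": 30},
    {"dx": 54, "dy": -69, "dz": -61, "rx": -0.025, "ry": 0.9, "rz": 0.78, "grip": 30},
    {"dx": 54, "dy": -69, "dz": -61, "rx": -0.025, "ry": 0.9, "rz": 0.78, "grip": 30},
    {"dx": 54, "dy": -69, "dz": -61, "rx": -0.025, "ry": 0.9, "rz": 0.78, "grip": 30},
    {"dx": 54, "dy": -69, "dz": -61, "rx": -0.025, "ry": 0.9, "rz": 0.78, "grip": 30},
    {"dx": 54, "dy": -69, "dz": -61, "rx": -0.025, "ry": 0.9, "rz": 0.78, "grip": 30},
    {"dx": 54, "dy": -69, "dz": -61, "rx": -0.025, "ry": 0.9, "rz": 0.78, "grip": 30}
  ]
}}

```text
t: 6.05
ee_pos: [0.5102, -0.3031, 0.2352]
ee_rot: [0.038, 0.956, -0.138, 0.255]
contact_force: [0.9, -1.0, -2.7]
width: 0.0474
```

```bash
python3 - <<'E'
from h import *
st()
im=capture("wrist");cv2.imwrite("pics/w3.png",im)
P=(.642,-.19,.28)
az=-16.5
go((.56,-.19,.25),rot(az,25),grasp=True)
go((.642,-.19,.25),rot(az,25),grasp=True)
E
```

```text
t 6.05 p [ 0.5102 -0.3031  0.2352] x [ 0.832 -0.244  0.497] z [ 0.476 -0.144 -0.867] q [-0.816 -0.24   2.045  0.323  0.901  0.896] F [ 0.9 -1.  -2.7] w 0.0474
from [ 0.5104 -0.3032  0.2353] to [ 0.5765 -0.1949  0.242 ]
row dx 31.9 dy -122.6 dz 10.1 rx 0.002 ry 0.613 rz 0.003 | rows>= 2.5 lin, 4.1 rot
from [ 0.5104 -0.3032  0.2353] to [ 0.6585 -0.1949  0.242 ]
row dx 100.1 dy -145.8 dz 49.2 rx 0.002 ry 0.613 rz 0.003 | rows>= 3.7 lin, 4.1 rot
```

View pics/w3.png

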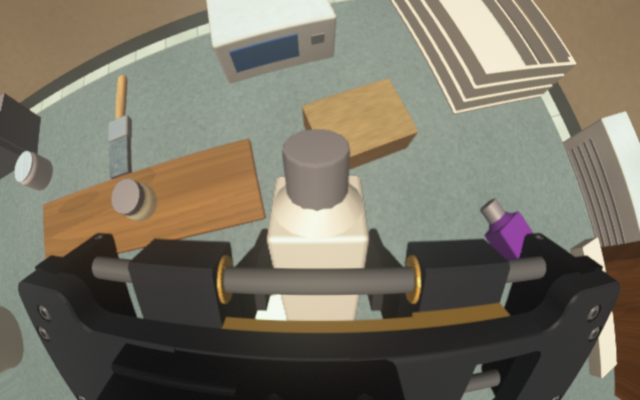

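{"fn": "play_rows", "kwargs": {
  "increments": [
    {"dx": 100, "dy": -146, "dz": 49, "rx": 0, "ry": 0.613, "rz": 0, "grip": 30},
    {"dx": 100, "dy": -146, "dz": 49, "rx": 0, "ry": 0.613, "rz": 0, "grip": 30},
    {"dx": 100, "dy": -146, "dz": 49, "rx": 0, "ry": 0.613, "rz": 0, "grip": 30},
    {"dx": 100, "dy": -146, "dz": 49, "rx": 0, "ry": 0.613, "rz": 0, "grip": 30},
    {"dx": 100, "dy": -146, "dz": 49, "rx": 0, "ry": 0.613, "rz": 0, "grip": 30},
    {"dx": 100, "dy": -146, "dz": 49, "rx": 0, "ry": 0.613, "rz": 0, "grip": 30},
    {"dx": 100, "dy": -146, "dz": 49, "rx": 0, "ry": 0.613, "rz": 0, "grip": 30},
    {"dx": 100, "dy": -146, "dz": 49, "rx": 0, "ry": 0.613, "rz": 0, "grip": 30}
  ]
}}

```text
t: 6.9
ee_pos: [0.6617, -0.1927, 0.2486]
ee_rot: [0.07, 0.837, -0.113, 0.531]
contact_force: [0.3, -0.8, -1.3]
width: 0.0476
```

```bash
python3 - <<'E'
from h import *
st()
im=capture("top");cv2.imwrite("pics/t4.png",cv2.resize(im[100:300,200:520],None,fx=2.5,fy=2.5))
im=capture("scene");cv2.imwrite("pics/s4.png",cv2.resize(im[80:280,130:450],None,fx=2.5,fy=2.5))
az=-16.5
go((.642,-.19,.108),rot(az,25),grasp=True)
E
```

```text
t 6.90 p [ 0.6617 -0.1927  0.2486] x [ 0.411 -0.115  0.904] z [ 0.873 -0.238 -0.427] q [-0.506 -0.185  2.283  1.899  0.229 -0.438] F [ 0.3 -0.8 -1.3] w 0.0476
from [ 0.6607 -0.1921  0.2464] to [ 0.6585 -0.1949  0.1   ]
row dx -132.8 dy 4.0 dz 61.7 rx -0.020 ry 0.008 rz 0.004 | rows>= 2.9 lin, 0.1 rot
```

View pics/s4.png

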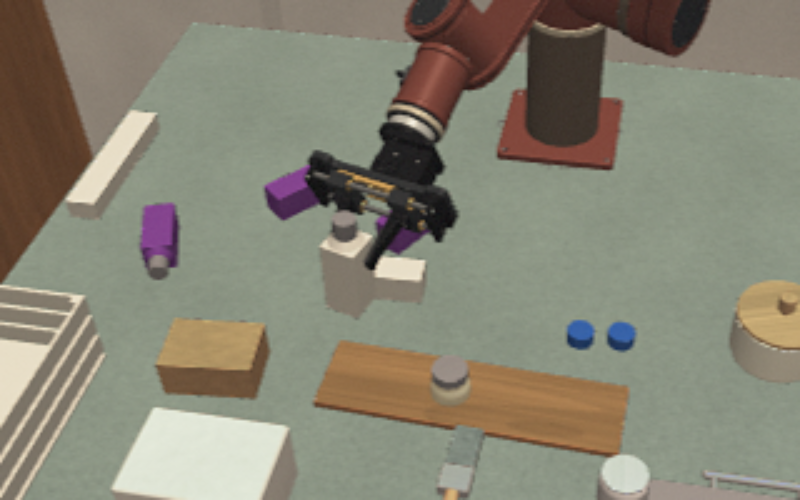

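View pics/t4.png

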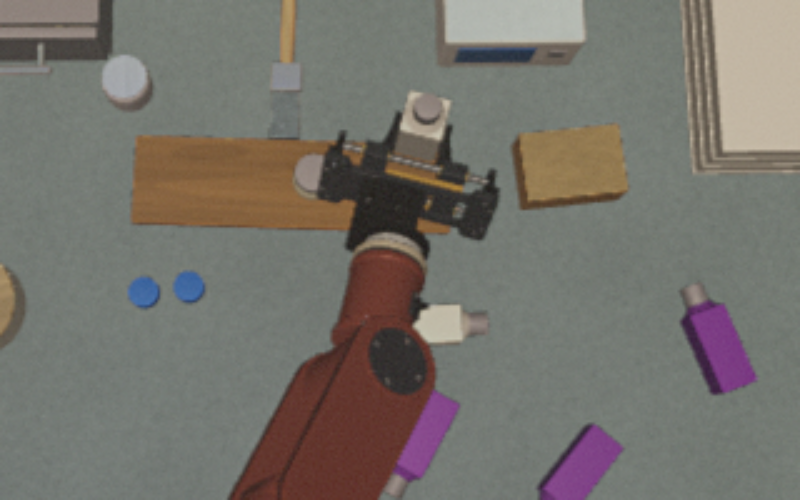

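```bash
cat > kin.py <<'E'
from h import *
from scipy.optimize import least_squares
D=[([-1.43611644,.221072545,1.52736556,2e-7,1.39471959,-.126110425],[.16107574,-.60337498,.22166236]),
([-.857,.11,1.508,0,1.525,.249],[.4454,-.3941,.2994]),([-.62,.613,1.495,-.4,1.275,.653],[.4697,-.3954,.0118]),
([-.619,.399,1.405,-.383,1.543,.542],[.4736,-.3979,.2016]),([-.816,-.24,2.045,.323,.901,.896],[.5102,-.3031,.2352]),
([-.506,-.185,2.283,1.899,.229,-.438],[.6617,-.1927,.2486])]
Ry=lambda a:R.from_euler('y',a).as_matrix()
Rz=lambda a:R.from_euler('z',a).as_matrix()
def fk(q,L,s4=1):
    a1,d1,a2,e3,a3,Lt=L
    M=Rz(q[0]);p=M@[a1,0,d1];M=M@Ry(q[1]);p=p+M@[0,0,a2];M=M@Ry(q[2]);p=p+M@[e3,0,a3]
    M=M@Rz(s4*q[3])@Ry(q[4]);p=p+M@[0,0,Lt];M=M@Rz(q[5]+np.pi/2)
    return p,M
def fit(s4=1):
    f=lambda L:np.concatenate([fk(q,L,s4)[0]-p for q,p in D])
    return least_squares(f,[0,.3,.4,0,.35,.15])
E
python3 - <<'E'
from kin import *
for s in(1,-1):
    r=fit(s);print(s,np.round(r.x,4),np.round(np.abs(r.fun).max(),4))
    for q,p in D[2:]: 
        M=fk(q,r.x,s)[1];print(np.round(M[:,0],3),np.round(M[:,2],3))
E
```

```text
1 [0.0291 0.2869 0.3744 0.0281 0.5207 0.3089] 0.0781
[ 0.811  0.405 -0.423] [-0.38  -0.187 -0.906]
[ 0.815  0.402 -0.418] [-0.369 -0.196 -0.909]
[ 0.832 -0.244  0.498] [ 0.477 -0.144 -0.867]
[ 0.411 -0.115  0.904] [ 0.873 -0.238 -0.427]
-1 [ 0.3182  0.0497  0.0025 -0.2139  0.2526 -0.0247] 0.1314
[0.988 0.109 0.108] [ 0.053  0.42  -0.906]
[0.929 0.307 0.205] [ 0.064  0.413 -0.909]
[0.993 0.033 0.112] [ 0.114 -0.485 -0.867]
[-0.722 -0.38  -0.577] [ 0.664 -0.614 -0.427]
```

```bash
python3 - <<'E'
s=open('kin.py').read()
s=s.replace("a1,d1,a2,e3,a3,Lt=L","a1,d1,a2,e3,a3,Lt,oy,wy,wx,tx=L").replace("[a1,0,d1]","[a1,oy,d1]").replace("M=M@Rz(s4*q[3])@Ry(q[4]);p=p+M@[0,0,Lt]","M=M@Rz(s4*q[3]);p=p+M@[wx,wy,0];M=M@Ry(q[4]);p=p+M@[tx,0,Lt]").replace("[0,.3,.4,0,.35,.15]","[0,.3,.4,0,.35,.15,.05,0,0,0]").replace("return least_squares(f,","return least_squares(lambda L:np.r_[f(L),1e-3*np.array(L)[[0,3,7,8,9]]],")
s+='''
LIM=np.array([[-2.98,2.98],[-.91,2.08],[.09,2.57],[-1.24,4.39],[.2,2.65],[-2.68,2.68]])
def ik(p,Rt,L,n=60,seed=0):
    rng=np.random.default_rng(seed);out=[];Rm=Rt.as_matrix()
    def f(q):
        pp,M=fk(q,L);return np.r_[(pp-p)*5,(M-Rm).ravel()]
    for i in range(n):
        q0=rng.uniform(LIM[:,0],LIM[:,1]);r=least_squares(f,q0,bounds=(LIM[:,0],LIM[:,1]))
        if r.cost<1e-6 and not any(np.abs(r.x-o).max()<.02 for o in out): out.append(r.x)
    return out
'''
open('kin.py','w').write(s)
E
python3 - <<'E'
from kin import *
r=fit();print(np.round(r.x,4),np.round(np.abs(r.fun).max(),4));np.save("L.npy",r.x)
for az in(-16.5,0,20,-40):
  for down in (25,):
    Rt=rot(az,down);p=np.array([.642,-.19,.108])+.019*Rt.as_matrix()[:,2]
    print(az,down,[np.round(x,2).tolist() for x in ik(p,Rt,r.x)])
E
```

```text
[ 5.000e-04  3.112e-01  4.128e-01  5.400e-02  5.481e-01  3.429e-01
  7.840e-02  3.000e-04 -6.000e-04  9.000e-04] 0.0002
-16.5 25 [[-0.5, 0.2, 2.3, 2.75, 0.52, -1.32]]
0 25 [[-0.7, 0.24, 2.25, 2.04, 0.71, -0.93]]
20 25 [[-0.84, 0.36, 2.07, 1.55, 1.0, -0.78]]
-40 25 [[-0.19, 0.28, 2.2, 4.03, 0.6, -2.13]]
```

```bash
cat >> kin.py <<'E'
def track(path,q,L):
    for p,Rt in path:
        Rm=Rt.as_matrix()
        r=least_squares(lambda q:np.r_[(fk(q,L)[0]-p)*5,(fk(q,L)[1]-Rm).ravel()],np.clip(q,LIM[:,0]+1e-6,LIM[:,1]-1e-6),bounds=(LIM[:,0],LIM[:,1]))
        print(np.round(p,3),np.round(r.x,2).tolist(),"cost %.1e step %.2f"%(r.cost,np.abs(r.x-q).max()));q=r.x
    return q
E
python3 - <<'E'
from kin import *
L=np.load("L.npy");p0,R0,s=pose();q=s['joint_positions']
for az in(-16.5,5,15):
    print(az)
    Rt=rot(az,25);o=.019*Rt.as_matrix()[:,2]
    Rs=[R0*R.from_rotvec((R0.inv()*Rt).as_rotvec()*k) for k in(.33,.66,1)]
    path=[(p0,x) for x in Rs]+[(np.array([.642,-.19,z])+o,Rt) for z in(.25,.22,.19,.16,.13,.108)]
    track(path,q,L)
E
```

```text
-16.5
[ 0.661 -0.192  0.246] [-0.5, -0.18, 2.29, 1.94, 0.22, -0.47] cost 1.4e-19 step 0.04
[ 0.661 -0.192  0.246] [-0.49, -0.18, 2.29, 1.98, 0.21, -0.51] cost 1.1e-15 step 0.05
[ 0.661 -0.192  0.246] [-0.49, -0.18, 2.29, 2.03, 0.2, -0.56] cost 1.7e-13 step 0.05
[ 0.659 -0.195  0.242] [-0.5, -0.18, 2.3, 2.06, 0.22, -0.58] cost 1.0e-29 step 0.03
[ 0.659 -0.195  0.212] [-0.5, -0.11, 2.31, 2.33, 0.26, -0.86] cost 1.0e-30 step 0.28
[ 0.659 -0.195  0.182] [-0.5, -0.03, 2.31, 2.51, 0.32, -1.05] cost 8.4e-19 step 0.19
[ 0.659 -0.195  0.152] [-0.5, 0.05, 2.31, 2.63, 0.39, -1.18] cost 3.0e-21 step 0.13
[ 0.659 -0.195  0.122] [-0.5, 0.13, 2.31, 2.71, 0.46, -1.27] cost 1.0e-22 step 0.09
[ 0.659 -0.195  0.1  ] [-0.5, 0.2, 2.3, 2.75, 0.52, -1.32] cost 1.8e-26 step 0.07
5
[ 0.661 -0.192  0.246] [-0.6, -0.17, 2.27, 1.69, 0.41, -0.33] cost 1.4e-20 step 0.20
[ 0.661 -0.192  0.246] [-0.68, -0.13, 2.25, 1.59, 0.58, -0.33] cost 3.3e-25 step 0.17
[ 0.661 -0.192  0.246] [-0.75, -0.08, 2.2, 1.51, 0.74, -0.35] cost 8.9e-27 step 0.16
[ 0.659 -0.188  0.242] [-0.74, -0.08, 2.21, 1.52, 0.74, -0.36] cost 1.8e-21 
[... 497 characters left out ...]
2] cost 5.1e-31 step 0.27
[ 0.661 -0.192  0.246] [-0.75, -0.08, 2.2, 1.5, 0.73, -0.34] cost 1.5e-21 step 0.24
[ 0.661 -0.192  0.246] [-0.82, 0.02, 2.11, 1.4, 0.95, -0.39] cost 9.2e-23 step 0.22
[ 0.659 -0.186  0.242] [-0.81, 0.01, 2.12, 1.41, 0.94, -0.4] cost 3.7e-20 step 0.02
[ 0.659 -0.186  0.212] [-0.81, 0.07, 2.13, 1.46, 0.93, -0.48] cost 4.8e-31 step 0.08
[ 0.659 -0.186  0.182] [-0.81, 0.13, 2.14, 1.51, 0.93, -0.57] cost 1.4e-30 step 0.09
[ 0.659 -0.186  0.152] [-0.81, 0.2, 2.14, 1.56, 0.92, -0.65] cost 1.7e-30 step 0.09
[ 0.659 -0.186  0.122] [-0.81, 0.27, 2.13, 1.61, 0.92, -0.74] cost 2.4e-31 step 0.08
[ 0.659 -0.186  0.1  ] [-0.81, 0.33, 2.13, 1.65, 0.93, -0.8] cost 9.2e-31 step 0.06
```

```bash
python3 - <<'E'
from h import *
go((.642,-.19,.22),rot(3,25),grasp=True)
go((.642,-.19,.12),rot(3,25),grasp=True)
E
```

```text
from [ 0.6607 -0.1921  0.2464] to [ 0.6592 -0.1891  0.212 ]
row dx -32.1 dy -2.3 dz 12.8 rx 0.288 ry 0.007 rz -0.141 | rows>= 0.7 lin, 2.1 rot
from [ 0.6607 -0.1921  0.2464] to [ 0.6592 -0.1891  0.112 ]
row dx -122.4 dy -1.9 dz 55.7 rx 0.288 ry 0.007 rz -0.141 | rows>= 2.7 lin, 2.1 rot
```

{"fn": "play_rows", "kwargs": {
  "increments": [
    {"dx": -10, "dy": -1, "dz": 4, "rx": 0.1, "ry": 0.003, "rz": -0.05, "grip": 30},
    {"dx": -20, "dy": -2, "dz": 8, "rx": 0.2, "ry": 0.005, "rz": -0.1, "grip": 30},
    {"dx": -32, "dy": -2, "dz": 13, "rx": 0.288, "ry": 0.007, "rz": -0.141, "grip": 30},
    {"dx": -32, "dy": -2, "dz": 13, "rx": 0.288, "ry": 0.007, "rz": -0.141, "grip": 30},
    {"dx": -60, "dy": -2, "dz": 26, "rx": 0.288, "ry": 0.007, "rz": -0.141, "grip": 30},
    {"dx": -90, "dy": -2, "dz": 40, "rx": 0.288, "ry": 0.007, "rz": -0.141, "grip": 30},
    {"dx": -122, "dy": -2, "dz": 56, "rx": 0.288, "ry": 0.007, "rz": -0.141, "grip": 30},
    {"dx": -122, "dy": -2, "dz": 56, "rx": 0.288, "ry": 0.007, "rz": -0.141, "grip": 30},
    {"dx": -122, "dy": -2, "dz": 56, "rx": 0.288, "ry": 0.007, "rz": -0.141, "grip": 30}
  ]
}}

```text
t: 7.9
ee_pos: [0.66, -0.1881, 0.1121]
ee_rot: [-0.016, 0.844, 0.022, 0.536]
contact_force: [0.1, -0.3, -1.6]
width: 0.0479
```

```bash
python3 - <<'E'
from h import *
st()
im=capture("scene");cs=calibration("scene");cv2.imwrite("pics/s5.png",cv2.resize(im[150:280,200:420],None,fx=3.5,fy=3.5))
go((.642,-.19,.100),rot(3,25),grasp=True)
go((.642,-.19,.095),rot(3,25),grasp=True)
E
```

```text
t 7.90 p [ 0.66   -0.1881  0.1121] x [0.424 0.021 0.905] z [ 0.904  0.05  -0.424] q [-0.725  0.219  2.231  1.911  0.742 -0.842] F [ 0.1 -0.3 -1.6] w 0.0479
from [ 0.6609 -0.189   0.1144] to [ 0.6592 -0.1891  0.092 ]
row dx -21.0 dy 0.0 dz 7.9 rx -0.001 ry -0.001 rz 0.001 | rows>= 0.4 lin, 0.0 rot
from [ 0.6609 -0.189   0.1144] to [ 0.6592 -0.1891  0.087 ]
row dx -25.6 dy -0.0 dz 10.0 rx -0.001 ry -0.001 rz 0.001 | rows>= 0.5 lin, 0.0 rot
```

View pics/s5.png

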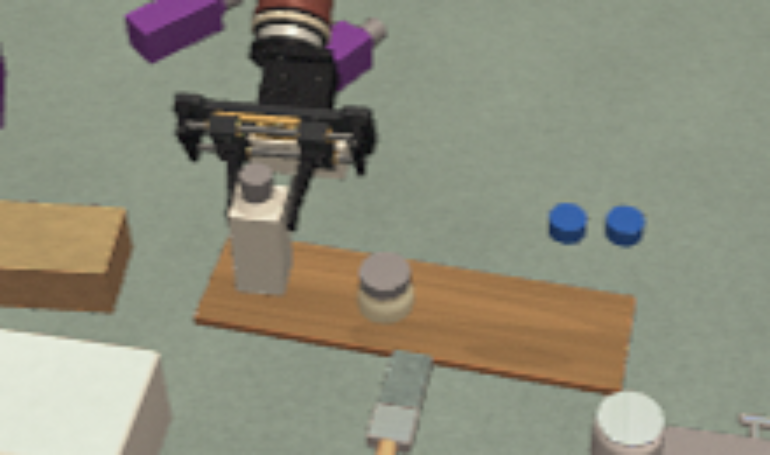

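{"fn": "play_rows", "kwargs": {
  "increments": [
    {"dx": -10, "dy": 0, "dz": 4, "rx": 0, "ry": 0, "rz": 0, "grip": 30},
    {"dx": -17, "dy": 0, "dz": 7, "rx": 0, "ry": 0, "rz": 0, "grip": 30},
    {"dx": -20, "dy": 0, "dz": 8, "rx": 0, "ry": 0, "rz": 0, "grip": 30},
    {"dx": -20, "dy": 0, "dz": 8, "rx": 0, "ry": 0, "rz": 0, "grip": 30}
  ]
}}

```text
t: 8.35
ee_pos: [0.66, -0.1892, 0.0938]
ee_rot: [-0.014, 0.843, 0.023, 0.538]
contact_force: [0.2, -0.2, -2.4]
width: 0.0478
```

Up axis in tool axes is (0.905 x, −0.424 z). Stepping down in 2 mm steps, watching force.

{"fn": "play_rows", "kwargs": {
  "increments": [
    {"dx": -2, "dy": 0, "dz": 1, "rx": 0, "ry": 0, "rz": 0, "grip": 30},
    {"dx": -3.6, "dy": 0, "dz": 1.7, "rx": 0, "ry": 0, "rz": 0, "grip": 30},
    {"dx": -3.6, "dy": 0, "dz": 1.7, "rx": 0, "ry": 0, "rz": 0, "grip": 30}
  ]
}}

```text
t: 8.65
ee_pos: [0.66, -0.1892, 0.0898]
ee_rot: [-0.014, 0.843, 0.023, 0.538]
contact_force: [0.4, 0.3, -3.5]
width: 0.0479
```

{"fn": "play_rows", "kwargs": {
  "increments": [
    {"dx": -2, "dy": 0, "dz": 1, "rx": 0, "ry": 0, "rz": 0, "grip": 30},
    {"dx": -2, "dy": 0, "dz": 1, "rx": 0, "ry": 0, "rz": 0, "grip": 30}
  ]
}}

```text
t: 8.85
ee_pos: [0.6599, -0.1892, 0.0871]
ee_rot: [-0.014, 0.843, 0.023, 0.538]
contact_force: [0.4, -0.5, -2.3]
width: 0.0479
```

{"fn": "play_rows", "kwargs": {
  "increments": [
    {"dx": -1.4, "dy": 0, "dz": 0.6, "rx": 0, "ry": 0, "rz": 0, "grip": 30},
    {"dx": -1.4, "dy": 0, "dz": 0.6, "rx": 0, "ry": 0, "rz": 0, "grip": 30}
  ]
}}

```text
t: 9.05
ee_pos: [0.6597, -0.1891, 0.0852]
ee_rot: [-0.014, 0.843, 0.023, 0.537]
contact_force: [0.5, -0.2, -2.2]
width: 0.0481
```

{"fn": "play_rows", "kwargs": {
  "increments": [
    {"dx": -1.4, "dy": 0, "dz": 0.6, "rx": 0, "ry": 0, "rz": 0, "grip": 30},
    {"dx": -1.4, "dy": 0, "dz": 0.6, "rx": 0, "ry": 0, "rz": 0, "grip": 30}
  ]
}}

```text
t: 9.25
ee_pos: [0.6599, -0.1892, 0.0842]
ee_rot: [-0.014, 0.843, 0.023, 0.538]
contact_force: [-1.1, -0.2, 0.2]
width: 0.0481
```

{"fn": "play_rows", "kwargs": {
  "increments": [
    {"dx": -1, "dy": 0, "dz": 0.5, "rx": 0, "ry": 0, "rz": 0, "grip": 30},
    {"dx": -1, "dy": 0, "dz": 0.5, "rx": 0, "ry": 0, "rz": 0, "grip": 30},
    {"dx": -1, "dy": 0, "dz": 0.5, "rx": 0, "ry": 0, "rz": 0, "grip": 60},
    {"dx": -1, "dy": 0, "dz": 0.5, "rx": 0, "ry": 0, "rz": 0, "grip": 75},
    {"dx": -1, "dy": 0, "dz": 0.5, "rx": 0, "ry": 0, "rz": 0, "grip": 90},
    {"dx": -1, "dy": 0, "dz": 0.5, "rx": 0, "ry": 0, "rz": 0, "grip": 90},
    {"dx": -1, "dy": 0, "dz": 0.5, "rx": 0, "ry": 0, "rz": 0, "grip": 90}
  ]
}}

```text
t: 9.95
ee_pos: [0.6599, -0.1891, 0.0829]
ee_rot: [-0.014, 0.843, 0.023, 0.538]
contact_force: [-0.1, 0.9, 0.7]
width: 0.0745
```

```bash
python3 - <<'E'
from h import *
st()
im=capture("scene");cv2.imwrite("pics/s6.png",cv2.resize(im[150:280,200:420],None,fx=3.5,fy=3.5))
im=capture("wrist");cv2.imwrite("pics/w6.png",im)
E
```

```text
t 9.95 p [ 0.6599 -0.1891  0.0829] x [0.42  0.023 0.907] z [ 0.906  0.049 -0.421] q [-0.727  0.304  2.219  1.985  0.772 -0.946] F [-0.1  0.9  0.7] w 0.0745
```

View pics/s6.png

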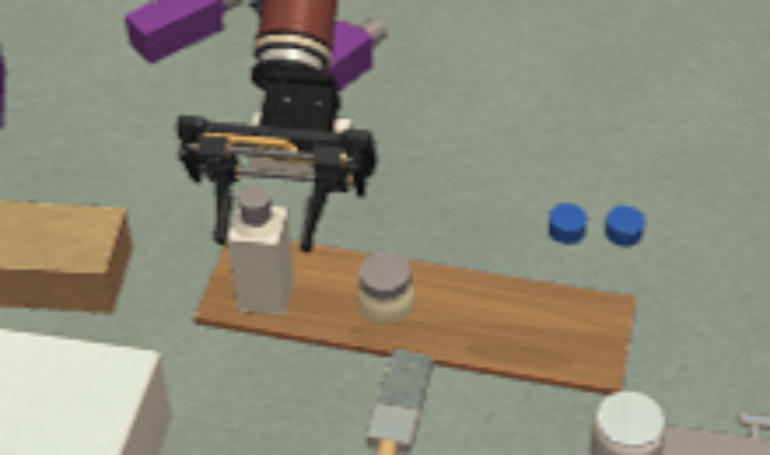

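View pics/w6.png

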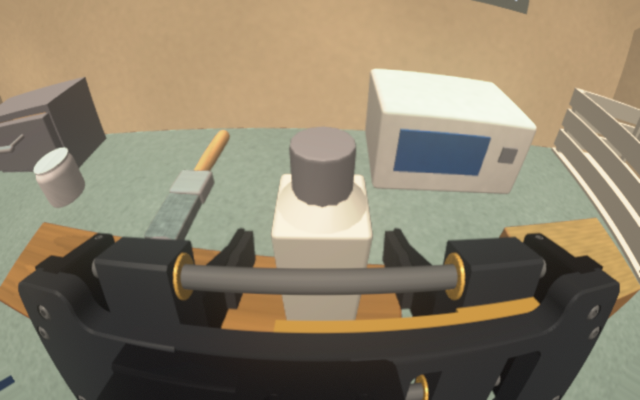

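{"fn": "play_rows", "kwargs": {
  "increments": [
    {"dx": 0, "dy": 0, "dz": -15, "rx": 0, "ry": 0, "rz": 0, "grip": 90},
    {"dx": 0, "dy": 0, "dz": -40, "rx": 0, "ry": 0, "rz": 0, "grip": 90},
    {"dx": 0, "dy": 0, "dz": -80, "rx": 0, "ry": 0, "rz": 0, "grip": 90},
    {"dx": 20, "dy": 0, "dz": -120, "rx": 0, "ry": 0, "rz": 0, "grip": 100},
    {"dx": 60, "dy": 0, "dz": -140, "rx": 0, "ry": 0, "rz": 0, "grip": 100},
    {"dx": 100, "dy": 0, "dz": -150, "rx": 0, "ry": 0, "rz": 0, "grip": 100},
    {"dx": 100, "dy": 0, "dz": -150, "rx": 0, "ry": 0, "rz": 0, "grip": 100}
  ]
}}

```text
t: 10.75
ee_pos: [0.5682, -0.1967, 0.2454]
ee_rot: [-0.01, 0.84, 0.025, 0.542]
contact_force: [0.3, -0.0, 0.6]
width: 0.0866
```

```bash
python3 - <<'E'
from kin import *
from meas import *
st()
L=np.load("L.npy")
im=capture("top");c=calibration("top");cv2.imwrite("pics/t7.png",cv2.resize(im[100:300,200:520],None,fx=2.5,fy=2.5))
print(bottles(im,c,(340,190,460,260)),tablets(im,c))
az=-87.8;b=np.array([np.cos(np.deg2rad(az)),np.sin(np.deg2rad(az)),0])
g=np.array([.4548,-.2039,.028])+.03*b
for dn in (90,105,115):
    Rt=rot(az,dn);print(dn,[np.round(x,2).tolist() for x in ik(g+.019*Rt.as_matrix()[:,2],Rt,L,40)])
    for a2 in(-30,0,20,40):
        Rt=rot(a2,dn-90);print("  place",a2,[np.round(x,2).tolist() for x in ik(np.array([.648,.09,.095])+.019*Rt.as_matrix()[:,2],Rt,L,30)])
E
```

```text
t 10.75 p [ 0.5682 -0.1967  0.2454] x [0.412 0.031 0.911] z [ 0.91   0.044 -0.413] q [-0.929 -0.315  2.401  1.428  0.868 -0.342] F [ 0.3 -0.   0.6] w 0.0866
[] [(np.int32(108), array([0.5087, 0.0932, 0.014 ])), (np.int32(113), array([0.5022, 0.1513, 0.014 ]))]
90 [[-0.63, 0.22, 1.97, -0.0, 0.95, 2.48]]
  place -30 [[0.42, 0.73, 2.01, 4.13, 1.34, -1.9]]
  place 0 [[0.04, 0.65, 2.25, 3.18, 1.33, -1.58]]
  place 20 [[-0.29, 0.66, 2.24, 2.49, 1.37, -1.42]]
  place 40 [[-0.48, 0.7, 2.08, 1.95, 1.43, -1.24]]
105 [[-0.75, 0.34, 1.85, 0.2, 1.15, 2.26]]
  place -30 [[0.4, 0.51, 2.08, 4.28, 1.02, -2.09]]
  place 0 [[0.04, 0.37, 2.32, 3.19, 0.86, -1.59]]
  place 20 [[-0.27, 0.38, 2.31, 2.38, 0.95, -1.25]]
  place 40 [[-0.45, 0.47, 2.14, 1.81, 1.13, -1.04]]
115 [[-0.81, 0.43, 1.76, 0.29, 1.29, 2.16]]
  place -30 []
  place 0 [[0.03, 0.22, 2.32, 3.2, 0.53, -1.61]]
  place 20 [[-0.24, 0.23, 2.3, 2.22, 0.68, -1.05]]
  place 40 [[-0.41, 0.34, 2.15, 1.65, 0.95, -0.84]]
```

View pics/t7.png

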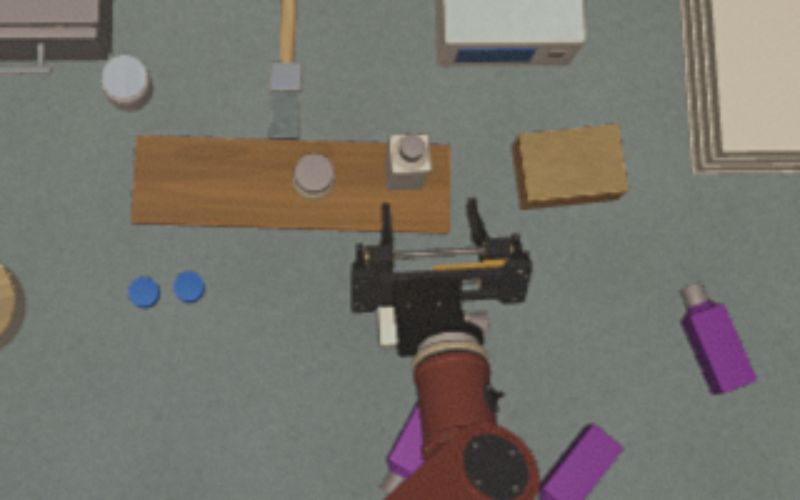

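```bash
python3 - <<'E'
from kin import *
L=np.load("L.npy");p0,R0,s=pose()
g=np.array([.456,-.234,.2])
Rt=rot(-60,75)
go(g+[.03,0,.05],Rt,grasp=True)
def interp(p0,R0,p1,R1,n=6): return [(p0+(p1-p0)*k/n,R0*R.from_rotvec((R0.inv()*R1).as_rotvec()*k/n)) for k in range(1,n+1)]
p1=g+[.03,0,.05]+.019*Rt.as_matrix()[:,2]
q=track(interp(p0,R0,p1,Rt),s['joint_positions'],L)
R2=rot(-87.8,115);track(interp(p1,Rt,g+.019*R2.as_matrix()[:,2],R2),q,L)
E
```

```text
from [ 0.5673 -0.1956  0.2417] to [ 0.4885 -0.2383  0.2316]
row dx -43.1 dy 38.2 dz -69.4 rx -0.727 ry -0.791 rz 0.871 | rows>= 1.8 lin, 9.2 rot
[ 0.554 -0.203  0.24 ] [-0.84, -0.43, 2.4, 1.16, 0.69, 0.12] cost 3.2e-21 step 0.47
[ 0.541 -0.21   0.238] [-0.74, -0.48, 2.36, 0.73, 0.61, 0.72] cost 3.8e-19 step 0.60
[ 0.528 -0.217  0.237] [-0.64, -0.45, 2.27, 0.31, 0.66, 1.29] cost 1.2e-21 step 0.57
[ 0.515 -0.224  0.235] [-0.57, -0.37, 2.16, 0.05, 0.8, 1.69] cost 5.3e-27 step 0.41
[ 0.502 -0.231  0.233] [-0.53, -0.27, 2.04, -0.09, 0.97, 1.96] cost 4.9e-31 step 0.27
[ 0.488 -0.238  0.232] [-0.52, -0.15, 1.91, -0.14, 1.16, 2.15] cost 2.0e-18 step 0.19
[ 0.483 -0.236  0.224] [-0.56, -0.09, 1.86, -0.06, 1.24, 2.15] cost 2.2e-27 step 0.08
[ 0.478 -0.234  0.215] [-0.61, -0.04, 1.82, 0.02, 1.32, 2.16] cost 1.9e-27 step 0.08
[ 0.472 -0.232  0.207] [-0.66, 0.02, 1.78, 0.09, 1.39, 2.18] cost 1.4e-27 step 0.07
[ 0.467 -0.23   0.199] [-0.71, 0.08, 1.74, 0.16, 1.46, 2.2] cost 7.7e-28 step 0.07
[ 0.461 -0.228  0.191] [-0.76, 0.14, 1.71, 0.22, 1.53, 2.22] cost 4.0e-28 step 0.07
[ 0.456 -0.226  0.183] [-0.81, 0.2, 1.69, 0.28, 1.59, 2.25] cost 2.3e-28 step 0.06
```

{"fn": "play_rows", "kwargs": {
  "increments": [
    {"dx": -43, "dy": 38, "dz": -69, "rx": -0.727, "ry": -0.79, "rz": 0.87, "grip": 100},
    {"dx": -43, "dy": 38, "dz": -69, "rx": -0.727, "ry": -0.79, "rz": 0.87, "grip": 100},
    {"dx": -43, "dy": 38, "dz": -69, "rx": -0.727, "ry": -0.79, "rz": 0.87, "grip": 100},
    {"dx": -43, "dy": 38, "dz": -69, "rx": -0.727, "ry": -0.79, "rz": 0.87, "grip": 100},
    {"dx": -43, "dy": 38, "dz": -69, "rx": -0.727, "ry": -0.79, "rz": 0.87, "grip": 100},
    {"dx": -43, "dy": 38, "dz": -69, "rx": -0.727, "ry": -0.79, "rz": 0.87, "grip": 100},
    {"dx": -43, "dy": 38, "dz": -69, "rx": -0.727, "ry": -0.79, "rz": 0.87, "grip": 100},
    {"dx": -43, "dy": 38, "dz": -69, "rx": -0.727, "ry": -0.79, "rz": 0.87, "grip": 100},
    {"dx": -43, "dy": 38, "dz": -69, "rx": -0.727, "ry": -0.79, "rz": 0.87, "grip": 100},
    {"dx": -43, "dy": 38, "dz": -69, "rx": -0.727, "ry": -0.79, "rz": 0.87, "grip": 100},
    {"dx": -43, "dy": 38, "dz": -69, "rx": -0.727, "ry": -0.79, "rz": 0.87, "grip": 100},
    {"dx": -43, "dy": 38, "dz": -69, "rx": -0.727, "ry": -0.79, "rz": 0.87, "grip": 100},
    {"dx": -43, "dy": 38, "dz": -69, "rx": -0.727, "ry": -0.79, "rz": 0.87, "grip": 100},
    {"dx": -43, "dy": 38, "dz": -69, "rx": -0.727, "ry": -0.79, "rz": 0.87, "grip": 100}
  ]
}}

```text
t: 12.2
ee_pos: [0.4884, -0.2372, 0.2291]
ee_rot: [0.065, 0.86, -0.494, 0.112]
contact_force: [-0.3, 0.5, 0.0]
width: 0.0868
```

```bash
python3 - <<'E'
from kin import *
st()
im=capture("wrist");cv2.imwrite("pics/w8.png",im)
go((.456,-.234,.2),rot(-87.8,90),grasp=True)
go((.456,-.234,.13),rot(-87.8,115),grasp=True)
E
```

```text
t 12.20 p [ 0.4884 -0.2372  0.2291] x [ 0.487 -0.835  0.257] z [ 0.128 -0.222 -0.966] q [-0.515 -0.149  1.915 -0.143  1.154  2.142] F [-0.3  0.5  0. ] w 0.0868
from [ 0.488  -0.2373  0.2295] to [ 0.456 -0.234  0.181]
row dx -30.8 dy 25.9 dz 42.0 rx -0.063 ry -0.255 rz 0.486 | rows>= 1.2 lin, 3.7 rot
from [ 0.488  -0.2373  0.2295] to [ 0.4557 -0.226   0.1128]
row dx -55.2 dy 22.1 dz 106.1 rx 0.045 ry -0.683 rz 0.497 | rows>= 2.4 lin, 5.6 rot
```

View pics/w8.png

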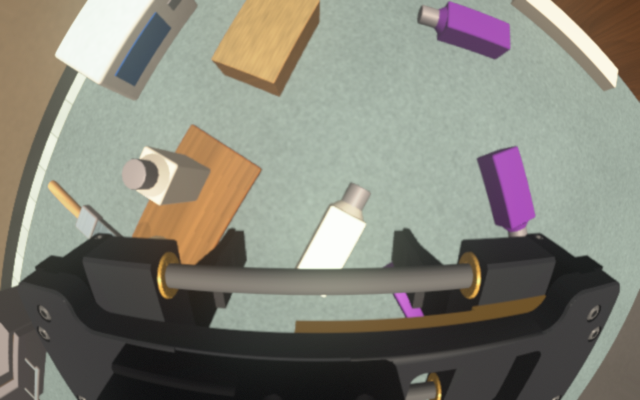

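{"fn": "play_rows", "kwargs": {
  "increments": [
    {"dx": -31, "dy": 26, "dz": 42, "rx": -0.063, "ry": -0.255, "rz": 0.486, "grip": 100},
    {"dx": -31, "dy": 26, "dz": 42, "rx": -0.063, "ry": -0.255, "rz": 0.486, "grip": 100},
    {"dx": -31, "dy": 26, "dz": 42, "rx": -0.063, "ry": -0.255, "rz": 0.486, "grip": 100},
    {"dx": -55, "dy": 22, "dz": 106, "rx": 0.045, "ry": -0.683, "rz": 0.497, "grip": 100},
    {"dx": -55, "dy": 22, "dz": 106, "rx": 0.045, "ry": -0.683, "rz": 0.497, "grip": 100},
    {"dx": -55, "dy": 22, "dz": 106, "rx": 0.045, "ry": -0.683, "rz": 0.497, "grip": 100},
    {"dx": -55, "dy": 22, "dz": 106, "rx": 0.045, "ry": -0.683, "rz": 0.497, "grip": 100},
    {"dx": -55, "dy": 22, "dz": 106, "rx": 0.045, "ry": -0.683, "rz": 0.497, "grip": 100},
    {"dx": -55, "dy": 22, "dz": 106, "rx": 0.045, "ry": -0.683, "rz": 0.497, "grip": 100},
    {"dx": -55, "dy": 22, "dz": 106, "rx": 0.045, "ry": -0.683, "rz": 0.497, "grip": 100}
  ]
}}

```text
t: 13.25
ee_pos: [0.4557, -0.2255, 0.1134]
ee_rot: [-0.15, 0.704, -0.677, -0.155]
contact_force: [-0.2, -0.1, -0.0]
width: 0.0871
```

```bash
python3 - <<'E'
from kin import *
st()
im=capture("wrist");cv2.imwrite("pics/w9.png",im)
go((.456,-.234,.028),rot(-87.8,115),grasp=True)
E
```

```text
t 13.25 p [ 0.4557 -0.2255  0.1134] x [ 0.036 -0.906 -0.421] z [-0.015  0.421 -0.907] q [-0.81   0.28   1.735  0.285  1.466  2.214] F [-0.2 -0.1 -0. ] w 0.0871
from [ 0.456  -0.2255  0.1136] to [ 0.4557 -0.226   0.0108]
row dx 43.8 dy 0.4 dz 93.1 rx -0.001 ry -0.002 rz 0.002 | rows>= 2.1 lin, 0.0 rot
```

View pics/w9.png

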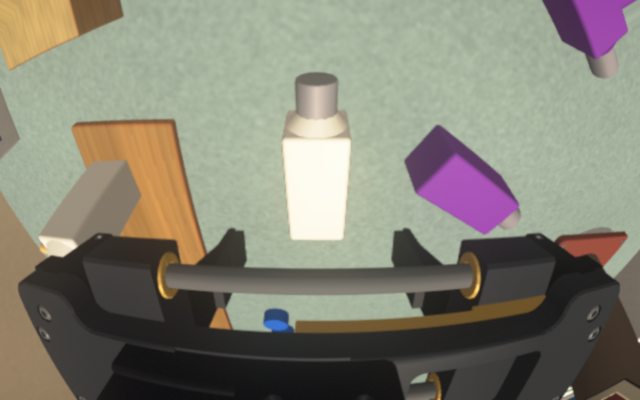

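{"fn": "play_rows", "kwargs": {
  "increments": [
    {"dx": 15, "dy": 0, "dz": 32, "rx": 0, "ry": 0, "rz": 0, "grip": 100},
    {"dx": 30, "dy": 0, "dz": 64, "rx": 0, "ry": 0, "rz": 0, "grip": 100},
    {"dx": 38, "dy": 0, "dz": 82, "rx": 0, "ry": 0, "rz": 0, "grip": 100},
    {"dx": 43, "dy": 0, "dz": 92, "rx": 0, "ry": 0, "rz": 0, "grip": 100},
    {"dx": 43, "dy": 0, "dz": 92, "rx": 0, "ry": 0, "rz": 0, "grip": 100},
    {"dx": 43, "dy": 0, "dz": 92, "rx": 0, "ry": 0, "rz": 0, "grip": 30},
    {"dx": 43, "dy": 0, "dz": 92, "rx": 0, "ry": 0, "rz": 0, "grip": 30},
    {"dx": 43, "dy": 0, "dz": 92, "rx": 0, "ry": 0, "rz": 0, "grip": 30},
    {"dx": 43, "dy": 0, "dz": 92, "rx": 0, "ry": 0, "rz": 0, "grip": 30},
    {"dx": 43, "dy": 0, "dz": 92, "rx": 0, "ry": 0, "rz": 0, "grip": 30}
  ],
  "grip_force": 40
}}

```text
t: 14.3
ee_pos: [0.4563, -0.226, 0.0125]
ee_rot: [-0.15, 0.704, -0.677, -0.155]
contact_force: [-1.1, -0.2, -0.3]
width: 0.0546
```

```bash
python3 - <<'E'
from kin import *
st()
L=np.load("L.npy");p0,R0,s=pose()
def interp(p0,R0,p1,R1,n=6): return [(p0+(p1-p0)*k/n,R0*R.from_rotvec((R0.inv()*R1).as_rotvec()*k/n)) for k in range(1,n+1)]
T=[((.456,-.234,.25),rot(-87.8,115)),((.50,-.15,.27),rot(-40,60)),((.62,.0,.27),rot(0,40)),((.648,.09,.22),rot(20,25)),((.648,.09,.12),rot(20,25))]
q=s['joint_positions'];p,Rr=p0,R0
for P,Rt in T:
    P=np.array(P)+.019*Rt.as_matrix()[:,2]
    d=R0.inv().apply(P-p0)*1000; r=(R0.inv()*Rt).as_rotvec();print(np.round(d),np.round(r,3))
    q=track(interp(p,Rr,P,Rt,4),q,L);p,Rr=P,Rt
E
```

```text
t 14.30 p [ 0.4563 -0.226   0.0125] x [ 0.037 -0.906 -0.421] z [-0.015  0.42  -0.907] q [-0.809  0.43   1.763  0.295  1.294  2.162] F [-1.1 -0.2 -0.3] w 0.0546
[ -93.    0. -200.] [-0.001 -0.002  0.002]
[ 0.456 -0.226  0.068] [-0.81, 0.34, 1.75, 0.29, 1.39, 2.19] cost 2.7e-28 step 0.09
[ 0.456 -0.226  0.123] [-0.81, 0.27, 1.73, 0.28, 1.48, 2.22] cost 4.6e-30 step 0.10
[ 0.456 -0.226  0.178] [-0.81, 0.21, 1.69, 0.28, 1.58, 2.25] cost 1.8e-18 step 0.10
[ 0.456 -0.226  0.233] [-0.81, 0.16, 1.64, 0.28, 1.68, 2.28] cost 2.1e-30 step 0.10
[-163.  -54. -190.] [ 0.037  0.899 -0.863]
[ 0.469 -0.209  0.238] [-0.7, 0.01, 1.74, 0.18, 1.51, 2.18] cost 2.7e-20 step 0.17
[ 0.481 -0.191  0.243] [-0.57, -0.14, 1.86, 0.07, 1.33, 2.1] cost 1.3e-18 step 0.18
[ 0.494 -0.174  0.248] [-0.45, -0.28, 1.99, -0.06, 1.13, 2.05] cost 5.1e-17 step 0.19
[ 0.507 -0.156  0.254] [-0.33, -0.4, 2.13, -0.23, 0.93, 2.03] cost 3.1e-29 step 0.20
[-302. -188. -130.] [ 0.352  1.026 -1.586]
[ 0.539 -0.117  0.255] [-0.28, -0.43, 2.18, -0.17, 0.8, 1.9] cost 2.3e-18 step 0.13
[ 0.571 -0.078  0.256] [-0.25, -0.43, 2.21, -0.07, 0.
[... 238 characters left out ...]
]
[0.642 0.024 0.246] [-0.22, -0.32, 2.27, 0.76, 0.37, 0.67] cost 3.2e-28 step 0.39
[0.649 0.048 0.235] [-0.23, -0.28, 2.3, 1.17, 0.37, 0.21] cost 3.6e-29 step 0.46
[0.657 0.072 0.223] [-0.24, -0.21, 2.32, 1.53, 0.44, -0.2] cost 1.7e-28 step 0.41
[0.664 0.096 0.212] [-0.24, -0.12, 2.32, 1.76, 0.54, -0.5] cost 8.9e-31 step 0.30
[-326. -221.   42.] [ 0.694  1.043 -1.904]
[0.664 0.096 0.187] [-0.24, -0.06, 2.32, 1.87, 0.56, -0.63] cost 3.0e-26 step 0.13
[0.664 0.096 0.162] [-0.24, 0.01, 2.32, 1.97, 0.58, -0.75] cost 7.9e-26 step 0.12
[0.664 0.096 0.137] [-0.24, 0.08, 2.32, 2.07, 0.61, -0.86] cost 6.1e-26 step 0.11
[0.664 0.096 0.112] [-0.24, 0.16, 2.31, 2.15, 0.64, -0.96] cost 2.1e-26 step 0.10
```

{"fn": "play_rows", "kwargs": {
  "increments": [
    {"dx": 0, "dy": 0, "dz": 0, "rx": 0, "ry": 0, "rz": 0, "grip": 30},
    {"dx": 0, "dy": 0, "dz": 0, "rx": 0, "ry": 0, "rz": 0, "grip": 30},
    {"dx": 0, "dy": 0, "dz": 0, "rx": 0, "ry": 0, "rz": 0, "grip": 30},
    {"dx": -8, "dy": 0, "dz": -18, "rx": 0, "ry": 0, "rz": 0, "grip": 30},
    {"dx": -25, "dy": 0, "dz": -54, "rx": 0, "ry": 0, "rz": 0, "grip": 30},
    {"dx": -42, "dy": 0, "dz": -90, "rx": 0, "ry": 0, "rz": 0, "grip": 30},
    {"dx": -60, "dy": 0, "dz": -128, "rx": 0, "ry": 0, "rz": 0, "grip": 30},
    {"dx": -93, "dy": 0, "dz": -200, "rx": 0, "ry": 0, "rz": 0, "grip": 30},
    {"dx": -93, "dy": 0, "dz": -200, "rx": 0, "ry": 0, "rz": 0, "grip": 30}
  ]
}}

```text
t: 15.2
ee_pos: [0.4565, -0.2264, 0.2367]
ee_rot: [-0.15, 0.705, -0.677, -0.153]
contact_force: [1.6, -0.0, -3.0]
width: 0.0477
```

```bash
python3 - <<'E'
from kin import *
st()
im=capture("wrist");cv2.imwrite("pics/w10.png",im)
go((.50,-.15,.27),rot(-40,60),grasp=True)
E
```

```text
t 15.20 p [ 0.4565 -0.2264  0.2367] x [ 0.038 -0.908 -0.418] z [-0.012  0.418 -0.908] q [-0.81   0.151  1.638  0.285  1.677  2.275] F [ 1.6 -0.  -3. ] w 0.0477
from [ 0.4579 -0.2276  0.2409] to [ 0.5073 -0.1561  0.2535]
row dx -68.3 dy -52.3 dz 17.6 rx 0.033 ry 0.890 rz -0.863 | rows>= 1.8 lin, 8.3 rot
```

View pics/w10.png

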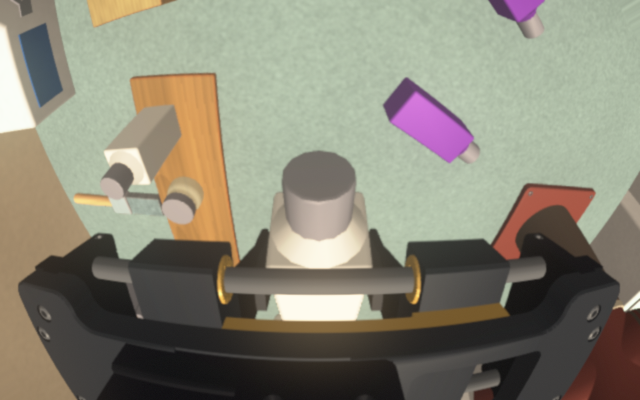

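Bottle held centrally. Now the carry, first waypoint.

{"fn": "play_rows", "kwargs": {
  "increments": [
    {"dx": -68, "dy": -52, "dz": 18, "rx": 0.033, "ry": 0.89, "rz": -0.863, "grip": 30},
    {"dx": -68, "dy": -52, "dz": 18, "rx": 0.033, "ry": 0.89, "rz": -0.863, "grip": 30},
    {"dx": -68, "dy": -52, "dz": 18, "rx": 0.033, "ry": 0.89, "rz": -0.863, "grip": 30},
    {"dx": -68, "dy": -52, "dz": 18, "rx": 0.033, "ry": 0.89, "rz": -0.863, "grip": 30},
    {"dx": -68, "dy": -52, "dz": 18, "rx": 0.033, "ry": 0.89, "rz": -0.863, "grip": 30},
    {"dx": -68, "dy": -52, "dz": 18, "rx": 0.033, "ry": 0.89, "rz": -0.863, "grip": 30},
    {"dx": -68, "dy": -52, "dz": 18, "rx": 0.033, "ry": 0.89, "rz": -0.863, "grip": 30},
    {"dx": -68, "dy": -52, "dz": 18, "rx": 0.033, "ry": 0.89, "rz": -0.863, "grip": 30},
    {"dx": -68, "dy": -52, "dz": 18, "rx": 0.033, "ry": 0.89, "rz": -0.863, "grip": 30},
    {"dx": -68, "dy": -52, "dz": 18, "rx": 0.033, "ry": 0.89, "rz": -0.863, "grip": 30}
  ]
}}

```text
t: 16.25
ee_pos: [0.5054, -0.1548, 0.2509]
ee_rot: [0.088, 0.908, -0.33, 0.242]
contact_force: [0.2, -0.5, -2.1]
width: 0.0482
```

```bash
python3 - <<'E'
from kin import *
st()
go((.62,.0,.27),rot(0,40),grasp=True)
go((.648,.09,.22),rot(20,25),grasp=True)
E
```

```text
t 16.25 p [ 0.5054 -0.1548  0.2509] x [ 0.666 -0.556  0.498] z [ 0.381 -0.32  -0.867] q [-0.33  -0.406  2.141 -0.226  0.928  2.029] F [ 0.2 -0.5 -2.1] w 0.0482
from [ 0.5054 -0.1548  0.2509] to [0.6346 0.     0.2578]
row dx 3.4 dy -201.7 dz -6.2 rx 0.450 ry 0.338 rz -0.536 | rows>= 4.0 lin, 5.2 rot
from [ 0.5054 -0.1548  0.2509] to [0.6642 0.0959 0.212 ]
row dx -53.0 dy -294.3 dz 14.1 rx 0.782 ry 0.556 rz -0.717 | rows>= 6.0 lin, 8.0 rot
```

{"fn": "play_rows", "kwargs": {
  "increments": [
    {"dx": 3, "dy": -202, "dz": -6, "rx": 0.45, "ry": 0.338, "rz": -0.536, "grip": 30},
    {"dx": 3, "dy": -202, "dz": -6, "rx": 0.45, "ry": 0.338, "rz": -0.536, "grip": 30},
    {"dx": 3, "dy": -202, "dz": -6, "rx": 0.45, "ry": 0.338, "rz": -0.536, "grip": 30},
    {"dx": 3, "dy": -202, "dz": -6, "rx": 0.45, "ry": 0.338, "rz": -0.536, "grip": 30},
    {"dx": 3, "dy": -202, "dz": -6, "rx": 0.45, "ry": 0.338, "rz": -0.536, "grip": 30},
    {"dx": 3, "dy": -202, "dz": -6, "rx": 0.45, "ry": 0.338, "rz": -0.536, "grip": 30},
    {"dx": 3, "dy": -202, "dz": -6, "rx": 0.45, "ry": 0.338, "rz": -0.536, "grip": 30},
    {"dx": -53, "dy": -294, "dz": 14, "rx": 0.782, "ry": 0.556, "rz": -0.717, "grip": 30},
    {"dx": -53, "dy": -294, "dz": 14, "rx": 0.782, "ry": 0.556, "rz": -0.717, "grip": 30},
    {"dx": -53, "dy": -294, "dz": 14, "rx": 0.782, "ry": 0.556, "rz": -0.717, "grip": 30},
    {"dx": -53, "dy": -294, "dz": 14, "rx": 0.782, "ry": 0.556, "rz": -0.717, "grip": 30},
    {"dx": -53, "dy": -294, "dz": 14, "rx": 0.782, "ry": 0.556, "rz": -0.717, "grip": 30},
    {"dx": -53, "dy": -294, "dz": 14, "rx": 0.782, "ry": 0.556, "rz": -0.717, "grip": 30},
    {"dx": -53, "dy": -294, "dz": 14, "rx": 0.782, "ry": 0.556, "rz": -0.717, "grip": 30}
  ]
}}

```text
t: 17.65
ee_pos: [0.664, 0.0957, 0.2113]
ee_rot: [-0.094, 0.832, 0.146, 0.527]
contact_force: [0.4, 1.5, -2.8]
width: 0.0483
```

```bash
python3 - <<'E'
from kin import *
st()
im=capture("scene");cv2.imwrite("pics/s11.png",cv2.resize(im[130:280,240:460],None,fx=3.5,fy=3.5))
go((.648,.09,.10),rot(20,25),grasp=True)
E
```

```text
t 17.65 p [0.664  0.0957 0.2113] x [0.402 0.143 0.905] z [ 0.85   0.31  -0.426] q [-0.241 -0.12   2.315  1.753  0.537 -0.486] F [ 0.4  1.5 -2.8] w 0.0483
from [0.6637 0.0949 0.2098] to [0.6642 0.0959 0.092 ]
row dx -106.4 dy -1.0 dz 50.8 rx 0.001 ry 0.003 rz 0.002 | rows>= 2.4 lin, 0.0 rot
```

View pics/s11.png

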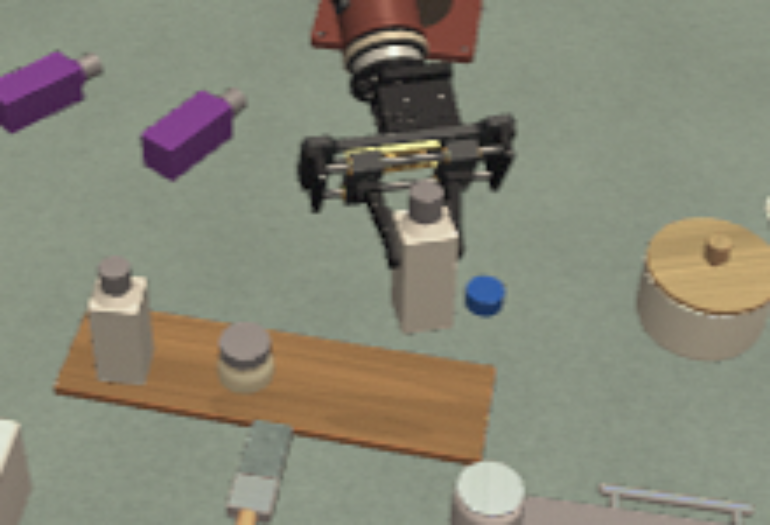

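{"fn": "play_rows", "kwargs": {
  "increments": [
    {"dx": -30, "dy": 0, "dz": 14, "rx": 0, "ry": 0, "rz": 0, "grip": 30},
    {"dx": -60, "dy": -1, "dz": 28, "rx": 0, "ry": 0, "rz": 0, "grip": 30},
    {"dx": -85, "dy": -1, "dz": 41, "rx": 0, "ry": 0, "rz": 0, "grip": 30},
    {"dx": -100, "dy": -1, "dz": 48, "rx": 0, "ry": 0, "rz": 0, "grip": 30},
    {"dx": -106, "dy": -1, "dz": 51, "rx": 0, "ry": 0, "rz": 0, "grip": 30},
    {"dx": -108, "dy": -1, "dz": 52, "rx": 0, "ry": 0, "rz": 0, "grip": 30},
    {"dx": -108, "dy": -1, "dz": 52, "rx": 0, "ry": 0, "rz": 0, "grip": 30}
  ]
}}

```text
t: 18.4
ee_pos: [0.6652, 0.0958, 0.0906]
ee_rot: [-0.093, 0.831, 0.147, 0.528]
contact_force: [0.2, -0.4, -2.3]
width: 0.0477
```

{"fn": "play_rows", "kwargs": {
  "increments": [
    {"dx": -1.5, "dy": 0, "dz": 0.7, "rx": 0, "ry": 0, "rz": 0, "grip": 30},
    {"dx": -3, "dy": 0, "dz": 1.4, "rx": 0, "ry": 0, "rz": 0, "grip": 30},
    {"dx": -3, "dy": 0, "dz": 1.4, "rx": 0, "ry": 0, "rz": 0, "grip": 30}
  ]
}}

```text
t: 18.7
ee_pos: [0.6655, 0.0958, 0.088]
ee_rot: [-0.092, 0.831, 0.147, 0.529]
contact_force: [-0.3, -0.9, -2.4]
width: 0.0476
```

{"fn": "play_rows", "kwargs": {
  "increments": [
    {"dx": -1.4, "dy": 0, "dz": 0.6, "rx": 0, "ry": 0, "rz": 0, "grip": 30},
    {"dx": -2.8, "dy": 0, "dz": 1.2, "rx": 0, "ry": 0, "rz": 0, "grip": 30},
    {"dx": -2.8, "dy": 0, "dz": 1.2, "rx": 0, "ry": 0, "rz": 0, "grip": 30}
  ]
}}

```text
t: 19.0
ee_pos: [0.6665, 0.0959, 0.087]
ee_rot: [-0.093, 0.83, 0.147, 0.53]
contact_force: [-4.6, -0.5, 6.4]
width: 0.0477
```

{"fn": "play_rows", "kwargs": {
  "increments": [
    {"dx": -1, "dy": 0, "dz": 0.5, "rx": 0, "ry": 0, "rz": 0, "grip": 30},
    {"dx": -1, "dy": 0, "dz": 0.5, "rx": 0, "ry": 0, "rz": 0, "grip": 30}
  ]
}}

```text
t: 19.2
ee_pos: [0.6672, 0.096, 0.0871]
ee_rot: [-0.093, 0.829, 0.147, 0.531]
contact_force: [-2.9, 0.0, 4.2]
width: 0.048
```

{"fn": "play_rows", "kwargs": {
  "increments": [
    {"dx": 0, "dy": 0, "dz": 0, "rx": 0, "ry": 0, "rz": 0, "grip": 60},
    {"dx": 0, "dy": 0, "dz": 0, "rx": 0, "ry": 0, "rz": 0, "grip": 75},
    {"dx": 0, "dy": 0, "dz": 0, "rx": 0, "ry": 0, "rz": 0, "grip": 90},
    {"dx": 0, "dy": 0, "dz": 0, "rx": 0, "ry": 0, "rz": 0, "grip": 90},
    {"dx": 0, "dy": 0, "dz": 0, "rx": 0, "ry": 0, "rz": 0, "grip": 90}
  ]
}}

```text
t: 19.7
ee_pos: [0.6671, 0.096, 0.087]
ee_rot: [-0.093, 0.829, 0.147, 0.531]
contact_force: [0.7, 0.3, -0.8]
width: 0.0742
```

```bash
python3 - <<'E'
from kin import *
st()
im=capture("scene");cv2.imwrite("pics/s12.png",cv2.resize(im[130:280,240:460],None,fx=3.5,fy=3.5))
im=capture("wrist");cv2.imwrite("pics/w12.png",im)
E
```

```text
t 19.70 p [0.6671 0.096  0.087 ] x [0.392 0.145 0.908] z [ 0.854  0.31  -0.418] q [-0.239  0.241  2.296  2.223  0.686 -1.053] F [ 0.7  0.3 -0.8] w 0.0742
```

View pics/s12.png

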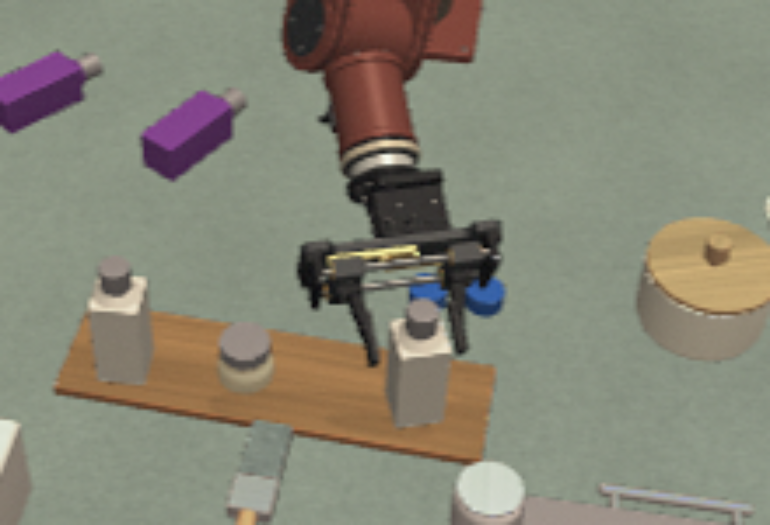

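View pics/w12.png

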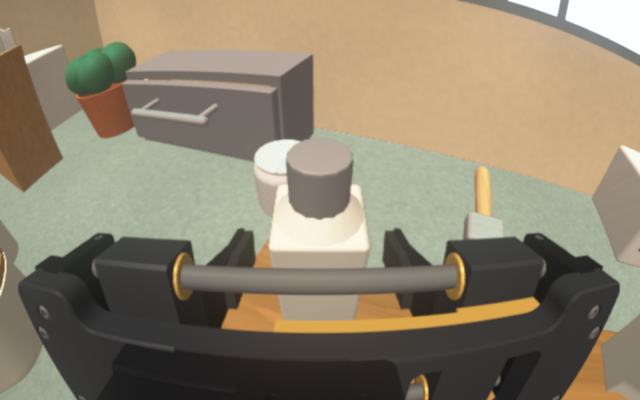

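{"fn": "play_rows", "kwargs": {
  "increments": [
    {"dx": 0, "dy": 0, "dz": -15, "rx": 0, "ry": 0, "rz": 0, "grip": 90},
    {"dx": 0, "dy": 0, "dz": -40, "rx": 0, "ry": 0, "rz": 0, "grip": 90},
    {"dx": 0, "dy": 0, "dz": -80, "rx": 0, "ry": 0, "rz": 0, "grip": 90},
    {"dx": 30, "dy": 0, "dz": -120, "rx": 0, "ry": 0, "rz": 0, "grip": 100},
    {"dx": 70, "dy": 0, "dz": -140, "rx": 0, "ry": 0, "rz": 0, "grip": 100},
    {"dx": 120, "dy": 0, "dz": -150, "rx": 0, "ry": 0, "rz": 0, "grip": 100},
    {"dx": 120, "dy": 0, "dz": -150, "rx": 0, "ry": 0, "rz": 0, "grip": 100}
  ]
}}

```text
t: 20.5
ee_pos: [0.5874, 0.0661, 0.2646]
ee_rot: [-0.091, 0.827, 0.148, 0.534]
contact_force: [-0.2, -1.0, -0.0]
width: 0.087
```

```bash
python3 - <<'E'
from kin import *
L=np.load("L.npy");p0,R0,s=pose();st()
c=calibration("top");cs=calibration("scene")
print("knob",onz(c,181.6,219.2,.110),onz(cs,445.6,198.6,.110),"disc",onz(c,185,220.6,.08))
def interp(p0,R0,p1,R1,n=6): return [(p0+(p1-p0)*k/n,R0*R.from_rotvec((R0.inv()*R1).as_rotvec()*k/n)) for k in range(1,n+1)]
for az in(-60,-20,0,37,90):
    Rt=rot(az,90);p1=np.array([.46,.34,.27]);print(az,(R0.inv()*Rt).as_rotvec());go(p1,Rt);track(interp(p0,R0,p1,Rt),s['joint_positions'],L)
E
```

```text
t 20.50 p [0.5874 0.0661 0.2646] x [0.386 0.147 0.911] z [ 0.857  0.308 -0.413] q [-0.402 -0.494  2.477  1.394  0.68  -0.147] F [-0.2 -1.  -0. ] w 0.0870
knob [0.48248653 0.37014596 0.11      ] [0.48717203 0.37034421 0.11      ] disc [0.48204349 0.36790996 0.08      ]
-60 [-0.788088   -0.9501672   1.23386545]
from [0.5874 0.0661 0.2646] to [0.46 0.34 0.27]
row dx -4.0 dy -300.9 dz -26.9 rx -0.788 ry -0.950 rz 1.234 | rows>= 6.0 lin, 11.6 rot
[0.566 0.112 0.266] [-0.09, -0.6, 2.44, 0.63, 0.42, 0.95] cost 1.9e-22 step 1.09
[0.545 0.157 0.266] [0.19, -0.52, 2.29, -0.14, 0.58, 2.02] cost 5.0e-21 step 1.08
[0.524 0.203 0.267] [0.37, -0.37, 2.11, -0.3, 0.85, 2.48] cost 7.8e-29 step 0.46
[0.502 0.249 0.268] [0.43, -0.22, 1.93, -0.22, 1.1, 2.68] cost 9.7e-04 step 0.24
[0.481 0.294 0.269] [0.38, -0.1, 1.78, -0.01, 1.29, 2.68] cost 2.8e-02 step 0.21
[0.46 0.34 0.27] [0.32, 0.0, 1.7, 0.19, 1.42, 2.68] cost 1.0e-01 step 0.20
-20 [-0.39281301 -1.09871519  0.62248825]
from [0.5874 0.0661 0.2646] to [0.46 0.34 0.27]
row dx -4.0 dy -300.9 dz -26.9 rx -0.393 ry -1.099 rz 0.622 | rows>= 6.0 lin, 8.8 r
[... 1746 characters left out ...]
1.61, -0.0, 1.47, 1.42] cost 1.8e-19 step 0.20
90 [ 0.70076454 -0.98873706 -1.07519901]
from [0.5874 0.0661 0.2646] to [0.46 0.34 0.27]
row dx -4.0 dy -300.9 dz -26.9 rx 0.701 ry -0.989 rz -1.075 | rows>= 6.0 lin, 10.8 rot
[0.566 0.112 0.266] [-0.3, -0.52, 2.39, 1.0, 0.75, 0.09] cost 2.4e-25 step 0.39
[0.545 0.157 0.266] [-0.16, -0.48, 2.27, 0.69, 0.84, 0.26] cost 3.8e-29 step 0.31
[0.524 0.203 0.267] [0.01, -0.39, 2.13, 0.44, 0.96, 0.39] cost 1.2e-30 step 0.25
[0.502 0.249 0.268] [0.18, -0.26, 1.97, 0.25, 1.11, 0.47] cost 1.5e-18 step 0.19
[0.481 0.294 0.269] [0.35, -0.11, 1.8, 0.1, 1.28, 0.51] cost 3.7e-20 step 0.17
[0.46 0.34 0.27] [0.5, 0.07, 1.61, -0.0, 1.47, 0.5] cost 6.1e-20 step 0.19
```

{"fn": "play_rows", "kwargs": {
  "increments": [
    {"dx": -4, "dy": -301, "dz": -27, "rx": 0.176, "ry": -1.135, "rz": -0.26, "grip": 100},
    {"dx": -4, "dy": -301, "dz": -27, "rx": 0.176, "ry": -1.135, "rz": -0.26, "grip": 100},
    {"dx": -4, "dy": -301, "dz": -27, "rx": 0.176, "ry": -1.135, "rz": -0.26, "grip": 100},
    {"dx": -4, "dy": -301, "dz": -27, "rx": 0.176, "ry": -1.135, "rz": -0.26, "grip": 100},
    {"dx": -4, "dy": -301, "dz": -27, "rx": 0.176, "ry": -1.135, "rz": -0.26, "grip": 100},
    {"dx": -4, "dy": -301, "dz": -27, "rx": 0.176, "ry": -1.135, "rz": -0.26, "grip": 100},
    {"dx": -4, "dy": -301, "dz": -27, "rx": 0.176, "ry": -1.135, "rz": -0.26, "grip": 100},
    {"dx": -4, "dy": -301, "dz": -27, "rx": 0.176, "ry": -1.135, "rz": -0.26, "grip": 100},
    {"dx": -4, "dy": -301, "dz": -27, "rx": 0.176, "ry": -1.135, "rz": -0.26, "grip": 100},
    {"dx": -4, "dy": -301, "dz": -27, "rx": 0.176, "ry": -1.135, "rz": -0.26, "grip": 100},
    {"dx": -4, "dy": -301, "dz": -27, "rx": 0.176, "ry": -1.135, "rz": -0.26, "grip": 100}
  ]
}}

```text
t: 21.6
ee_pos: [0.4606, 0.3414, 0.266]
ee_rot: [0.001, 0.948, 0.318, -0.005]
contact_force: [0.2, -0.4, -0.7]
width: 0.0869
```

```bash
cat >> h.py <<'E'
def wray(c,u,v):
    x=(u-c['cx'])/c['fx'];y=(v-c['cy'])/c['fy'];r=np.hypot(x,y);s=np.sin(r)/r if r>1e-9 else 1
    T=np.array(c['T']);return T[:3,3],T[:3,:3]@np.array([x*s,y*s,np.cos(r)])
def wonz(c,u,v,z):
    o,d=wray(c,u,v);return o+d*(z-o[2])/d[2]
E
python3 - <<'E'
from h import *
st()
im=capture("wrist");cv2.imwrite("pics/w13.png",im)
im=capture("scene");cv2.imwrite("pics/s13.png",cv2.resize(im[130:280,200:520],None,fx=2.5,fy=2.5))
go((.484,.370,.097),rot(37,90),grasp=True)
E
```

```text
t 21.60 p [0.4606 0.3414 0.266 ] x [ 0.797  0.603 -0.01 ] z [-0.008 -0.005 -1.   ] q [ 5.010e-01  7.900e-02  1.602e+00 -1.000e-03  1.469e+00  1.424e+00] F [ 0.2 -0.4 -0.7] w 0.0869
from [0.4599 0.3402 0.268 ] to [0.484 0.37  0.078]
row dx 37.5 dy -9.3 dz 190.0 rx -0.000 ry 0.002 rz -0.000 | rows>= 3.9 lin, 0.0 rot
```

View pics/w13.png

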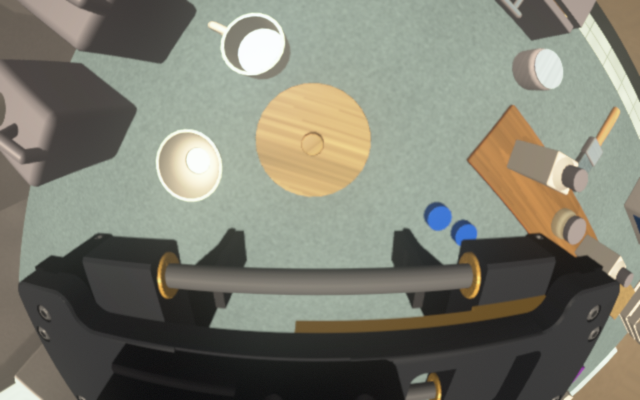

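View pics/s13.png

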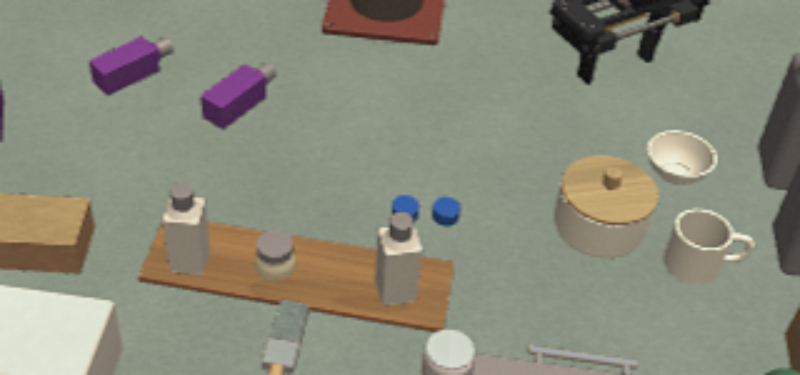

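```bash
python3 - <<'E'
from h import *
c=calibration("wrist");print(wonz(c,312,143,.11),wonz(c,313,140,.08))
go((.484,.370,.106),rot(37,90),grasp=True)
E
```

```text
[0.48772473 0.36981032 0.11      ] [0.48783096 0.36924128 0.08      ]
from [0.4599 0.3402 0.268 ] to [0.484 0.37  0.087]
row dx 37.5 dy -9.3 dz 181.0 rx -0.000 ry 0.002 rz -0.000 | rows>= 3.7 lin, 0.0 rot
```

{"fn": "play_rows", "kwargs": {
  "increments": [
    {"dx": 39, "dy": -8, "dz": 50, "rx": 0, "ry": 0, "rz": 0, "grip": 100},
    {"dx": 39, "dy": -8, "dz": 95, "rx": 0, "ry": 0, "rz": 0, "grip": 100},
    {"dx": 39, "dy": -8, "dz": 130, "rx": 0, "ry": 0, "rz": 0, "grip": 80},
    {"dx": 39, "dy": -8, "dz": 155, "rx": 0, "ry": 0, "rz": 0, "grip": 70},
    {"dx": 39, "dy": -8, "dz": 172, "rx": 0, "ry": 0, "rz": 0, "grip": 70},
    {"dx": 39, "dy": -8, "dz": 180, "rx": 0, "ry": 0, "rz": 0, "grip": 70},
    {"dx": 39, "dy": -8, "dz": 181, "rx": 0, "ry": 0, "rz": 0, "grip": 70}
  ],
  "grip_force": 40
}}

```text
t: 22.4
ee_pos: [0.4854, 0.3691, 0.0874]
ee_rot: [0.0, 0.949, 0.317, -0.0]
contact_force: [-0.7, 0.1, 0.0]
width: 0.0623
```

```bash
python3 - <<'E'
from h import *
st()
im=capture("wrist");cv2.imwrite("pics/w14.png",im)
E
```

```text
t 22.40 p [0.4854 0.3691 0.0874] x [ 0.799  0.601 -0.001] z [-0.001 -0.    -1.   ] q [0.521 0.314 1.68  0.    1.149 1.447] F [-0.7  0.1  0. ] w 0.0623
```

View pics/w14.png

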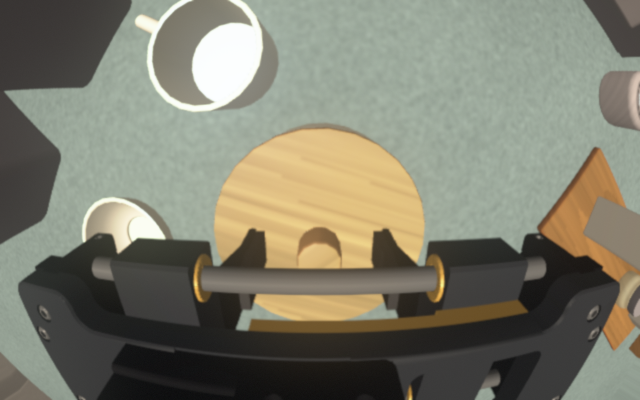

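{"fn": "play_rows", "kwargs": {
  "increments": [
    {"dx": 0, "dy": 0, "dz": 0, "rx": 0, "ry": 0, "rz": 0, "grip": 5},
    {"dx": 0, "dy": 0, "dz": 0, "rx": 0, "ry": 0, "rz": 0, "grip": 5},
    {"dx": 0, "dy": 0, "dz": 0, "rx": 0, "ry": 0, "rz": 0, "grip": 5},
    {"dx": 0, "dy": 0, "dz": 0, "rx": 0, "ry": 0, "rz": 0, "grip": 5},
    {"dx": 0, "dy": 0, "dz": 0, "rx": 0, "ry": 0, "rz": 0, "grip": 5},
    {"dx": 0, "dy": 0, "dz": 0, "rx": 0, "ry": 0, "rz": 0, "grip": 5},
    {"dx": 0, "dy": 0, "dz": 0, "rx": 0, "ry": 0, "rz": 0, "grip": 5},
    {"dx": 0, "dy": 0, "dz": -10, "rx": 0, "ry": 0, "rz": 0, "grip": 5},
    {"dx": 0, "dy": 0, "dz": -30, "rx": 0, "ry": 0, "rz": 0, "grip": 5},
    {"dx": 0, "dy": 0, "dz": -60, "rx": 0, "ry": 0, "rz": 0, "grip": 5},
    {"dx": 0, "dy": 0, "dz": -90, "rx": 0, "ry": 0, "rz": 0, "grip": 5},
    {"dx": 0, "dy": 0, "dz": -100, "rx": 0, "ry": 0, "rz": 0, "grip": 5},
    {"dx": 0, "dy": 0, "dz": -100, "rx": 0, "ry": 0, "rz": 0, "grip": 5}
  ],
  "grip_force": 40
}}

```text
t: 23.75
ee_pos: [0.4871, 0.3702, 0.1905]
ee_rot: [-0.0, 0.948, 0.317, 0.002]
contact_force: [0.3, -0.1, -1.5]
width: 0.023
```

```bash
python3 - <<'E'
from kin import *
from meas import *
st()
im=capture("wrist");cv2.imwrite("pics/w15.png",im)
t=capture("top");print(tablets(t,calibration("top")))
go((.36,.25,.19),rot(37,90))
go((.36,.25,.023),rot(37,90))
E
```

```text
t 23.75 p [0.4871 0.3702 0.1905] x [0.799 0.601 0.005] z [ 0.004  0.002 -1.   ] q [0.521 0.209 1.601 0.    1.327 1.447] F [ 0.3 -0.1 -1.5] w 0.0230
[(np.int32(109), array([0.5087, 0.093 , 0.014 ])), (np.int32(110), array([0.5023, 0.1515, 0.014 ]))]
from [0.4854 0.3691 0.1869] to [0.36 0.25 0.19]
row dx -171.8 dy 19.9 dz -2.9 rx -0.000 ry 0.001 rz -0.001 | rows>= 3.5 lin, 0.0 rot
from [0.4854 0.3691 0.1869] to [0.36  0.25  0.023]
row dx -171.6 dy 19.9 dz 164.1 rx -0.000 ry 0.001 rz -0.001 | rows>= 4.8 lin, 0.0 rot
```

View pics/w15.png

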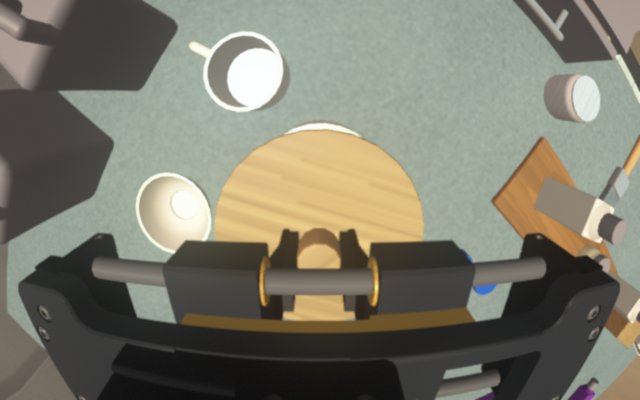

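{"fn": "play_rows", "kwargs": {
  "increments": [
    {"dx": -45, "dy": 5, "dz": 0, "rx": 0, "ry": 0, "rz": 0, "grip": 5},
    {"dx": -90, "dy": 10, "dz": 0, "rx": 0, "ry": 0, "rz": 0, "grip": 5},
    {"dx": -135, "dy": 15, "dz": 0, "rx": 0, "ry": 0, "rz": 0, "grip": 5},
    {"dx": -172, "dy": 20, "dz": 0, "rx": 0, "ry": 0, "rz": 0, "grip": 5},
    {"dx": -172, "dy": 20, "dz": 30, "rx": 0, "ry": 0, "rz": 0, "grip": 5},
    {"dx": -172, "dy": 20, "dz": 70, "rx": 0, "ry": 0, "rz": 0, "grip": 5},
    {"dx": -172, "dy": 20, "dz": 110, "rx": 0, "ry": 0, "rz": 0, "grip": 5},
    {"dx": -172, "dy": 20, "dz": 138, "rx": 0, "ry": 0, "rz": 0, "grip": 5},
    {"dx": -172, "dy": 20, "dz": 150, "rx": 0, "ry": 0, "rz": 0, "grip": 5},
    {"dx": -172, "dy": 20, "dz": 155, "rx": 0, "ry": 0, "rz": 0, "grip": 5},
    {"dx": -172, "dy": 20, "dz": 155, "rx": 0, "ry": 0, "rz": 0, "grip": 5}
  ]
}}

```text
t: 24.95
ee_pos: [0.3595, 0.2496, 0.0318]
ee_rot: [0.0, 0.948, 0.317, -0.001]
contact_force: [0.9, -0.5, -1.2]
width: 0.023
```

{"fn": "play_rows", "kwargs": {
  "increments": [
    {"dx": 0, "dy": 0, "dz": 4, "rx": 0, "ry": 0, "rz": 0, "grip": 5},
    {"dx": 0, "dy": 0, "dz": 7, "rx": 0, "ry": 0, "rz": 0, "grip": 5},
    {"dx": 0, "dy": 0, "dz": 9, "rx": 0, "ry": 0, "rz": 0, "grip": 5},
    {"dx": 0, "dy": 0, "dz": 9, "rx": 0, "ry": 0, "rz": 0, "grip": 5}
  ]
}}

```text
t: 25.35
ee_pos: [0.3597, 0.2496, 0.023]
ee_rot: [0.0, 0.948, 0.317, -0.001]
contact_force: [0.4, -0.2, -1.6]
width: 0.023
```

{"fn": "play_rows", "kwargs": {
  "increments": [
    {"dx": 0, "dy": 0, "dz": 1, "rx": 0, "ry": 0, "rz": 0, "grip": 5},
    {"dx": 0, "dy": 0, "dz": 2, "rx": 0, "ry": 0, "rz": 0, "grip": 5},
    {"dx": 0, "dy": 0, "dz": 2, "rx": 0, "ry": 0, "rz": 0, "grip": 5}
  ]
}}

```text
t: 25.65
ee_pos: [0.3599, 0.2498, 0.0221]
ee_rot: [0.0, 0.948, 0.317, -0.001]
contact_force: [-4.4, -2.3, 10.6]
width: 0.0236
```

Contact on the counter. Open and lift straight up.

{"fn": "play_rows", "kwargs": {
  "increments": [
    {"dx": 0, "dy": 0, "dz": -0.5, "rx": 0, "ry": 0, "rz": 0, "grip": 40},
    {"dx": 0, "dy": 0, "dz": -0.5, "rx": 0, "ry": 0, "rz": 0, "grip": 70},
    {"dx": 0, "dy": 0, "dz": -0.5, "rx": 0, "ry": 0, "rz": 0, "grip": 70},
    {"dx": 0, "dy": 0, "dz": -0.5, "rx": 0, "ry": 0, "rz": 0, "grip": 70},
    {"dx": 0, "dy": 0, "dz": -0.5, "rx": 0, "ry": 0, "rz": 0, "grip": 70},
    {"dx": 0, "dy": 0, "dz": -40, "rx": 0, "ry": 0, "rz": 0, "grip": 70},
    {"dx": 0, "dy": 0, "dz": -90, "rx": 0, "ry": 0, "rz": 0, "grip": 100},
    {"dx": 0, "dy": 0, "dz": -140, "rx": 0, "ry": 0, "rz": 0, "grip": 100},
    {"dx": 0, "dy": 0, "dz": -190, "rx": 0, "ry": 0, "rz": 0, "grip": 100},
    {"dx": 0, "dy": 0, "dz": -190, "rx": 0, "ry": 0, "rz": 0, "grip": 100}
  ]
}}

```text
t: 26.65
ee_pos: [0.3644, 0.252, 0.2202]
ee_rot: [-0.001, 0.948, 0.317, 0.006]
contact_force: [1.0, 1.3, 0.4]
width: 0.0831
```

```bash
python3 - <<'E'
from kin import *
from meas import *
st()
s=capture("scene");cv2.imwrite("pics/s16.png",cv2.resize(s[130:280,280:540],None,fx=3,fy=3))
print(tablets(s,calibration("scene")))
print(go((.506,.1515,.15),rot(90,90)))
E
```

```text
t 26.65 p [0.3644 0.252  0.2202] x [0.799 0.601 0.012] z [ 0.011  0.005 -1.   ] q [ 0.427 -0.24   1.988 -0.     1.382  1.352] F [1.  1.3 0.4] w 0.0831
[(np.int32(602), array([-1.582 ,  0.5391,  0.014 ])), (np.int32(798), array([-1.6029,  1.4299,  0.014 ])), (np.int32(65), array([0.5057, 0.0909, 0.014 ])), (np.int32(96), array([0.5068, 0.1492, 0.014 ]))]
from [0.3628 0.2512 0.2164] to [0.506  0.1515 0.15  ]
row dx 54.1 dy 165.6 dz 67.1 rx 0.005 ry -0.005 rz -0.926 | rows>= 3.7 lin, 6.2 rot
(array([ 54.06611737, 165.62256381,  67.06456612]), array([ 0.00457872, -0.00536916, -0.9258696 ]))
```

View pics/s16.png

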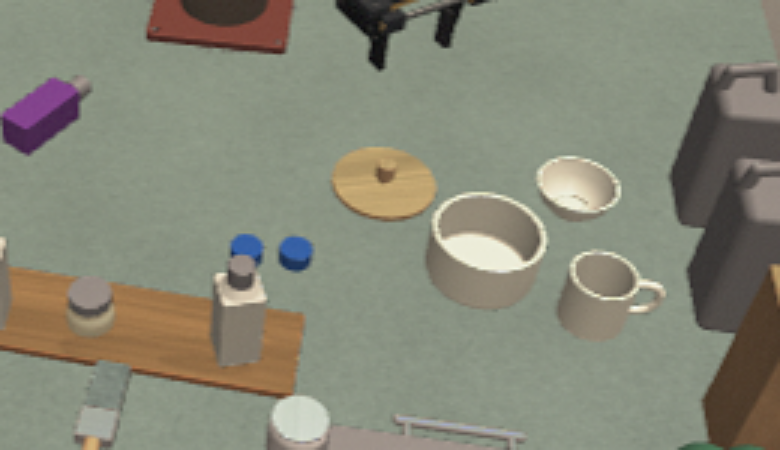

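```bash
python3 - <<'E'
from kin import *
L=np.load("L.npy");p0,R0,s=pose()
Rt=rot(120,90);go((.504,.150,.15),Rt);go((.504,.150,.005),Rt)
print([np.round(x,2).tolist() for x in ik(np.array([.504,.15,.005]),Rt,L,20)])
E
```

```text
from [0.3628 0.2512 0.2164] to [0.504 0.15  0.15 ]
row dx 51.6 dy 165.6 dz 67.0 rx 0.006 ry -0.004 rz -1.449 | rows>= 3.7 lin, 9.7 rot
from [0.3628 0.2512 0.2164] to [0.504 0.15  0.005]
row dx 50.6 dy 165.4 dz 212.0 rx 0.006 ry -0.004 rz -1.449 | rows>= 5.5 lin, 9.7 rot
[[0.14, 0.26, 1.93, -0.0, 0.95, -0.38]]
```

{"fn": "play_rows", "kwargs": {
  "increments": [
    {"dx": 52, "dy": 166, "dz": 17, "rx": 0.006, "ry": -0.004, "rz": -1.449, "grip": 85},
    {"dx": 52, "dy": 166, "dz": 17, "rx": 0.006, "ry": -0.004, "rz": -1.449, "grip": 85},
    {"dx": 52, "dy": 166, "dz": 17, "rx": 0.006, "ry": -0.004, "rz": -1.449, "grip": 85},
    {"dx": 52, "dy": 166, "dz": 17, "rx": 0.006, "ry": -0.004, "rz": -1.449, "grip": 85},
    {"dx": 52, "dy": 166, "dz": 17, "rx": 0.006, "ry": -0.004, "rz": -1.449, "grip": 85},
    {"dx": 52, "dy": 166, "dz": 17, "rx": 0.006, "ry": -0.004, "rz": -1.449, "grip": 85},
    {"dx": 52, "dy": 166, "dz": 17, "rx": 0.006, "ry": -0.004, "rz": -1.449, "grip": 85},
    {"dx": 52, "dy": 166, "dz": 17, "rx": 0.006, "ry": -0.004, "rz": -1.449, "grip": 85},
    {"dx": 52, "dy": 166, "dz": 17, "rx": 0.006, "ry": -0.004, "rz": -1.449, "grip": 85},
    {"dx": 52, "dy": 166, "dz": 17, "rx": 0.006, "ry": -0.004, "rz": -1.449, "grip": 85},
    {"dx": 52, "dy": 166, "dz": 17, "rx": 0.006, "ry": -0.004, "rz": -1.449, "grip": 85},
    {"dx": 52, "dy": 166, "dz": 17, "rx": 0.006, "ry": -0.004, "rz": -1.449, "grip": 85}
  ]
}}

```text
t: 27.9
ee_pos: [0.5035, 0.1497, 0.1987]
ee_rot: [-0.001, 0.502, 0.865, -0.001]
contact_force: [0.2, 0.3, -0.0]
width: 0.0742
```

```bash
python3 - <<'E'
from kin import *
st()
im=capture("wrist");cv2.imwrite("pics/w17.png",im);c=calibration("wrist")
m=cv2.inRange(cv2.cvtColor(im,cv2.COLOR_BGR2HSV),(105,120,60),(122,255,255))
n,l,stt,ce=cv2.connectedComponentsWithStats(m)
for i in range(1,n):
    if stt[i,4]>80: print(stt[i],ce[i],wonz(c,*ce[i],.018))
go((.504,.150,.06),rot(120,90));go((.504,.150,.005),rot(120,90))
E
```

```text
t 27.90 p [0.5035 0.1497 0.1987] x [-0.497  0.868  0.001] z [-0.002 -0.    -1.   ] q [ 0.139  0.002  1.81   0.     1.332 -0.381] F [ 0.2  0.3 -0. ] w 0.0742
[304 159  34  35 932] [320.11158798 175.85300429] [0.50496155 0.15053986 0.018     ]
[285 203  32  34 871] [300.65556831 219.74856487] [0.51142304 0.09276824 0.018     ]
from [0.5037 0.1497 0.199 ] to [0.504 0.15  0.06 ]
row dx 0.0 dy 0.5 dz 139.0 rx -0.001 ry -0.001 rz -0.004 | rows>= 2.8 lin, 0.0 rot
from [0.5037 0.1497 0.199 ] to [0.504 0.15  0.005]
row dx -0.0 dy 0.6 dz 194.0 rx -0.001 ry -0.001 rz -0.004 | rows>= 3.9 lin, 0.0 rot
```

View pics/w17.png

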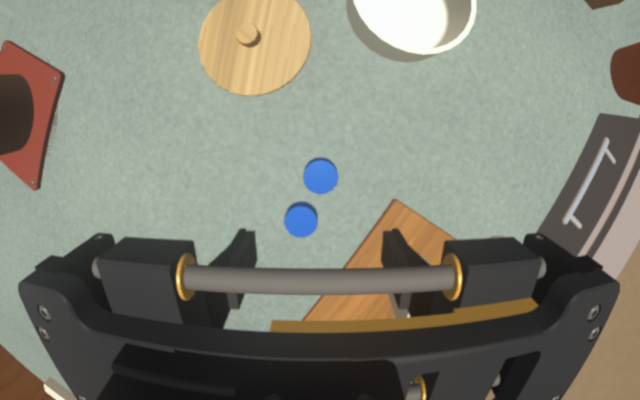

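{"fn": "play_rows", "kwargs": {
  "increments": [
    {"dx": 0, "dy": 1, "dz": 45, "rx": 0, "ry": 0, "rz": 0, "grip": 85},
    {"dx": 0, "dy": 1, "dz": 90, "rx": 0, "ry": 0, "rz": 0, "grip": 85},
    {"dx": 0, "dy": 1, "dz": 130, "rx": 0, "ry": 0, "rz": 0, "grip": 85},
    {"dx": 0, "dy": 1, "dz": 165, "rx": 0, "ry": 0, "rz": 0, "grip": 85},
    {"dx": 0, "dy": 1, "dz": 185, "rx": 0, "ry": 0, "rz": 0, "grip": 85},
    {"dx": 0, "dy": 1, "dz": 193, "rx": 0, "ry": 0, "rz": 0, "grip": 85},
    {"dx": 0, "dy": 1, "dz": 193, "rx": 0, "ry": 0, "rz": 0, "grip": 85},
    {"dx": 0, "dy": 1, "dz": 193, "rx": 0, "ry": 0, "rz": 0, "grip": 20},
    {"dx": 0, "dy": 1, "dz": 193, "rx": 0, "ry": 0, "rz": 0, "grip": 20},
    {"dx": 0, "dy": 1, "dz": 193, "rx": 0, "ry": 0, "rz": 0, "grip": 20},
    {"dx": 0, "dy": 1, "dz": 193, "rx": 0, "ry": 0, "rz": 0, "grip": 20},
    {"dx": 0, "dy": 1, "dz": 193, "rx": 0, "ry": 0, "rz": 0, "grip": 20},
    {"dx": 0, "dy": 1, "dz": 193, "rx": 0, "ry": 0, "rz": 0, "grip": 20}
  ],
  "grip_force": 30
}}

```text
t: 29.25
ee_pos: [0.5046, 0.1503, 0.0065]
ee_rot: [-0.0, 0.502, 0.865, -0.0]
contact_force: [-0.6, -0.2, 1.2]
width: 0.0391
```

```bash
python3 - <<'E'
from kin import *
st();L=np.load("L.npy")
p0,R0,s=pose()
# crock: jaw axis direction = world (.87,.5) if az stays 120
for az in (120,):
    Rt=rot(az,90);x=Rt.as_matrix()[:,0]
    c=np.array([.486,.370,0])
    for k in(-.015,):
        go(c+k*x+[0,0,.14],Rt);go(c+k*x+[0,0,.03],Rt)
        print([np.round(x,2).tolist() for x in ik(c+k*x+[0,0,.03],Rt,L,20)])
E
```

```text
t 29.25 p [0.5046 0.1503 0.0065] x [-0.497  0.868  0.   ] z [-0.001  0.    -1.   ] q [ 0.14   0.257  1.931  0.     0.954 -0.381] F [-0.6 -0.2  1.2] w 0.0391
from [0.5046 0.1503 0.0065] to [0.4935 0.357  0.14  ]
row dx 185.0 dy 93.0 dz -133.5 rx -0.001 ry -0.000 rz -0.004 | rows>= 4.9 lin, 0.0 rot
from [0.5046 0.1503 0.0065] to [0.4935 0.357  0.03  ]
row dx 184.9 dy 93.1 dz -23.5 rx -0.001 ry -0.000 rz -0.004 | rows>= 4.2 lin, 0.0 rot
[[0.5, 0.39, 1.71, 0.0, 1.05, -0.03]]
```

{"fn": "play_rows", "kwargs": {
  "increments": [
    {"dx": 0, "dy": 0, "dz": -40, "rx": 0, "ry": 0, "rz": 0, "grip": 20},
    {"dx": 0, "dy": 0, "dz": -85, "rx": 0, "ry": 0, "rz": 0, "grip": 20},
    {"dx": 10, "dy": 5, "dz": -125, "rx": 0, "ry": 0, "rz": 0, "grip": 20},
    {"dx": 50, "dy": 25, "dz": -140, "rx": 0, "ry": 0, "rz": 0, "grip": 20},
    {"dx": 90, "dy": 45, "dz": -140, "rx": 0, "ry": 0, "rz": 0, "grip": 20},
    {"dx": 130, "dy": 65, "dz": -140, "rx": 0, "ry": 0, "rz": 0, "grip": 20},
    {"dx": 170, "dy": 85, "dz": -140, "rx": 0, "ry": 0, "rz": 0, "grip": 20},
    {"dx": 185, "dy": 93, "dz": -140, "rx": 0, "ry": 0, "rz": 0, "grip": 20},
    {"dx": 185, "dy": 93, "dz": -140, "rx": 0, "ry": 0, "rz": 0, "grip": 20}
  ]
}}

```text
t: 30.15
ee_pos: [0.4928, 0.359, 0.1461]
ee_rot: [-0.001, 0.5, 0.866, -0.0]
contact_force: [0.9, -0.5, -0.5]
width: 0.0391
```

```bash
python3 - <<'E'
from kin import *
st()
im=capture("wrist");cv2.imwrite("pics/w18.png",im)
Rt=rot(120,90);x=Rt.as_matrix()[:,0];go(np.array([.486,.370,.03])-.015*x,Rt)
E
```

```text
t 30.15 p [0.4928 0.359  0.1461] x [-0.5    0.866  0.001] z [-0.001  0.    -1.   ] q [ 5.000e-01  2.480e-01  1.641e+00  1.000e-03  1.253e+00 -2.300e-02] F [ 0.9 -0.5 -0.5] w 0.0391
from [0.493  0.3574 0.1459] to [0.4935 0.357  0.03  ]
row dx -0.6 dy 0.5 dz 115.9 rx -0.002 ry 0.000 rz -0.001 | rows>= 2.3 lin, 0.0 rot
```

View pics/w18.png

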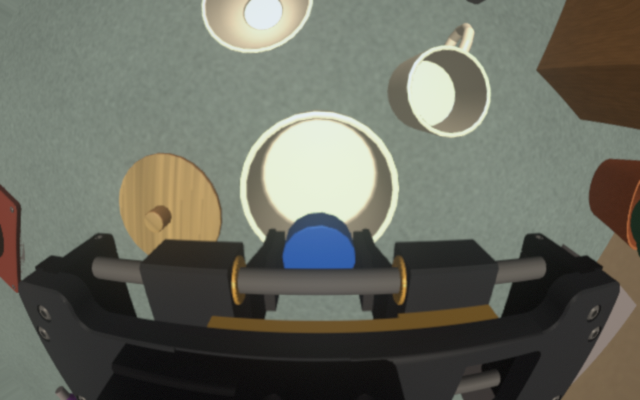

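{"fn": "play_rows", "kwargs": {
  "increments": [
    {"dx": 0, "dy": 0, "dz": 40, "rx": 0, "ry": 0, "rz": 0, "grip": 20},
    {"dx": 0, "dy": 0, "dz": 75, "rx": 0, "ry": 0, "rz": 0, "grip": 20},
    {"dx": 0, "dy": 0, "dz": 105, "rx": 0, "ry": 0, "rz": 0, "grip": 20},
    {"dx": 0, "dy": 0, "dz": 122, "rx": 0, "ry": 0, "rz": 0, "grip": 20},
    {"dx": 0, "dy": 0, "dz": 127, "rx": 0, "ry": 0, "rz": 0, "grip": 20},
    {"dx": 0, "dy": 0, "dz": 127, "rx": 0, "ry": 0, "rz": 0, "grip": 20},
    {"dx": 0, "dy": 0, "dz": 127, "rx": 0, "ry": 0, "rz": 0, "grip": 57},
    {"dx": 0, "dy": 0, "dz": 127, "rx": 0, "ry": 0, "rz": 0, "grip": 57},
    {"dx": 0, "dy": 0, "dz": 127, "rx": 0, "ry": 0, "rz": 0, "grip": 57},
    {"dx": 0, "dy": 0, "dz": 100, "rx": 0, "ry": 0, "rz": 0, "grip": 57},
    {"dx": 0, "dy": 0, "dz": 60, "rx": 0, "ry": 0, "rz": 0, "grip": 57},
    {"dx": 0, "dy": 0, "dz": 20, "rx": 0, "ry": 0, "rz": 0, "grip": 57},
    {"dx": 0, "dy": 0, "dz": -30, "rx": 0, "ry": 0, "rz": 0, "grip": 57},
    {"dx": 0, "dy": 0, "dz": -60, "rx": 0, "ry": 0, "rz": 0, "grip": 57},
    {"dx": 0, "dy": 0, "dz": -60, "rx": 0, "ry": 0, "rz": 0, "grip": 57}
  ]
}}

```text
t: 31.7
ee_pos: [0.4963, 0.3594, 0.2138]
ee_rot: [0.003, 0.5, 0.866, 0.005]
contact_force: [0.8, 0.4, 1.0]
width: 0.0495
```

```bash
python3 - <<'E'
from kin import *
from meas import *
st()
im=capture("wrist");cv2.imwrite("pics/w19.png",im)
t=capture("top");print(tablets(t,calibration("top")))
go((.511,.0925,.2),rot(37,90));go((.511,.0925,.2),rot(0,90))
E
```

```text
t 31.70 p [0.4963 0.3594 0.2138] x [-0.499  0.867 -0.   ] z [ 0.009  0.005 -1.   ] q [ 0.498  0.189  1.579 -0.     1.362 -0.024] F [0.8 0.4 1. ] w 0.0495
[(np.int32(110), array([0.5087, 0.0926, 0.014 ])), (np.int32(89), array([0.4925, 0.3586, 0.014 ]))]
from [0.4936 0.3578 0.2076] to [0.511  0.0925 0.2   ]
row dx -238.6 dy -117.3 dz 7.5 rx 0.001 ry -0.001 rz 1.447 | rows>= 5.3 lin, 9.7 rot
from [0.4936 0.3578 0.2076] to [0.511  0.0925 0.2   ]
row dx -238.6 dy -117.3 dz 7.5 rx 0.001 ry -0.001 rz 2.093 | rows>= 5.3 lin, 14.0 rot
```

View pics/w19.png

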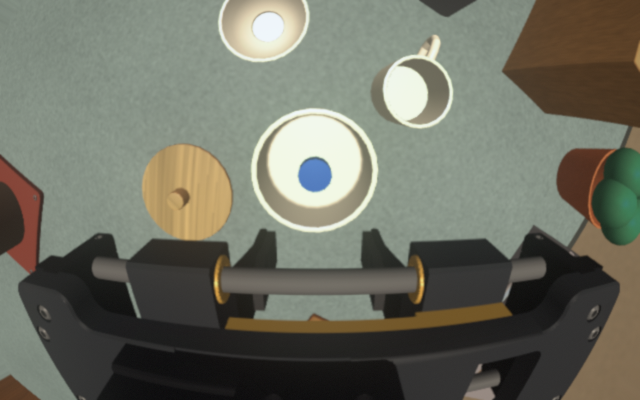

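{"fn": "play_rows", "kwargs": {
  "increments": [
    {"dx": -239, "dy": -117, "dz": 8, "rx": 0, "ry": 0, "rz": -1.047, "grip": 85},
    {"dx": -239, "dy": -117, "dz": 8, "rx": 0, "ry": 0, "rz": -1.047, "grip": 85},
    {"dx": -239, "dy": -117, "dz": 8, "rx": 0, "ry": 0, "rz": -1.047, "grip": 85},
    {"dx": -239, "dy": -117, "dz": 8, "rx": 0, "ry": 0, "rz": -1.047, "grip": 85},
    {"dx": -239, "dy": -117, "dz": 8, "rx": 0, "ry": 0, "rz": -1.047, "grip": 85},
    {"dx": -239, "dy": -117, "dz": 8, "rx": 0, "ry": 0, "rz": -1.047, "grip": 85},
    {"dx": -239, "dy": -117, "dz": 8, "rx": 0, "ry": 0, "rz": -1.047, "grip": 85},
    {"dx": -239, "dy": -117, "dz": 8, "rx": 0, "ry": 0, "rz": -1.047, "grip": 85},
    {"dx": -239, "dy": -117, "dz": 8, "rx": 0, "ry": 0, "rz": -1.047, "grip": 85},
    {"dx": -239, "dy": -117, "dz": 8, "rx": 0, "ry": 0, "rz": -1.047, "grip": 85}
  ]
}}

```text
t: 32.8
ee_pos: [0.5106, 0.0924, 0.1981]
ee_rot: [-0.001, 0.002, 1.0, 0.0]
contact_force: [0.6, -0.2, -0.2]
width: 0.0739
```

```bash
python3 - <<'E'
from kin import *
st()
im=capture("wrist");cv2.imwrite("pics/w20.png",im);c=calibration("wrist")
m=cv2.inRange(cv2.cvtColor(im,cv2.COLOR_BGR2HSV),(105,120,60),(122,255,255))
n,l,stt,ce=cv2.connectedComponentsWithStats(m)
for i in range(1,n):
    if stt[i,4]>80: print(stt[i],ce[i],wonz(c,*ce[i],.018))
go((.511,.0925,.0055),rot(180,90))
E
```

```text
t 32.80 p [0.5106 0.0924 0.1981] x [-1.     0.003  0.001] z [-0.001  0.    -1.   ] q [ 0.027 -0.014  1.827  0.     1.33  -1.541] F [ 0.6 -0.2 -0.2] w 0.0739
[516 154  19  28 405] [524.75061728 167.64444444] [0.49645646 0.36570527 0.018     ]
[301 160  34  34 925] [317.70162162 176.5827027 ] [0.51160301 0.09162926 0.018     ]
from [0.5109 0.0925 0.1985] to [0.511  0.0925 0.0055]
row dx -0.2 dy -0.1 dz 193.0 rx 0.000 ry -0.001 rz -0.003 | rows>= 3.9 lin, 0.0 rot
```

View pics/w20.png

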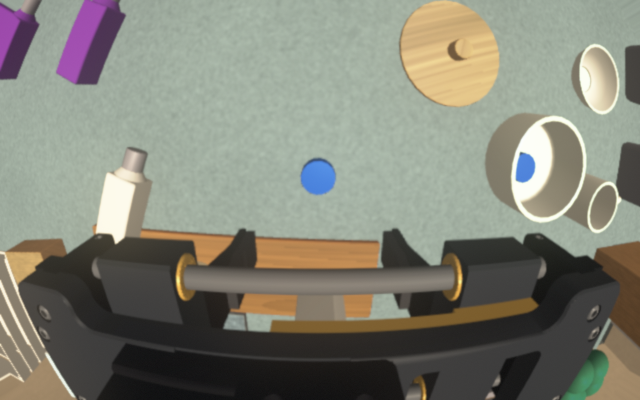

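```bash
python3 - <<'E'
from h import *
im=capture("scene");cv2.imwrite("pics/s20.png",cv2.resize(im[110:300,150:480],None,fx=2.4,fy=2.4))
im=capture("top");cv2.imwrite("pics/t20.png",cv2.resize(im[100:320,120:520],None,fx=2,fy=2))
E
```

```text
(no output)
```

View pics/s20.png

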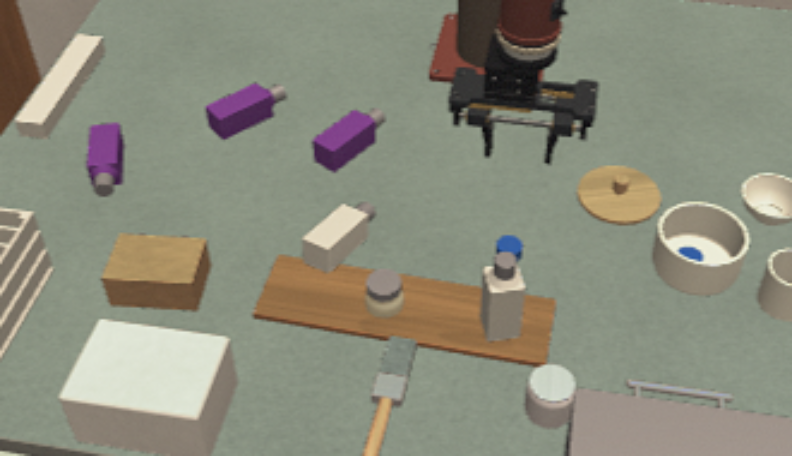

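View pics/t20.png

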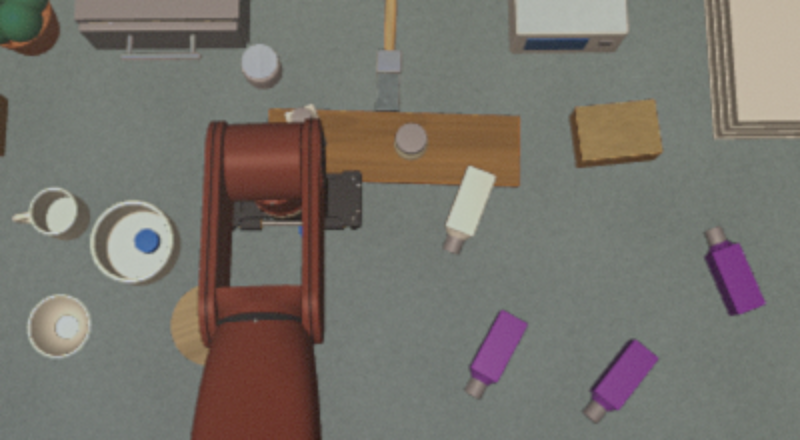

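The wrist view shows a surprise. The first bottle, (120,195), now lies by the tray's near edge, knocked over by the announced disturbance. I'll finish the tablet and then stand the bottle up again.

{"fn": "play_rows", "kwargs": {
  "increments": [
    {"dx": 0, "dy": 0, "dz": 45, "rx": 0, "ry": 0, "rz": 0, "grip": 85},
    {"dx": 0, "dy": 0, "dz": 90, "rx": 0, "ry": 0, "rz": 0, "grip": 85},
    {"dx": 0, "dy": 0, "dz": 130, "rx": 0, "ry": 0, "rz": 0, "grip": 85},
    {"dx": 0, "dy": 0, "dz": 165, "rx": 0, "ry": 0, "rz": 0, "grip": 85},
    {"dx": 0, "dy": 0, "dz": 185, "rx": 0, "ry": 0, "rz": 0, "grip": 85},
    {"dx": 0, "dy": 0, "dz": 192, "rx": 0, "ry": 0, "rz": 0, "grip": 85},
    {"dx": 0, "dy": 0, "dz": 192, "rx": 0, "ry": 0, "rz": 0, "grip": 85},
    {"dx": 0, "dy": 0, "dz": 192, "rx": 0, "ry": 0, "rz": 0, "grip": 20},
    {"dx": 0, "dy": 0, "dz": 192, "rx": 0, "ry": 0, "rz": 0, "grip": 20},
    {"dx": 0, "dy": 0, "dz": 192, "rx": 0, "ry": 0, "rz": 0, "grip": 20},
    {"dx": 0, "dy": 0, "dz": 192, "rx": 0, "ry": 0, "rz": 0, "grip": 20},
    {"dx": 0, "dy": 0, "dz": 192, "rx": 0, "ry": 0, "rz": 0, "grip": 20},
    {"dx": 0, "dy": 0, "dz": 192, "rx": 0, "ry": 0, "rz": 0, "grip": 20},
    {"dx": 0, "dy": 0, "dz": 150, "rx": 0, "ry": 0, "rz": 0, "grip": 20},
    {"dx": 0, "dy": 0, "dz": 105, "rx": 0, "ry": 0, "rz": 0, "grip": 20},
    {"dx": 0, "dy": 0, "dz": 60, "rx": 0, "ry": 0, "rz": 0, "grip": 20},
    {"dx": 0, "dy": 0, "dz": 40, "rx": 0, "ry": 0, "rz": 0, "grip": 20},
    {"dx": 0, "dy": 0, "dz": 40, "rx": 0, "ry": 0, "rz": 0, "grip": 20}
  ]
}}

```text
t: 34.75
ee_pos: [0.5139, 0.0928, 0.1632]
ee_rot: [0.004, 0.001, 1.0, 0.0]
contact_force: [0.4, -0.1, 0.0]
width: 0.0391
```

```bash
python3 - <<'E'
from kin import *
st();L=np.load("L.npy")
# tablet2 lies at about (.4945,.361); centre crock (.486,.370). go to opposite side
c=np.array([.486,.370,0]);u=np.array([-.5,.866,0])
for az in(120,):
    P=c+.018*u
    print(P);go(P+[0,0,.16],rot(az,90))
    print([np.round(x,2).tolist() for x in ik(P+[0,0,.03],rot(az,90),L,20)])
E
```

```text
t 34.75 p [0.5139 0.0928 0.1632] x [-1.     0.002 -0.008] z [ 0.008  0.001 -1.   ] q [ 0.027  0.019  1.861  0.     1.253 -1.542] F [ 0.4 -0.1  0. ] w 0.0391
[0.477    0.385588 0.      ]
from [0.5139 0.0928 0.1632] to [0.477  0.3856 0.16  ]
row dx 37.5 dy 292.7 dz 3.1 rx 0.005 ry 0.007 rz 1.045 | rows>= 5.9 lin, 7.0 rot
[[0.55, 0.4, 1.69, 0.0, 1.05, 0.03]]
```

{"fn": "play_rows", "kwargs": {
  "increments": [
    {"dx": 41, "dy": 300, "dz": 0, "rx": 0.005, "ry": 0.007, "rz": 1.045, "grip": 20},
    {"dx": 41, "dy": 300, "dz": 0, "rx": 0.005, "ry": 0.007, "rz": 1.045, "grip": 20},
    {"dx": 41, "dy": 300, "dz": 0, "rx": 0.005, "ry": 0.007, "rz": 1.045, "grip": 20},
    {"dx": 41, "dy": 300, "dz": 0, "rx": 0.005, "ry": 0.007, "rz": 1.045, "grip": 20},
    {"dx": 41, "dy": 300, "dz": 0, "rx": 0.005, "ry": 0.007, "rz": 1.045, "grip": 20},
    {"dx": 41, "dy": 300, "dz": 0, "rx": 0.005, "ry": 0.007, "rz": 1.045, "grip": 20},
    {"dx": 41, "dy": 300, "dz": 0, "rx": 0.005, "ry": 0.007, "rz": 1.045, "grip": 20},
    {"dx": 41, "dy": 300, "dz": 0, "rx": 0.005, "ry": 0.007, "rz": 1.045, "grip": 20},
    {"dx": 41, "dy": 300, "dz": 0, "rx": 0.005, "ry": 0.007, "rz": 1.045, "grip": 20},
    {"dx": 41, "dy": 300, "dz": 0, "rx": 0.005, "ry": 0.007, "rz": 1.045, "grip": 20}
  ]
}}

```text
t: 35.75
ee_pos: [0.4727, 0.3921, 0.1612]
ee_rot: [-0.001, 0.499, 0.867, -0.001]
contact_force: [0.3, -0.3, -0.7]
width: 0.0394
```

```bash
python3 - <<'E'
from kin import *
st()
im=capture("wrist");cv2.imwrite("pics/w21.png",im);c=calibration("wrist")
# crock rim from wrist: print mask
d=cut_out("wrist","crock")
if d:
    m=d[0]['mask'].astype(np.uint8);cn=max(cv2.findContours(m,0,2)[0],key=cv2.contourArea)[:,0]
    print(d[0]['p'],d[0]['bbox'])
go(np.array([.486,.370,.036])+.026*np.array([-.5,.866,0]),rot(120,90))
E
```

```text
t 35.75 p [0.4727 0.3921 0.1612] x [-0.502  0.865 -0.   ] z [-0.002 -0.002 -1.   ] q [ 0.564  0.246  1.614 -0.     1.284  0.038] F [ 0.3 -0.3 -0.7] w 0.0394
0.75 [246.6, 148.7, 392.5, 250.2]
from [0.4733 0.3919 0.1622] to [0.473  0.3925 0.036 ]
row dx 0.7 dy 0.2 dz 126.2 rx -0.002 ry 0.000 rz 0.001 | rows>= 2.5 lin, 0.0 rot
```

View pics/w21.png

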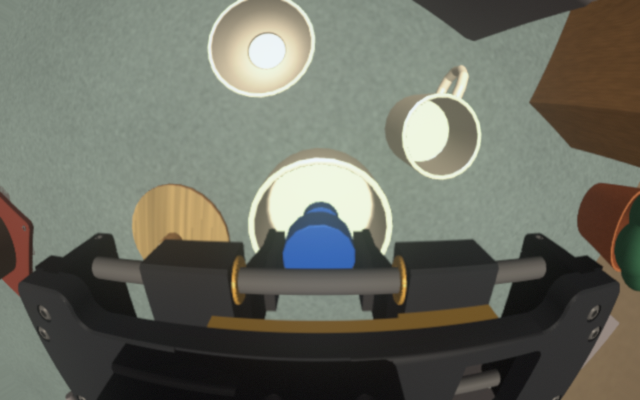

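```bash
python3 - <<'E'
from h import *
c=calibration("wrist")
a=wonz(c,321,156,.072);l=wonz(c,248,215,.072);r=wonz(c,393,215,.072)
from numpy.linalg import norm
# circle through 3 pts
A=np.array([2*(l-a)[:2],2*(r-a)[:2]]);b=np.array([l[:2]@l[:2]-a[:2]@a[:2],r[:2]@r[:2]-a[:2]@a[:2]])
o=np.linalg.solve(A,b);print(a,l,r,o,norm(a[:2]-o))
E
```

```text
[0.4560585  0.42552962 0.072     ] [0.42627134 0.34834238 0.072     ] [0.53732615 0.41247782 0.072     ] [0.48860211 0.36862961] 0.06554919844180973
```

{"fn": "play_rows", "kwargs": {
  "increments": [
    {"dx": -2, "dy": 2, "dz": 40, "rx": 0, "ry": 0, "rz": 0, "grip": 20},
    {"dx": -2, "dy": 2, "dz": 75, "rx": 0, "ry": 0, "rz": 0, "grip": 20},
    {"dx": -2, "dy": 2, "dz": 105, "rx": 0, "ry": 0, "rz": 0, "grip": 20},
    {"dx": -2, "dy": 2, "dz": 122, "rx": 0, "ry": 0, "rz": 0, "grip": 20},
    {"dx": -2, "dy": 2, "dz": 127, "rx": 0, "ry": 0, "rz": 0, "grip": 20},
    {"dx": -2, "dy": 2, "dz": 127, "rx": 0, "ry": 0, "rz": 0, "grip": 20},
    {"dx": -2, "dy": 2, "dz": 127, "rx": 0, "ry": 0, "rz": 0, "grip": 56},
    {"dx": -2, "dy": 2, "dz": 127, "rx": 0, "ry": 0, "rz": 0, "grip": 56},
    {"dx": -2, "dy": 2, "dz": 127, "rx": 0, "ry": 0, "rz": 0, "grip": 56},
    {"dx": -2, "dy": 2, "dz": 105, "rx": 0, "ry": 0, "rz": 0, "grip": 56},
    {"dx": -2, "dy": 2, "dz": 60, "rx": 0, "ry": 0, "rz": 0, "grip": 56},
    {"dx": -2, "dy": 2, "dz": 20, "rx": 0, "ry": 0, "rz": 0, "grip": 56},
    {"dx": -25, "dy": 2, "dz": -25, "rx": 0, "ry": 0, "rz": 0, "grip": 56},
    {"dx": -50, "dy": 2, "dz": -60, "rx": 0, "ry": 0, "rz": 0, "grip": 56},
    {"dx": -50, "dy": 2, "dz": -60, "rx": 0, "ry": 0, "rz": 0, "grip": 56}
  ]
}}

```text
t: 37.35
ee_pos: [0.5049, 0.3493, 0.2301]
ee_rot: [0.004, 0.501, 0.866, 0.004]
contact_force: [0.4, 0.4, 0.2]
width: 0.0489
```

```bash
python3 - <<'E'
from kin import *
from meas import *
st()
im=capture("wrist");cv2.imwrite("pics/w22.png",im)
t=capture("top");c=calibration("top");print(tablets(t,c));cv2.imwrite("pics/t22.png",cv2.resize(t[130:300,120:480],None,fx=2.2,fy=2.2))
print(bottles(t,c,(330,170,400,270)))
w=calibration("wrist");print("knob lid?")
E
```

```text
t 37.35 p [0.5049 0.3493 0.2301] x [-0.499  0.867 -0.002] z [ 0.011  0.004 -1.   ] q [ 0.478  0.181  1.558 -0.002  1.392 -0.044] F [0.4 0.4 0.2] w 0.0489
[(np.int32(52), array([0.4973, 0.3551, 0.014 ]))]
[(np.int32(351), array([356.1, 199.4]), [array([ 549.6, -165. ]), array([ 46.1, 105.7]), np.float64(68.0)])]
knob lid?
```

View pics/w22.png

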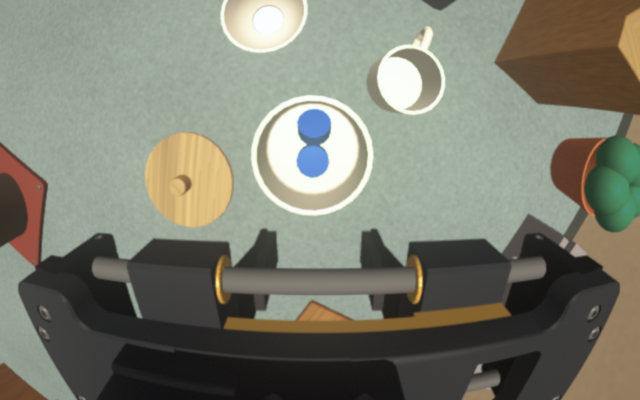

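View pics/t22.png

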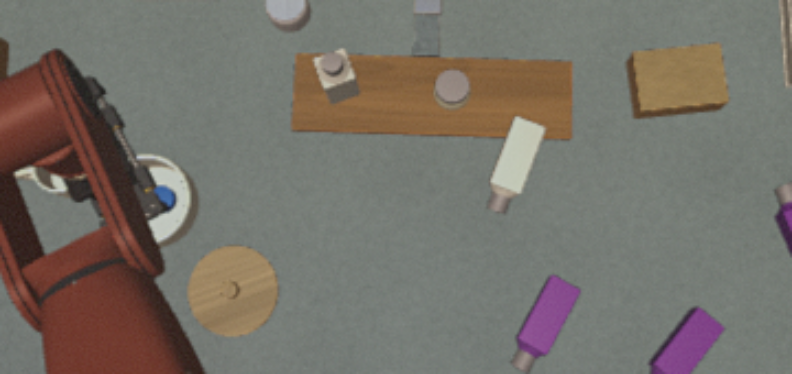

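```bash
python3 - <<'E'
from kin import *
c=calibration("wrist");print(wonz(c,180,184,.044));ct=calibration("top");print(onz(ct,225,261.8,.044))
go((.360,.250,.15),rot(120,90));go((.360,.250,.023),rot(120,90))
L=np.load("L.npy");print(ik(np.array([.36,.25,.023]),rot(120,90),L,20))
E
```

```text
[0.35878573 0.25823001 0.044     ]
[0.35547305 0.2467146  0.044     ]
from [0.5011 0.3496 0.2237] to [0.36 0.25 0.15]
row dx -15.8 dy -172.1 dz 73.4 rx 0.002 ry 0.000 rz -0.000 | rows>= 3.8 lin, 0.0 rot
from [0.5011 0.3496 0.2237] to [0.36  0.25  0.023]
row dx -15.7 dy -172.3 dz 200.4 rx 0.002 ry 0.000 rz -0.000 | rows>= 5.3 lin, 0.0 rot
[array([ 4.26595048e-01,  3.15497845e-02,  2.14957785e+00,  1.11819874e-13,
        9.60465019e-01, -9.70037274e-02])]
```

{"fn": "play_rows", "kwargs": {
  "increments": [
    {"dx": -16, "dy": -45, "dz": 0, "rx": 0, "ry": 0, "rz": 0, "grip": 70},
    {"dx": -16, "dy": -90, "dz": 0, "rx": 0, "ry": 0, "rz": 0, "grip": 70},
    {"dx": -16, "dy": -135, "dz": 20, "rx": 0, "ry": 0, "rz": 0, "grip": 70},
    {"dx": -16, "dy": -172, "dz": 50, "rx": 0, "ry": 0, "rz": 0, "grip": 70},
    {"dx": -16, "dy": -172, "dz": 90, "rx": 0, "ry": 0, "rz": 0, "grip": 70},
    {"dx": -16, "dy": -172, "dz": 120, "rx": 0, "ry": 0, "rz": 0, "grip": 70},
    {"dx": -16, "dy": -172, "dz": 120, "rx": 0, "ry": 0, "rz": 0, "grip": 70},
    {"dx": -16, "dy": -172, "dz": 120, "rx": 0, "ry": 0, "rz": 0, "grip": 70}
  ]
}}

```text
t: 38.25
ee_pos: [0.359, 0.2498, 0.1025]
ee_rot: [-0.001, 0.5, 0.866, -0.001]
contact_force: [-0.7, 0.1, 1.0]
width: 0.0611
```

```bash
python3 - <<'E'
from kin import *
st()
im=capture("wrist");cv2.imwrite("pics/w23.png",im)
go((.360,.250,.023),rot(120,90))
E
```

```text
t 38.25 p [0.359  0.2498 0.1025] x [-0.5    0.866  0.   ] z [-0.002 -0.001 -1.   ] q [ 0.427 -0.111  2.11   0.     1.145 -0.097] F [-0.7  0.1  1. ] w 0.0611
from [0.3604 0.2503 0.1039] to [0.36  0.25  0.023]
row dx -0.0 dy -0.6 dz 80.9 rx 0.001 ry 0.000 rz 0.000 | rows>= 1.6 lin, 0.0 rot
```

View pics/w23.png

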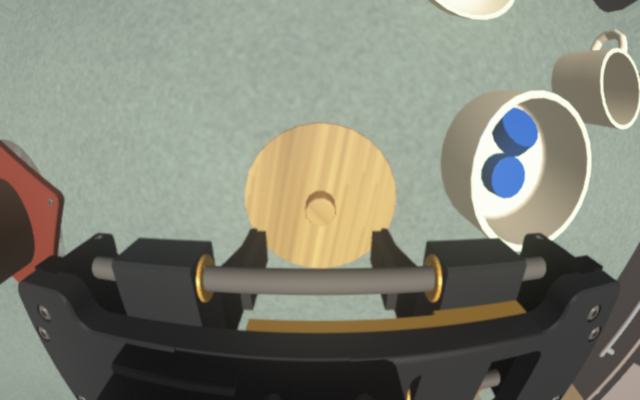

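{"fn": "play_rows", "kwargs": {
  "increments": [
    {"dx": 0, "dy": 0, "dz": 35, "rx": 0, "ry": 0, "rz": 0, "grip": 70},
    {"dx": 0, "dy": 0, "dz": 60, "rx": 0, "ry": 0, "rz": 0, "grip": 70},
    {"dx": 0, "dy": 0, "dz": 75, "rx": 0, "ry": 0, "rz": 0, "grip": 70},
    {"dx": 0, "dy": 0, "dz": 80, "rx": 0, "ry": 0, "rz": 0, "grip": 70},
    {"dx": 0, "dy": 0, "dz": 80, "rx": 0, "ry": 0, "rz": 0, "grip": 70},
    {"dx": 0, "dy": 0, "dz": 80, "rx": 0, "ry": 0, "rz": 0, "grip": 5},
    {"dx": 0, "dy": 0, "dz": 80, "rx": 0, "ry": 0, "rz": 0, "grip": 5},
    {"dx": 0, "dy": 0, "dz": 80, "rx": 0, "ry": 0, "rz": 0, "grip": 5},
    {"dx": 0, "dy": 0, "dz": 80, "rx": 0, "ry": 0, "rz": 0, "grip": 5},
    {"dx": 0, "dy": 0, "dz": 80, "rx": 0, "ry": 0, "rz": 0, "grip": 5},
    {"dx": 0, "dy": 0, "dz": 80, "rx": 0, "ry": 0, "rz": 0, "grip": 5},
    {"dx": 0, "dy": 0, "dz": 80, "rx": 0, "ry": 0, "rz": 0, "grip": 5},
    {"dx": 0, "dy": 0, "dz": 80, "rx": 0, "ry": 0, "rz": 0, "grip": 5}
  ],
  "grip_force": 40
}}

```text
t: 39.6
ee_pos: [0.3605, 0.2504, 0.024]
ee_rot: [0.0, 0.5, 0.866, 0.001]
contact_force: [-0.4, -0.1, 2.8]
width: 0.0225
```

```bash
python3 - <<'E'
from kin import *
st();go((.4875,.3693,.19),rot(120,90))
E
```

```text
t 39.60 p [0.3605 0.2504 0.024 ] x [-0.5    0.866 -0.   ] z [ 0.001  0.001 -1.   ] q [ 0.427  0.029  2.15   0.     0.962 -0.097] F [-0.4 -0.1  2.8] w 0.0225
from [0.3605 0.2504 0.024 ] to [0.4875 0.3693 0.19  ]
row dx 39.5 dy 169.6 dz -165.7 rx 0.001 ry 0.000 rz 0.000 | rows>= 4.8 lin, 0.0 rot
```

{"fn": "play_rows", "kwargs": {
  "increments": [
    {"dx": 0, "dy": 0, "dz": -20, "rx": 0, "ry": 0, "rz": 0, "grip": 5},
    {"dx": 0, "dy": 0, "dz": -60, "rx": 0, "ry": 0, "rz": 0, "grip": 5},
    {"dx": 0, "dy": 0, "dz": -105, "rx": 0, "ry": 0, "rz": 0, "grip": 5},
    {"dx": 0, "dy": 0, "dz": -145, "rx": 0, "ry": 0, "rz": 0, "grip": 5},
    {"dx": 5, "dy": 20, "dz": -166, "rx": 0, "ry": 0, "rz": 0, "grip": 5},
    {"dx": 15, "dy": 60, "dz": -166, "rx": 0, "ry": 0, "rz": 0, "grip": 5},
    {"dx": 25, "dy": 105, "dz": -166, "rx": 0, "ry": 0, "rz": 0, "grip": 5},
    {"dx": 33, "dy": 145, "dz": -166, "rx": 0, "ry": 0, "rz": 0, "grip": 5},
    {"dx": 39.5, "dy": 169.5, "dz": -166, "rx": 0, "ry": 0, "rz": 0, "grip": 5},
    {"dx": 39.5, "dy": 169.5, "dz": -166, "rx": 0, "ry": 0, "rz": 0, "grip": 5},
    {"dx": 39.5, "dy": 169.5, "dz": -166, "rx": 0, "ry": 0, "rz": 0, "grip": 5}
  ]
}}

```text
t: 40.7
ee_pos: [0.4867, 0.3689, 0.1889]
ee_rot: [-0.0, 0.5, 0.866, -0.001]
contact_force: [0.7, 0.3, -2.9]
width: 0.0229
```

```bash
python3 - <<'E'
from kin import *
st()
im=capture("scene");cv2.imwrite("pics/s24.png",cv2.resize(im[110:270,360:540],None,fx=3.5,fy=3.5))
im=capture("wrist");cv2.imwrite("pics/w24.png",im)
go((.4875,.3693,.097),rot(120,90))
E
```

```text
t 40.70 p [0.4867 0.3689 0.1889] x [-0.5    0.866 -0.   ] z [-0.001 -0.001 -1.   ] q [ 0.52   0.213  1.6   -0.     1.331 -0.004] F [ 0.7  0.3 -2.9] w 0.0229
from [0.4864 0.3685 0.1896] to [0.4875 0.3693 0.097 ]
row dx 0.1 dy 1.3 dz 92.6 rx -0.000 ry 0.000 rz 0.000 | rows>= 1.9 lin, 0.0 rot
```

View pics/s24.png

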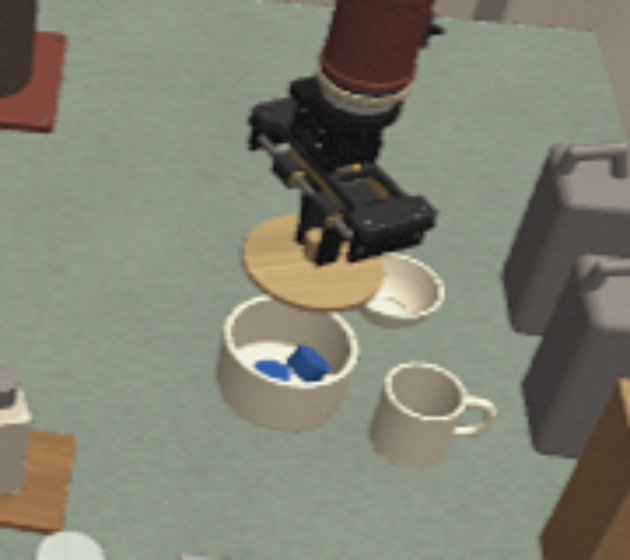

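View pics/w24.png

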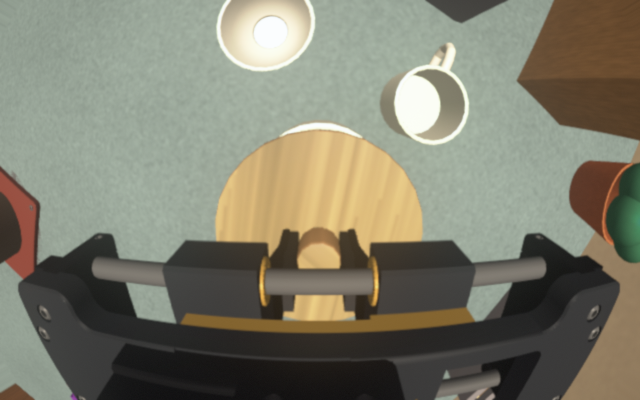

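{"fn": "play_rows", "kwargs": {
  "increments": [
    {"dx": 0, "dy": 1, "dz": 30, "rx": 0, "ry": 0, "rz": 0, "grip": 5},
    {"dx": 0, "dy": 1, "dz": 60, "rx": 0, "ry": 0, "rz": 0, "grip": 5},
    {"dx": 0, "dy": 1, "dz": 80, "rx": 0, "ry": 0, "rz": 0, "grip": 5},
    {"dx": 0, "dy": 1, "dz": 88, "rx": 0, "ry": 0, "rz": 0, "grip": 5},
    {"dx": 0, "dy": 1, "dz": 90, "rx": 0, "ry": 0, "rz": 0, "grip": 5},
    {"dx": 0, "dy": 1, "dz": 90, "rx": 0, "ry": 0, "rz": 0, "grip": 5}
  ]
}}

```text
t: 41.4
ee_pos: [0.4876, 0.3691, 0.1006]
ee_rot: [0.0, 0.5, 0.866, 0.0]
contact_force: [-0.1, -0.3, -0.8]
width: 0.0227
```

{"fn": "play_rows", "kwargs": {
  "increments": [
    {"dx": 0, "dy": 0, "dz": 2, "rx": 0, "ry": 0, "rz": 0, "grip": 5},
    {"dx": 0, "dy": 0, "dz": 4, "rx": 0, "ry": 0, "rz": 0, "grip": 5},
    {"dx": 0, "dy": 0, "dz": 5, "rx": 0, "ry": 0, "rz": 0, "grip": 5},
    {"dx": 0, "dy": 0, "dz": 5, "rx": 0, "ry": 0, "rz": 0, "grip": 5}
  ]
}}

```text
t: 41.8
ee_pos: [0.4876, 0.3691, 0.0958]
ee_rot: [0.0, 0.5, 0.866, 0.0]
contact_force: [0.3, -0.3, -2.7]
width: 0.0226
```

{"fn": "play_rows", "kwargs": {
  "increments": [
    {"dx": 0, "dy": 0, "dz": 2, "rx": 0, "ry": 0, "rz": 0, "grip": 5},
    {"dx": 0, "dy": 0, "dz": 4, "rx": 0, "ry": 0, "rz": 0, "grip": 5},
    {"dx": 0, "dy": 0, "dz": 4, "rx": 0, "ry": 0, "rz": 0, "grip": 5}
  ]
}}

```text
t: 42.1
ee_pos: [0.4873, 0.3689, 0.0912]
ee_rot: [0.0, 0.5, 0.866, 0.0]
contact_force: [0.1, 0.5, -2.1]
width: 0.023
```

{"fn": "play_rows", "kwargs": {
  "increments": [
    {"dx": 0, "dy": 0, "dz": 1, "rx": 0, "ry": 0, "rz": 0, "grip": 5},
    {"dx": 0, "dy": 0, "dz": 2, "rx": 0, "ry": 0, "rz": 0, "grip": 5},
    {"dx": 0, "dy": 0, "dz": 2, "rx": 0, "ry": 0, "rz": 0, "grip": 5}
  ]
}}

```text
t: 42.4
ee_pos: [0.4874, 0.369, 0.0901]
ee_rot: [0.0, 0.5, 0.866, 0.0]
contact_force: [-1.9, -2.0, 4.3]
width: 0.0232
```

Contact at the expected seated height (~0.090). Release and rise.

{"fn": "play_rows", "kwargs": {
  "increments": [
    {"dx": 0, "dy": 0, "dz": 0, "rx": 0, "ry": 0, "rz": 0, "grip": 35},
    {"dx": 0, "dy": 0, "dz": 0, "rx": 0, "ry": 0, "rz": 0, "grip": 60},
    {"dx": 0, "dy": 0, "dz": 0, "rx": 0, "ry": 0, "rz": 0, "grip": 70},
    {"dx": 0, "dy": 0, "dz": 0, "rx": 0, "ry": 0, "rz": 0, "grip": 70},
    {"dx": 0, "dy": 0, "dz": 0, "rx": 0, "ry": 0, "rz": 0, "grip": 70},
    {"dx": 0, "dy": 0, "dz": -40, "rx": 0, "ry": 0, "rz": 0, "grip": 70},
    {"dx": 0, "dy": 0, "dz": -90, "rx": 0, "ry": 0, "rz": 0, "grip": 100},
    {"dx": 0, "dy": 0, "dz": -140, "rx": 0, "ry": 0, "rz": 0, "grip": 100},
    {"dx": 0, "dy": 0, "dz": -190, "rx": 0, "ry": 0, "rz": 0, "grip": 100},
    {"dx": -60, "dy": -60, "dz": -190, "rx": 0, "ry": 0, "rz": 0, "grip": 100},
    {"dx": -120, "dy": -80, "dz": -190, "rx": 0, "ry": 0, "rz": 0, "grip": 100},
    {"dx": -120, "dy": -80, "dz": -190, "rx": 0, "ry": 0, "rz": 0, "grip": 100}
  ]
}}

```text
t: 43.6
ee_pos: [0.4778, 0.2238, 0.2808]
ee_rot: [0.001, 0.499, 0.866, 0.0]
contact_force: [1.1, -0.5, -0.0]
width: 0.0865
```

```bash
python3 - <<'E'
from kin import *
from meas import *
st()
im=capture("scene");cv2.imwrite("pics/s25.png",cv2.resize(im[110:310,240:500],None,fx=3,fy=3))
w=capture("wrist");cv2.imwrite("pics/w25.png",w)
t=capture("top");c=calibration("top");cv2.imwrite("pics/t25.png",cv2.resize(t[150:260,320:420],None,fx=5,fy=5,interpolation=cv2.INTER_CUBIC))
print(bottles(t,c,(330,170,400,270)))
E
```

```text
t 43.60 p [0.4778 0.2238 0.2808] x [-0.501  0.865 -0.001] z [ 0.002  0.    -1.   ] q [ 0.289 -0.049  1.705 -0.     1.484 -0.236] F [ 1.1 -0.5 -0. ] w 0.0865
[(np.int32(362), array([355.9, 199.8]), [array([ 545.2, -163.1]), array([ 46.2, 115.4]), np.float64(68.0)])]
```

View pics/s25.png

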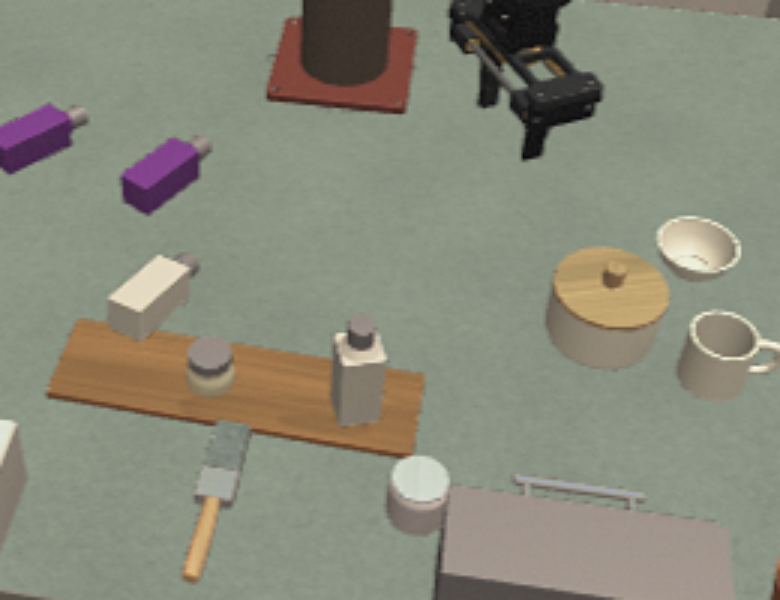

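View pics/t25.png

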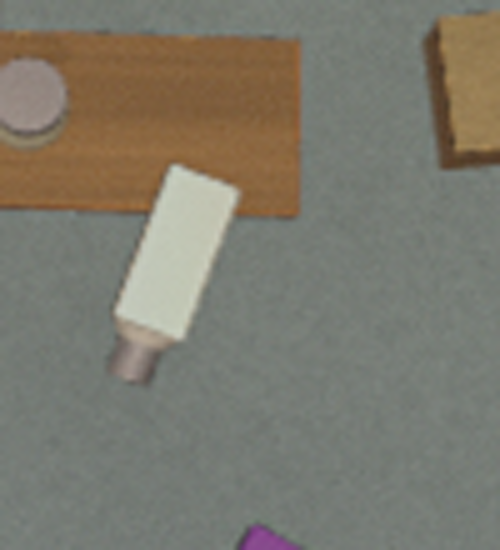

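View pics/w25.png

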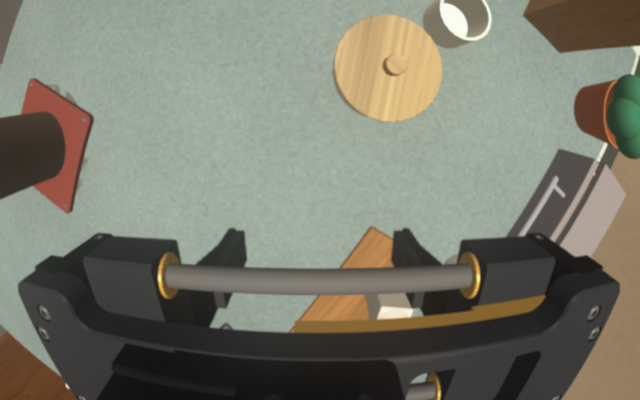

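```bash
python3 - <<'E'
from kin import *
L=np.load("L.npy")
c=calibration("top")
f=lambda u,v,z:onz(c,320+u/5,150+v/5,z)
B=[f(175,165,.064),f(240,190,.064)];S=[f(115,318,.0475),f(183,340,.0475)]
B=np.array(B);S=np.array(S);print(B,S,np.linalg.norm(B[0]-B[1]),np.linalg.norm(S[0]-S[1]))
bm=B.mean(0);sm=S.mean(0);d=sm-bm;print("len",np.linalg.norm(d),"az",np.rad2deg(np.arctan2(d[1],d[0])),"pitch",np.rad2deg(np.arcsin(-d[2]/np.linalg.norm(d))))
b=d/np.linalg.norm(d);top=(bm+sm)/2
n=np.array([0,0,1])-b*b[2];n/=np.linalg.norm(n)
ctr=top-.024*n;print("center",ctr)
print("tray edge",f(0,210,.012),f(300,217,.012))
g=ctr+.025*b;print("g",g)
az=158
for e in(114,119):
    Rt=rot(az,e);print(e,[np.round(x,2).tolist() for x in ik(g+.019*Rt.as_matrix()[:,2],Rt,L,40)])
for a2 in(0,20,40):
    Rt=rot(a2,20);print("  place",a2,[np.round(x,2).tolist() for x in ik(np.array([.648,-.19,.095])+.019*Rt.as_matrix()[:,2],Rt,L,30)])
E
```

```text
[[ 0.60023225 -0.16490985  0.064     ]
 [ 0.58366636 -0.20576587  0.064     ]] [[ 0.50468566 -0.12591819  0.0475    ]
 [ 0.49023719 -0.1687973   0.0475    ]] 0.0440867718704623 0.04524794222518967
len 0.10316345339777729 az 158.10196638054666 pitch 9.203434590915677
center [ 0.54826698 -0.16777942  0.03205896]
tray edge [ 0.58194654 -0.05354843  0.012     ] [ 0.57556847 -0.24994868  0.012     ]
g [ 0.52536936 -0.15857555  0.02806045]
114 [[-0.45, 0.07, 2.21, 0.07, 0.44, -1.69]]
119 [[-0.46, 0.05, 2.27, 0.11, 0.32, -1.75]]
  place 0 [[-0.71, 0.35, 2.24, 2.18, 0.84, -1.09]]
  place 20 [[-0.85, 0.46, 2.06, 1.66, 1.07, -0.9]]
  place 40 [[-0.89, 0.61, 1.8, 1.32, 1.32, -0.81]]
```

```bash
cat >> kin.py <<'E'
def interp(p0,R0,p1,R1,n=6): return [(p0+(p1-p0)*k/n,R0*R.from_rotvec((R0.inv()*R1).as_rotvec()*k/n)) for k in range(1,n+1)]
E
python3 - <<'E'
from kin import *
L=np.load("L.npy");p0,R0,s=pose()
T=[((.528,-.158,.22),rot(158,95)),((.528,-.158,.12),rot(158,114)),((.528,-.158,.028),rot(158,114)),((.52,-.158,.25),rot(158,105)),((.5,-.17,.27),rot(80,95)),((.5,-.17,.27),rot(15,90)),((.53,-.18,.27),rot(12,50)),((.60,-.19,.25),rot(12,15)),((.645,-.19,.2),rot(12,15)),((.645,-.19,.1),rot(12,15))]
q=s['joint_positions'];p,Rr=p0,R0
for i,(P,Rt) in enumerate(T):
    P=np.array(P)+.019*Rt.as_matrix()[:,2]
    print(i);q=track(interp(p,Rr,P,Rt,3),q,L);p,Rr=P,Rt
go(T[0][0],T[0][1],grasp=True)
E
```

```text
0
[0.495 0.096 0.254] [0.05, -0.11, 1.81, -0.02, 1.42, -0.69] cost 2.8e-18 step 0.46
[ 0.513 -0.031  0.228] [-0.2, -0.1, 1.85, -0.02, 1.33, -1.16] cost 1.4e-17 step 0.47
[ 0.53  -0.159  0.201] [-0.44, -0.01, 1.82, 0.0, 1.25, -1.62] cost 4.6e-30 step 0.46
1
[ 0.531 -0.159  0.168] [-0.44, -0.06, 1.94, 0.01, 1.06, -1.63] cost 1.4e-21 step 0.18
[ 0.533 -0.16   0.135] [-0.44, -0.09, 2.06, 0.02, 0.87, -1.64] cost 1.9e-19 step 0.19
[ 0.535 -0.161  0.103] [-0.45, -0.11, 2.17, 0.04, 0.66, -1.67] cost 2.6e-31 step 0.21
2
[ 0.535 -0.161  0.072] [-0.45, -0.05, 2.19, 0.05, 0.59, -1.67] cost 1.6e-26 step 0.07
[ 0.535 -0.161  0.041] [-0.45, 0.01, 2.2, 0.05, 0.52, -1.68] cost 1.1e-25 step 0.07
[ 0.535 -0.161  0.011] [-0.45, 0.08, 2.2, 0.06, 0.44, -1.69] cost 9.3e-25 step 0.07
3
[ 0.532 -0.161  0.084] [-0.45, -0.06, 2.15, 0.04, 0.69, -1.66] cost 2.3e-19 step 0.24
[ 0.528 -0.16   0.158] [-0.45, -0.14, 2.06, 0.03, 0.91, -1.65] cost 6.5e-27 step 0.23
[ 0.525 -0.16   0.232] [-0.45, -0.18, 1.94, 0.02, 1.12, -1.64] cost 9.9e-25 step 0.21
4
[ 0.516 -0.164  0.238] [-0.42, -0.15, 1.89, -0.06, 1.2, -1.13] cost
[... 918 characters left out ...]
8, 1.65, 1.06, -0.65] cost 2.1e-30 step 0.32
8
[ 0.633 -0.186  0.228] [-0.89, 0.05, 2.25, 1.69, 1.05, -0.7] cost 1.3e-30 step 0.07
[ 0.648 -0.186  0.212] [-0.86, 0.12, 2.22, 1.73, 1.03, -0.75] cost 6.0e-31 step 0.07
[ 0.663 -0.186  0.195] [-0.83, 0.19, 2.19, 1.78, 1.02, -0.8] cost 7.2e-31 step 0.07
9
[ 0.663 -0.186  0.162] [-0.83, 0.27, 2.18, 1.82, 1.04, -0.88] cost 1.1e-29 step 0.09
[ 0.663 -0.186  0.128] [-0.83, 0.37, 2.17, 1.87, 1.06, -0.97] cost 8.9e-29 step 0.09
[ 0.663 -0.186  0.095] [-0.83, 0.46, 2.15, 1.9, 1.08, -1.05] cost 2.6e-28 step 0.09
from [0.4784 0.2229 0.2804] to [ 0.5295 -0.1586  0.2011]
row dx -356.4 dy -145.2 dz 79.5 rx -0.028 ry -0.083 rz -0.667 | rows>= 7.9 lin, 4.5 rot
```

{"fn": "play_rows", "kwargs": {
  "increments": [
    {"dx": -356, "dy": -145, "dz": 80, "rx": -0.028, "ry": -0.083, "rz": -0.667, "grip": 100},
    {"dx": -356, "dy": -145, "dz": 80, "rx": -0.028, "ry": -0.083, "rz": -0.667, "grip": 100},
    {"dx": -356, "dy": -145, "dz": 80, "rx": -0.028, "ry": -0.083, "rz": -0.667, "grip": 100},
    {"dx": -356, "dy": -145, "dz": 80, "rx": -0.028, "ry": -0.083, "rz": -0.667, "grip": 100},
    {"dx": -356, "dy": -145, "dz": 80, "rx": -0.028, "ry": -0.083, "rz": -0.667, "grip": 100},
    {"dx": -356, "dy": -145, "dz": 80, "rx": -0.028, "ry": -0.083, "rz": -0.667, "grip": 100},
    {"dx": -356, "dy": -145, "dz": 80, "rx": -0.028, "ry": -0.083, "rz": -0.667, "grip": 100},
    {"dx": -356, "dy": -145, "dz": 80, "rx": -0.028, "ry": -0.083, "rz": -0.667, "grip": 100},
    {"dx": -356, "dy": -145, "dz": 80, "rx": -0.028, "ry": -0.083, "rz": -0.667, "grip": 100},
    {"dx": -356, "dy": -145, "dz": 80, "rx": -0.028, "ry": -0.083, "rz": -0.667, "grip": 100},
    {"dx": -356, "dy": -145, "dz": 80, "rx": -0.028, "ry": -0.083, "rz": -0.667, "grip": 100}
  ]
}}

```text
t: 44.85
ee_pos: [0.5298, -0.1567, 0.2005]
ee_rot: [0.042, 0.19, 0.981, -0.008]
contact_force: [-0.6, 0.9, 0.1]
width: 0.0872
```

```bash
python3 - <<'E'
from kin import *
st();w=capture("wrist");cv2.imwrite("pics/w26.png",w);c=calibration("wrist")
go((.528,-.158,.12),rot(158,114),grasp=True);go((.528,-.158,.028),rot(158,114),grasp=True)
E
```

```text
t 44.85 p [ 0.5298 -0.1567  0.2005] x [-0.924  0.372 -0.086] z [ 0.08  -0.032 -0.996] q [-0.433 -0.006  1.816  0.005  1.245 -1.623] F [-0.6  0.9  0.1] w 0.0872
from [ 0.5299 -0.1564  0.2008] to [ 0.5352 -0.1609  0.1026]
row dx 1.9 dy -2.3 dz 98.3 rx 0.001 ry -0.332 rz 0.002 | rows>= 2.0 lin, 2.2 rot
from [ 0.5299 -0.1564  0.2008] to [ 0.5352 -0.1609  0.0106]
row dx 9.9 dy -2.3 dz 190.0 rx 0.001 ry -0.332 rz 0.002 | rows>= 3.8 lin, 2.2 rot
```

View pics/w26.png

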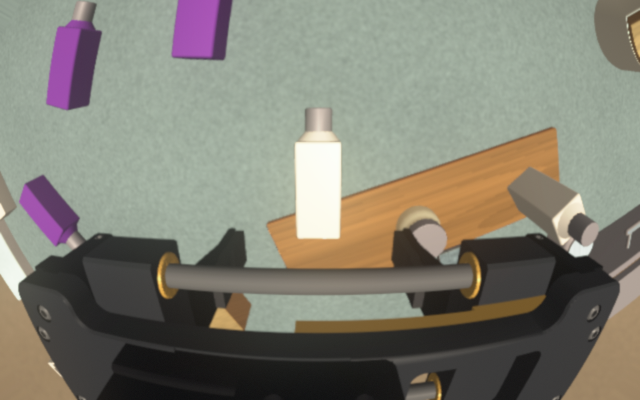

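{"fn": "play_rows", "kwargs": {
  "increments": [
    {"dx": 2, "dy": -2, "dz": 40, "rx": 0, "ry": -0.11, "rz": 0, "grip": 100},
    {"dx": 2, "dy": -2, "dz": 75, "rx": 0, "ry": -0.22, "rz": 0, "grip": 100},
    {"dx": 2, "dy": -2, "dz": 98, "rx": 0, "ry": -0.332, "rz": 0, "grip": 100},
    {"dx": 2, "dy": -2, "dz": 98, "rx": 0, "ry": -0.332, "rz": 0, "grip": 100},
    {"dx": 5, "dy": -2, "dz": 130, "rx": 0, "ry": -0.332, "rz": 0, "grip": 100},
    {"dx": 8, "dy": -2, "dz": 160, "rx": 0, "ry": -0.332, "rz": 0, "grip": 100},
    {"dx": 9, "dy": -2, "dz": 180, "rx": 0, "ry": -0.332, "rz": 0, "grip": 100},
    {"dx": 10, "dy": -2, "dz": 189, "rx": 0, "ry": -0.332, "rz": 0, "grip": 100},
    {"dx": 10, "dy": -2, "dz": 189, "rx": 0, "ry": -0.332, "rz": 0, "grip": 100}
  ]
}}

```text
t: 45.8
ee_pos: [0.5365, -0.1603, 0.0124]
ee_rot: [0.204, 0.185, 0.961, -0.039]
contact_force: [0.3, 0.6, 0.2]
width: 0.0867
```

```bash
python3 - <<'E'
from kin import *
st();w=capture("wrist");cv2.imwrite("pics/w27.png",w)
E
```

```text
t 45.80 p [ 0.5365 -0.1603  0.0124] x [-0.848  0.34  -0.406] z [ 0.377 -0.15  -0.914] q [-0.448  0.078  2.201  0.065  0.447 -1.691] F [0.3 0.6 0.2] w 0.0867
```

View pics/w27.png

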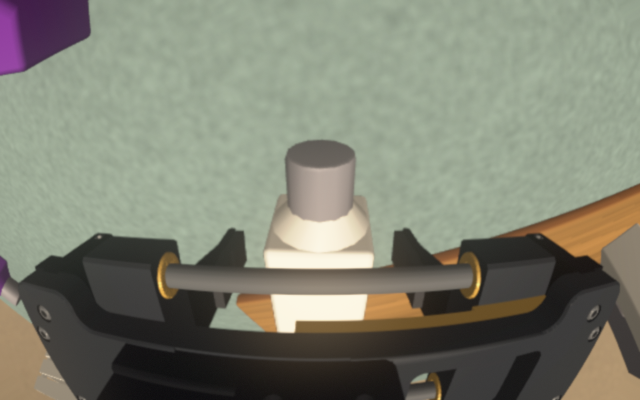

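{"fn": "play_rows", "kwargs": {
  "increments": [
    {"dx": 0, "dy": 0, "dz": 0, "rx": 0, "ry": 0, "rz": 0, "grip": 30},
    {"dx": 0, "dy": 0, "dz": 0, "rx": 0, "ry": 0, "rz": 0, "grip": 30},
    {"dx": 0, "dy": 0, "dz": 0, "rx": 0, "ry": 0, "rz": 0, "grip": 30},
    {"dx": 0, "dy": 0, "dz": 0, "rx": 0, "ry": 0, "rz": 0, "grip": 30},
    {"dx": 0, "dy": 0, "dz": 0, "rx": 0, "ry": 0, "rz": 0, "grip": 30},
    {"dx": 0, "dy": 0, "dz": 0, "rx": 0, "ry": 0, "rz": 0, "grip": 30},
    {"dx": 0, "dy": 0, "dz": 0, "rx": 0, "ry": 0, "rz": 0, "grip": 30},
    {"dx": 0, "dy": 0, "dz": 0, "rx": 0, "ry": 0, "rz": 0, "grip": 30},
    {"dx": -8, "dy": 0, "dz": -18, "rx": 0, "ry": 0, "rz": 0, "grip": 30},
    {"dx": -24, "dy": 0, "dz": -54, "rx": 0, "ry": 0, "rz": 0, "grip": 30},
    {"dx": -40, "dy": 0, "dz": -90, "rx": 0, "ry": 0, "rz": 0, "grip": 30},
    {"dx": -57, "dy": 0, "dz": -128, "rx": 0, "ry": 0, "rz": 0, "grip": 30},
    {"dx": -75, "dy": 0, "dz": -170, "rx": 0, "ry": 0, "rz": 0, "grip": 30},
    {"dx": -85, "dy": 0, "dz": -192, "rx": 0, "ry": 0, "rz": 0, "grip": 30},
    {"dx": -85, "dy": 0, "dz": -192, "rx": 0, "ry": 0, "rz": 0, "grip": 30}
  ],
  "grip_force": 40
}}

```text
t: 47.35
ee_pos: [0.5385, -0.1616, 0.2283]
ee_rot: [0.208, 0.185, 0.96, -0.04]
contact_force: [0.9, -0.7, -2.2]
width: 0.048
```

```bash
python3 - <<'E'
from kin import *
st()
go((.5,-.17,.27),rot(80,95),grasp=True)
go((.5,-.17,.27),rot(15,90),grasp=True)
E
```

```text
t 47.35 p [ 0.5385 -0.1616  0.2283] x [-0.845  0.338 -0.415] z [ 0.385 -0.154 -0.91 ] q [-0.449 -0.272  2.057  0.035  0.93  -1.654] F [ 0.9 -0.7 -2.2] w 0.0480
from [ 0.5385 -0.1616  0.2283] to [ 0.4997 -0.1716  0.2511]
row dx 19.9 dy -23.8 dz -34.1 rx 0.349 ry 0.286 rz 1.325 | rows>= 0.9 lin, 9.3 rot
from [ 0.5385 -0.1616  0.2283] to [ 0.5   -0.17   0.251]
row dx 20.2 dy -22.1 dz -34.2 rx 0.532 ry 0.177 rz 2.451 | rows>= 0.9 lin, 16.8 rot
```

{"fn": "play_rows", "kwargs": {
  "increments": [
    {"dx": 20, "dy": -24, "dz": -34, "rx": 0.349, "ry": 0.286, "rz": 1.325, "grip": 30},
    {"dx": 20, "dy": -24, "dz": -34, "rx": 0.349, "ry": 0.286, "rz": 1.325, "grip": 30},
    {"dx": 20, "dy": -24, "dz": -34, "rx": 0.349, "ry": 0.286, "rz": 1.325, "grip": 30},
    {"dx": 20, "dy": -24, "dz": -34, "rx": 0.349, "ry": 0.286, "rz": 1.325, "grip": 30},
    {"dx": 20, "dy": -24, "dz": -34, "rx": 0.349, "ry": 0.286, "rz": 1.325, "grip": 30},
    {"dx": 20, "dy": -24, "dz": -34, "rx": 0.349, "ry": 0.286, "rz": 1.325, "grip": 30},
    {"dx": 20, "dy": -24, "dz": -34, "rx": 0.349, "ry": 0.286, "rz": 1.325, "grip": 30},
    {"dx": 20, "dy": -24, "dz": -34, "rx": 0.349, "ry": 0.286, "rz": 1.325, "grip": 30},
    {"dx": 20, "dy": -24, "dz": -34, "rx": 0.349, "ry": 0.286, "rz": 1.325, "grip": 30},
    {"dx": 20, "dy": -24, "dz": -34, "rx": 0.349, "ry": 0.286, "rz": 1.325, "grip": 30},
    {"dx": 20, "dy": -22, "dz": -34, "rx": 0.532, "ry": 0.177, "rz": 2.451, "grip": 30},
    {"dx": 20, "dy": -22, "dz": -34, "rx": 0.532, "ry": 0.177, "rz": 2.451, "grip": 30},
    {"dx": 20, "dy": -22, "dz": -34, "rx": 0.532, "ry": 0.177, "rz": 2.451, "grip": 30},
    {"dx": 20, "dy": -22, "dz": -34, "rx": 0.532, "ry": 0.177, "rz": 2.451, "grip": 30},
    {"dx": 20, "dy": -22, "dz": -34, "rx": 0.532, "ry": 0.177, "rz": 2.451, "grip": 30},
    {"dx": 20, "dy": -22, "dz": -34, "rx": 0.532, "ry": 0.177, "rz": 2.451, "grip": 30},
    {"dx": 20, "dy": -22, "dz": -34, "rx": 0.532, "ry": 0.177, "rz": 2.451, "grip": 30},
    {"dx": 20, "dy": -22, "dz": -34, "rx": 0.532, "ry": 0.177, "rz": 2.451, "grip": 30},
    {"dx": 20, "dy": -22, "dz": -34, "rx": 0.532, "ry": 0.177, "rz": 2.451, "grip": 30}
  ]
}}

```text
t: 49.25
ee_pos: [0.4991, -0.1697, 0.2479]
ee_rot: [-0.001, 0.992, 0.13, -0.002]
contact_force: [0.6, -0.4, -3.1]
width: 0.0484
```

```bash
python3 - <<'E'
from kin import *
st();w=capture("wrist");cv2.imwrite("pics/w28.png",w)
go((.53,-.18,.27),rot(12,50),grasp=True)
go((.60,-.19,.25),rot(12,15),grasp=True)
E
```

```text
t 49.25 p [ 0.4991 -0.1697  0.2479] x [ 0.966  0.257 -0.003] z [-0.004  0.002 -1.   ] q [-0.477 -0.028  1.746 -0.     1.428  0.833] F [ 0.6 -0.4 -3.1] w 0.0484
from [ 0.4993 -0.1696  0.2484] to [ 0.5419 -0.1775  0.2554]
row dx 39.1 dy 18.6 dz -7.2 rx -0.021 ry 0.701 rz 0.051 | rows>= 0.9 lin, 4.7 rot
from [ 0.4993 -0.1696  0.2484] to [ 0.618  -0.1862  0.2451]
row dx 110.3 dy 46.9 dz 2.9 rx -0.037 ry 1.311 rz 0.044 | rows>= 2.4 lin, 8.8 rot
```

View pics/w28.png

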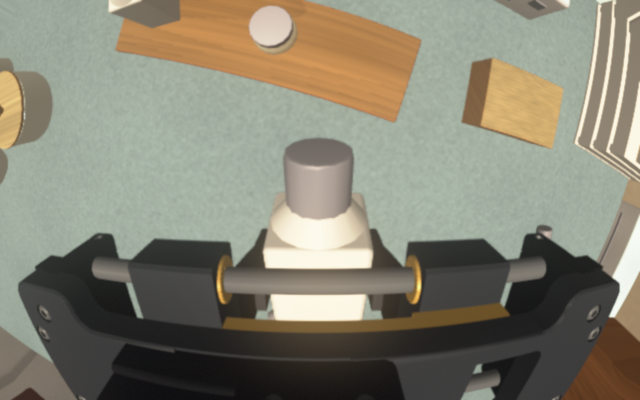

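{"fn": "play_rows", "kwargs": {
  "increments": [
    {"dx": 39, "dy": 19, "dz": -7, "rx": -0.021, "ry": 0.7, "rz": 0.051, "grip": 30},
    {"dx": 39, "dy": 19, "dz": -7, "rx": -0.021, "ry": 0.7, "rz": 0.051, "grip": 30},
    {"dx": 39, "dy": 19, "dz": -7, "rx": -0.021, "ry": 0.7, "rz": 0.051, "grip": 30},
    {"dx": 39, "dy": 19, "dz": -7, "rx": -0.021, "ry": 0.7, "rz": 0.051, "grip": 30},
    {"dx": 39, "dy": 19, "dz": -7, "rx": -0.021, "ry": 0.7, "rz": 0.051, "grip": 30},
    {"dx": 110, "dy": 47, "dz": 3, "rx": -0.037, "ry": 1.311, "rz": 0.044, "grip": 30},
    {"dx": 110, "dy": 47, "dz": 3, "rx": -0.037, "ry": 1.311, "rz": 0.044, "grip": 30},
    {"dx": 110, "dy": 47, "dz": 3, "rx": -0.037, "ry": 1.311, "rz": 0.044, "grip": 30},
    {"dx": 110, "dy": 47, "dz": 3, "rx": -0.037, "ry": 1.311, "rz": 0.044, "grip": 30},
    {"dx": 110, "dy": 47, "dz": 3, "rx": -0.037, "ry": 1.311, "rz": 0.044, "grip": 30},
    {"dx": 110, "dy": 47, "dz": 3, "rx": -0.037, "ry": 1.311, "rz": 0.044, "grip": 30},
    {"dx": 110, "dy": 47, "dz": 3, "rx": -0.037, "ry": 1.311, "rz": 0.044, "grip": 30}
  ]
}}

```text
t: 50.5
ee_pos: [0.6174, -0.1862, 0.2434]
ee_rot: [-0.064, 0.79, 0.083, 0.604]
contact_force: [-0.1, -0.4, -1.2]
width: 0.0478
```

```bash
python3 - <<'E'
from kin import *
st();w=capture("scene");cv2.imwrite("pics/s29.png",cv2.resize(w[120:280,230:400],None,fx=4,fy=4,interpolation=cv2.INTER_CUBIC))
go((.645,-.19,.20),rot(12,15),grasp=True)
go((.645,-.19,.105),rot(12,15),grasp=True)
E
```

```text
t 50.50 p [ 0.6174 -0.1862  0.2434] x [0.257 0.054 0.965] z [ 0.944  0.201 -0.263] q [-0.918 -0.018  2.279  1.64   1.063 -0.647] F [-0.1 -0.4 -1.2] w 0.0478
from [ 0.618  -0.1865  0.2449] to [ 0.663  -0.1862  0.1951]
row dx -36.6 dy 9.0 dz 55.6 rx -0.001 ry 0.003 rz 0.002 | rows>= 1.3 lin, 0.0 rot
from [ 0.618  -0.1865  0.2449] to [ 0.663  -0.1862  0.1001]
row dx -128.3 dy 8.9 dz 80.4 rx -0.001 ry 0.003 rz 0.002 | rows>= 3.0 lin, 0.0 rot
```

View pics/s29.png

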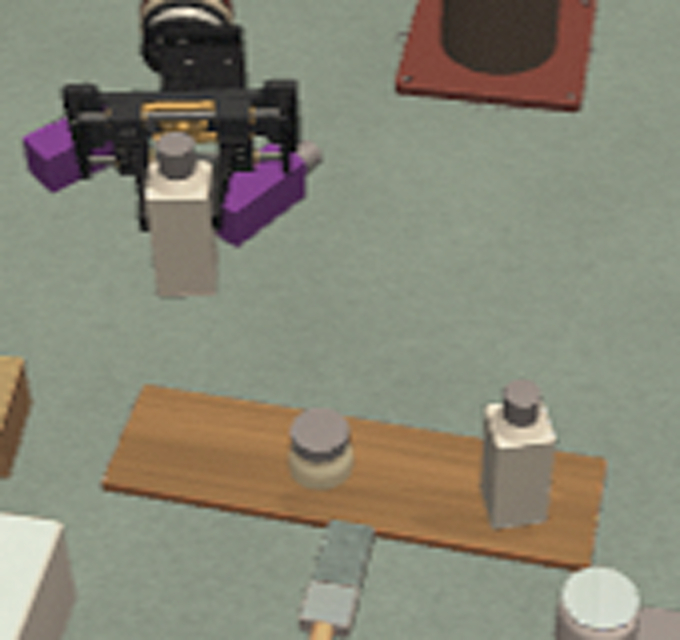

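{"fn": "play_rows", "kwargs": {
  "increments": [
    {"dx": -18, "dy": 4, "dz": 28, "rx": 0, "ry": 0.003, "rz": 0, "grip": 30},
    {"dx": -37, "dy": 9, "dz": 56, "rx": 0, "ry": 0.003, "rz": 0, "grip": 30},
    {"dx": -65, "dy": 9, "dz": 63, "rx": 0, "ry": 0.003, "rz": 0, "grip": 30},
    {"dx": -95, "dy": 9, "dz": 71, "rx": 0, "ry": 0.003, "rz": 0, "grip": 30},
    {"dx": -115, "dy": 9, "dz": 77, "rx": 0, "ry": 0.003, "rz": 0, "grip": 30},
    {"dx": -128, "dy": 9, "dz": 80, "rx": 0, "ry": 0.003, "rz": 0, "grip": 30},
    {"dx": -128, "dy": 9, "dz": 80, "rx": 0, "ry": 0.003, "rz": 0, "grip": 30}
  ]
}}

```text
t: 51.25
ee_pos: [0.663, -0.1859, 0.0993]
ee_rot: [-0.064, 0.79, 0.084, 0.605]
contact_force: [0.1, -0.1, -2.4]
width: 0.0478
```

```bash
python3 - <<'E'
from kin import *
st();w=capture("scene");cv2.imwrite("pics/s30.png",cv2.resize(w[150:280,230:400],None,fx=4.5,fy=4.5,interpolation=cv2.INTER_CUBIC))
E
```

```text
t 51.25 p [ 0.663  -0.1859  0.0993] x [0.255 0.056 0.965] z [ 0.944  0.203 -0.261] q [-0.831  0.442  2.15   1.893  1.074 -1.033] F [ 0.1 -0.1 -2.4] w 0.0478
```

View pics/s30.png

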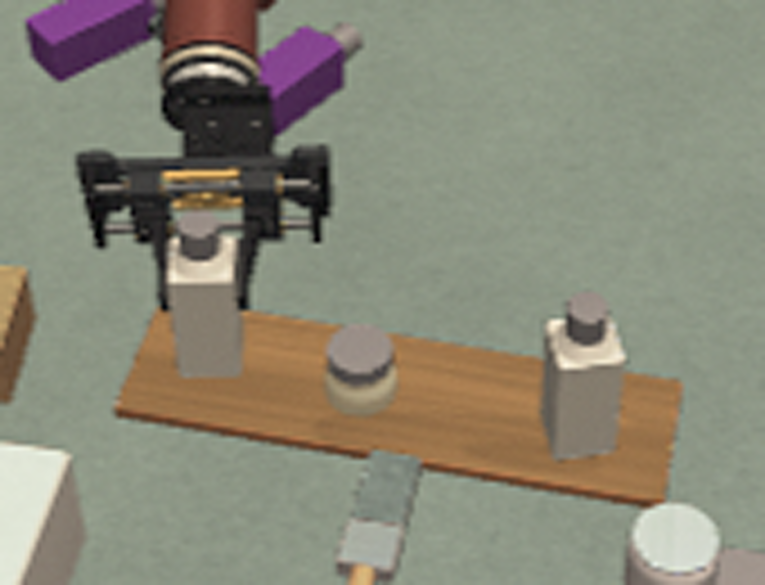

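Upright above the tray. I lower in small steps.

{"fn": "play_rows", "kwargs": {
  "increments": [
    {"dx": -3, "dy": 0, "dz": 0.8, "rx": 0, "ry": 0, "rz": 0, "grip": 30},
    {"dx": -6, "dy": 0, "dz": 1.6, "rx": 0, "ry": 0, "rz": 0, "grip": 30},
    {"dx": -7, "dy": 0, "dz": 1.9, "rx": 0, "ry": 0, "rz": 0, "grip": 30},
    {"dx": -7, "dy": 0, "dz": 1.9, "rx": 0, "ry": 0, "rz": 0, "grip": 30}
  ]
}}

```text
t: 51.7
ee_pos: [0.6635, -0.1864, 0.0939]
ee_rot: [-0.063, 0.789, 0.085, 0.605]
contact_force: [-0.6, -0.7, -3.7]
width: 0.0477
```

{"fn": "play_rows", "kwargs": {
  "increments": [
    {"dx": -1.5, "dy": 0, "dz": 0.4, "rx": 0, "ry": 0, "rz": 0, "grip": 30},
    {"dx": -3, "dy": 0, "dz": 0.8, "rx": 0, "ry": 0, "rz": 0, "grip": 30},
    {"dx": -3, "dy": 0, "dz": 0.8, "rx": 0, "ry": 0, "rz": 0, "grip": 30}
  ]
}}

```text
t: 52.0
ee_pos: [0.6634, -0.1864, 0.0905]
ee_rot: [-0.063, 0.789, 0.085, 0.605]
contact_force: [0.1, 0.2, -2.2]
width: 0.0478
```

{"fn": "play_rows", "kwargs": {
  "increments": [
    {"dx": -1.5, "dy": 0, "dz": 0.4, "rx": 0, "ry": 0, "rz": 0, "grip": 30},
    {"dx": -3, "dy": 0, "dz": 0.8, "rx": 0, "ry": 0, "rz": 0, "grip": 30},
    {"dx": -3, "dy": 0, "dz": 0.8, "rx": 0, "ry": 0, "rz": 0, "grip": 30}
  ]
}}

```text
t: 52.3
ee_pos: [0.6633, -0.1863, 0.0871]
ee_rot: [-0.063, 0.789, 0.084, 0.605]
contact_force: [1.0, -0.1, -2.8]
width: 0.0481
```

{"fn": "play_rows", "kwargs": {
  "increments": [
    {"dx": -1.5, "dy": 0, "dz": 0.4, "rx": 0, "ry": 0, "rz": 0, "grip": 30},
    {"dx": -2, "dy": 0, "dz": 0.5, "rx": 0, "ry": 0, "rz": 0, "grip": 30},
    {"dx": -2, "dy": 0, "dz": 0.5, "rx": 0, "ry": 0, "rz": 0, "grip": 30}
  ]
}}

```text
t: 52.6
ee_pos: [0.6633, -0.1863, 0.0851]
ee_rot: [-0.064, 0.789, 0.084, 0.605]
contact_force: [-0.9, 0.8, -2.0]
width: 0.0479
```

{"fn": "play_rows", "kwargs": {
  "increments": [
    {"dx": -1.5, "dy": 0, "dz": 0.4, "rx": 0, "ry": 0, "rz": 0, "grip": 30},
    {"dx": -1.5, "dy": 0, "dz": 0.4, "rx": 0, "ry": 0, "rz": 0, "grip": 30}
  ]
}}

```text
t: 52.8
ee_pos: [0.6637, -0.1863, 0.0849]
ee_rot: [-0.064, 0.788, 0.085, 0.606]
contact_force: [-3.5, 1.1, 5.6]
width: 0.0478
```

{"fn": "play_rows", "kwargs": {
  "increments": [
    {"dx": -1.5, "dy": 0, "dz": 0.4, "rx": 0, "ry": 0, "rz": 0, "grip": 30},
    {"dx": -1.5, "dy": 0, "dz": 0.4, "rx": 0, "ry": 0, "rz": 0, "grip": 30}
  ]
}}

```text
t: 53.0
ee_pos: [0.6642, -0.1863, 0.0849]
ee_rot: [-0.064, 0.787, 0.085, 0.608]
contact_force: [-4.5, 0.1, 5.9]
width: 0.0476
```

Contact. Release.

{"fn": "play_rows", "kwargs": {
  "increments": [
    {"dx": 0, "dy": 0, "dz": 0, "rx": 0, "ry": 0, "rz": 0, "grip": 60},
    {"dx": 0, "dy": 0, "dz": 0, "rx": 0, "ry": 0, "rz": 0, "grip": 75},
    {"dx": 0, "dy": 0, "dz": 0, "rx": 0, "ry": 0, "rz": 0, "grip": 90},
    {"dx": 0, "dy": 0, "dz": 0, "rx": 0, "ry": 0, "rz": 0, "grip": 90},
    {"dx": 0, "dy": 0, "dz": 0, "rx": 0, "ry": 0, "rz": 0, "grip": 90}
  ]
}}

```text
t: 53.5
ee_pos: [0.6642, -0.1863, 0.0849]
ee_rot: [-0.064, 0.787, 0.085, 0.608]
contact_force: [0.1, 0.4, -0.1]
width: 0.0747
```

```bash
python3 - <<'E'
from kin import *
st();w=capture("wrist");cv2.imwrite("pics/w31.png",w)
E
```

```text
t 53.50 p [ 0.6642 -0.1863  0.0849] x [0.247 0.056 0.967] z [ 0.946  0.204 -0.253] q [-0.831  0.491  2.135  1.914  1.093 -1.073] F [ 0.1  0.4 -0.1] w 0.0747
```

View pics/w31.png

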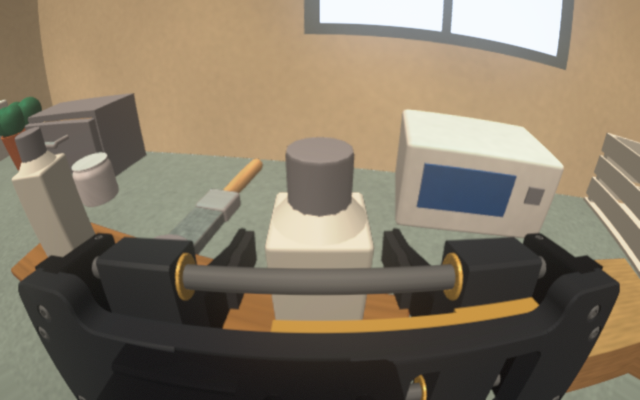

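{"fn": "play_rows", "kwargs": {
  "increments": [
    {"dx": 0, "dy": 0, "dz": -12, "rx": 0, "ry": 0, "rz": 0, "grip": 90},
    {"dx": 0, "dy": 0, "dz": -30, "rx": 0, "ry": 0, "rz": 0, "grip": 90},
    {"dx": 0, "dy": 0, "dz": -60, "rx": 0, "ry": 0, "rz": 0, "grip": 90},
    {"dx": 0, "dy": 0, "dz": -90, "rx": 0, "ry": 0, "rz": 0, "grip": 90},
    {"dx": 30, "dy": 0, "dz": -110, "rx": 0, "ry": 0, "rz": 0, "grip": 90},
    {"dx": 70, "dy": 0, "dz": -120, "rx": 0, "ry": 0, "rz": 0, "grip": 90},
    {"dx": 120, "dy": 0, "dz": -125, "rx": 0, "ry": 0, "rz": 0, "grip": 90},
    {"dx": 150, "dy": 0, "dz": -125, "rx": 0, "ry": 0, "rz": 0, "grip": 90},
    {"dx": 150, "dy": 0, "dz": -125, "rx": 0, "ry": 0, "rz": 0, "grip": 90}
  ]
}}

```text
t: 54.45
ee_pos: [0.5838, -0.2048, 0.2676]
ee_rot: [-0.061, 0.785, 0.088, 0.61]
contact_force: [0.2, -0.6, 0.1]
width: 0.0784
```

```bash
python3 - <<'E'
from kin import *
from meas import *
st();w=capture("scene");cv2.imwrite("pics/s32.png",cv2.resize(w[110:310,200:500],None,fx=2.6,fy=2.6,interpolation=cv2.INTER_CUBIC))
t=capture("top");cv2.imwrite("pics/t32.png",cv2.resize(t[100:300,120:500],None,fx=2.1,fy=2.1,interpolation=cv2.INTER_CUBIC))
print(tablets(t,calibration("top")),tablets(w,calibration("scene")))
c=calibration("top")
for n in("lid","crock","mug","bowl","can","jar"):
    for d in spot_point("top",n)[:2]: print(n,round(d['p'],2),onz(c,*d['xy'],.072 if n=="lid" else 0).round(3))
E
```

```text
t 54.45 p [ 0.5838 -0.2048  0.2676] x [0.241 0.064 0.968] z [ 0.947  0.202 -0.249] q [-1.023 -0.098  2.306  1.561  1.153 -0.604] F [ 0.2 -0.6  0.1] w 0.0784
[] [(np.int32(600), array([-1.582 ,  0.5381,  0.014 ])), (np.int32(797), array([-1.6034,  1.4297,  0.014 ]))]
lid 0.68 [0.488 0.369 0.072]
crock 0.63 [0.48 0.36 0.  ]
crock 0.31 [ 0.8   -0.038  0.   ]
mug 0.63 [0.544 0.495 0.   ]
bowl 0.81 [0.357 0.483 0.   ]
bowl 0.66 [ 0.65  -0.068  0.   ]
can 0.92 [0.783 0.168 0.   ]
jar 0.59 [ 0.661 -0.068  0.   ]
```

View pics/s32.png

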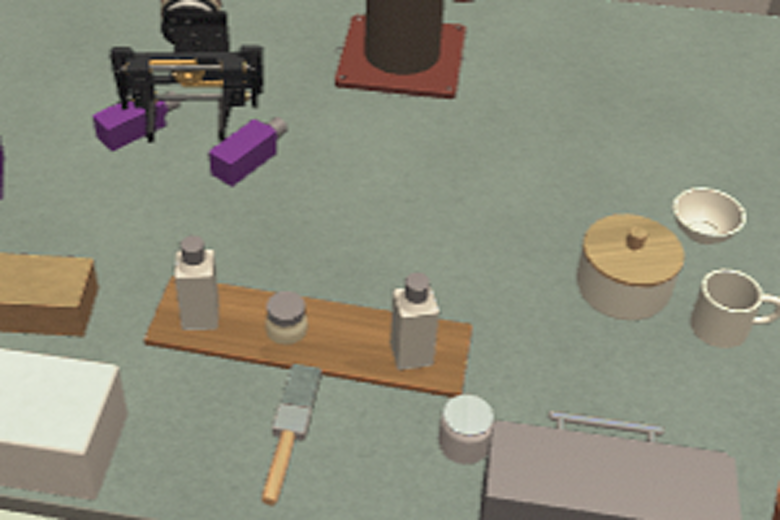

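View pics/t32.png

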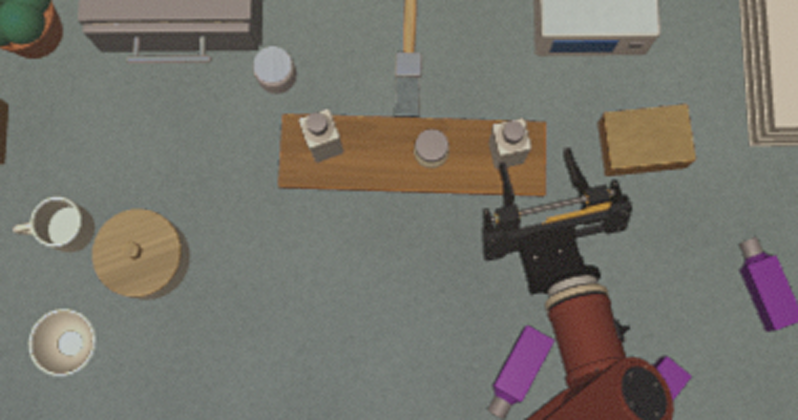

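{"fn": "play_rows", "kwargs": {
  "increments": [
    {"dx": 30, "dy": 0, "dz": -30, "rx": 0, "ry": 0, "rz": 0, "grip": 90},
    {"dx": 50, "dy": 0, "dz": -60, "rx": 0, "ry": 0, "rz": 0, "grip": 90},
    {"dx": 50, "dy": 0, "dz": -60, "rx": 0, "ry": 0, "rz": 0, "grip": 90},
    {"dx": 50, "dy": 0, "dz": -60, "rx": 0, "ry": 0, "rz": 0, "grip": 90},
    {"dx": 50, "dy": 0, "dz": -60, "rx": 0, "ry": 0, "rz": 0, "grip": 90}
  ]
}}

```text
t: 55.35
ee_pos: [0.5382, -0.2123, 0.3221]
ee_rot: [-0.066, 0.788, 0.083, 0.607]
contact_force: [-0.2, 0.2, -0.1]
width: 0.0783
```

```bash
python3 - <<'E'
from kin import *
st();w=capture("scene");a=cv2.resize(w[180:245,400:500],None,fx=4,fy=4,interpolation=cv2.INTER_CUBIC);b=cv2.resize(w[195:260,250:380],None,fx=3,fy=3,interpolation=cv2.INTER_CUBIC)
H=max(a.shape[0],b.shape[0]);o=np.zeros((H,a.shape[1]+b.shape[1],3),np.uint8);o[:a.shape[0],:a.shape[1]]=a;o[:b.shape[0],a.shape[1]:]=b;cv2.imwrite("pics/s33.png",o)
E
```

```text
t 55.35 p [ 0.5382 -0.2123  0.3221] x [0.25  0.052 0.967] z [ 0.945  0.205 -0.255] q [-1.145 -0.291  2.334  1.43   1.269 -0.421] F [-0.2  0.2 -0.1] w 0.0783
```

View pics/s33.png

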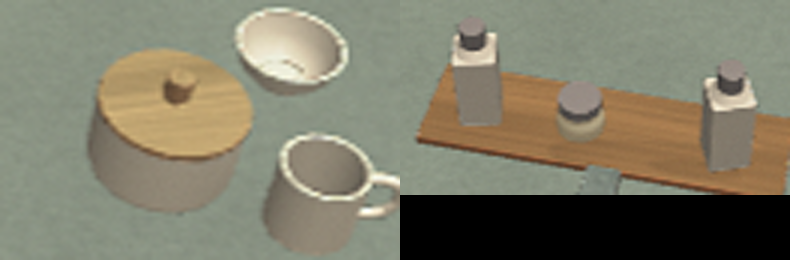

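The lid is seated level on the crock (crop left), and both bottles stand on the tray (crop right). I hand in.

```bash
python3 -c "
from workcell import *
print(finish_job())"
```

```text
the job is handed in; nothing more can be done
None
```

The job is done and handed in at about 55 s. Both white bottles stand on the tray, both blue tablets are in the crock, and the lid is back on. I saw only two bottles and two tablets.

- **Bottles:** I stood both upright on the tray. The first one was later knocked over while the arm was working elsewhere, so I picked it up and stood it again.
- **Lid and tablets:** I lifted the lid by its knob, laid it flat on the counter, put both tablets in the crock, and put the lid back.
- **Last checks:**
  - The final pictures show both bottles upright, the lid level on the rim, and no loose tablets.
  - The lid touched down about 90 mm up, where it should when seated.
  - The other things look unmoved and the gripper touches nothing.
- **Disagreements:**
  - The top camera read about 3–5 mm short in x against the wrist and scene cameras, so I used corrected positions.
  - One wrist reading of the knob was about 8 mm off near the image edge, so I ignored it and used the recorded placing position.
  - The second tablet rests slightly tilted inside the crock, well below the lid.

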